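# Clamp glued memory heat spreaders in the screw press

### The arm

A 7-joint arm with a two-finger parallel gripper is mounted at the origin on a cart in front of the work surface, level with it; the furniture and walls round the work are solid. World frame = base frame: x ahead of the robot, y to its left, z up, the work surface at z = 0. Lengths are in mm, angles in degrees, forces in N, time in s.
With the tool pointing down it reaches from about 400 to 875 mm from the base axis. Payload 6.5 kg.
Tool frame: the origin (TCP) lies on the centre line of the jaws, within the pads' length; the fingertips stand 22 mm ahead of it and the grasp point (between the pads) lies 3 mm ahead of it (r.tip_reach is the distance from the TCP to the fingertips, in mm); z points along the fingers, x is the direction in which the jaws open and shut, and the axes are right-handed (so a half turn about z gives the same grasp; the last joint's range is limited). The gripper opens to 85 mm and grips with 20 to 120 N. Pads are 22 mm wide; open, the fingers measure 114 mm over their backs; the gripper's body (76 mm by 85 mm) begins 54 mm behind the grasp point. The pads swing forward as they close: fully open they stand 13 mm farther back than shut.
Start: joints at [71.379, 30.733, -0.252, 88.115, 0.149, 61.152, -4.079], TCP at [166.345, -628.347, 253.29] pointing down, gripper open.
Joint ranges: [-154.64, 154.64], [-21.42, 123.67], [-72.66, 72.17], [13.99, 137.28], [-74.86, 254.86], [10.95, 109.41], [-158.01, 158.01]. Speed limits (degrees/s): [136.94, 136.94, 180, 180, 180, 180, 180].

### API

Orientations are given as [roll, pitch, yaw] about the fixed x, y, z axes, in that order (R = Rz(yaw) Ry(pitch) Rx(roll)).
In Python, from bench import r gives the robot as it stands.
- The arm moves only by the tool apply_moves, never from a script. Its argument "steps" is a list of rows, each an object of numbers: "jaw": the opening, from 0 (shut) to 1 (fully open); "dx", "dy", "dz": the shift along the tool's x, y, z in m; "spin": the turn about the tool's z in degrees. In form: [{"jaw": .., "dx": .., "dy": .., "dz": .., "spin": ..}, ...]. A call has exactly 5 rows; each row shifts and turns the commanded pose from where the row before left it, along the tool's axes as they then stand; what a row does not reach is not made up. A row lasts 1/12 s, in which the tool goes at most 41.7 mm and 7.16 degrees, less where a joint would pass 70% of its speed; a pose out of reach is approached as far as the arm can. A call with a gripper value outside its range is refused whole. The fingers move at their own pace and stop on an object; "squeeze" is the grip in N (left out, the last holds). Time passes only in rows, so rows that do not move let the fingers close, or fill a call up. It gives the time, the measured TCP pose, the force and the opening at its end, in the units of the state.
- r.get_state(): the state, without advancing time (a new reading comes with each control period).
- r.capture(name): name is "scene" or "top" or "wrist"; returns a dict with "pixels" (400x640x3 uint8, blue, green, red), "fx", "fy", "cx", "cy" (pixels), "rvec" (rotation vector, rad) and "tvec" (3), from world to camera coordinates, as OpenCV has them; the wrist camera has in their place "T_tool_cam" (4x4, takes a point from camera to tool coordinates, whose origin is the TCP and whose axes are the tool frame's). Camera axes: x right, y down, z forward; pixel columns grow to the right and rows downward; lengths in mm; the calibration is good to about 2 mm. A picture is of the moment at which its call begins: read the wrist's pose just before it. There is no depth.
- r.close_job(): hands the job in, once; it reports no verdict.
The state is a dict: "time": time; "joint_positions": joint angles; "qvel": joint speeds; "joint_efforts": joint torques, N m; "tool_pos": TCP position; "ee_rot": TCP orientation; "ft_force": force on the tool from outside, world axes, zero at the start; "ft_torque": the same for the moment, N m; "grip_width": finger opening in mm.
Only numpy, scipy, OpenCV 4.12 (cv2) and the standard library are available. Lean on these libraries where they do the work, as an engineer would, in place of code of your own. Each camera call takes 0.05 s, during which the arm holds its last target. There are 200 camera calls.

### The job

The heat spreaders of the memory modules lying loose on the bench have just been glued on and must be clamped while the glue sets. Stack all of the modules flat, one on another, lengthwise in the middle of the press bed, lay the aluminium pressure bar on top with its rubber side down, and swing the press's hinged bar down so that its T-head drops through the slot in the catch (turn the red T-handle crosswise so that it fits), then turn the T-handle a quarter turn to lock it. Finally turn the black knob clockwise until it bites and its resistance rises sharply, then give it a further quarter turn and no more, and leave the other things on the bench where they are.

Things in the scene. Friction and masses are not known exactly. Their poses are not given: they have to be found in the camera images.
- press: the dark blue-grey bench press, fixed to the bench, base 100 mm (its x) by 272 mm (its y), 14 mm thick; origin under the middle of the bed on the bench; its +y points from the bed to the hinge. The hinge clevis stands at y = +95 mm (41 mm wide, 110 mm high), the slotted catch at y = -95 mm (72 mm wide in x, 34 mm in y, top at z = 89.5 mm; slot 44 mm in x by 18 mm in y, plate 8 mm thick).
- press_bed (a point): the middle of the bed's rubber-faced top, 20 mm above the bench; axes as the press: the stack lies lengthwise along y. The bed is 56 x 136 mm, with four steel guide pins (diameter 8 mm, tops 48 mm above the bed) at x = +-27 mm, y = +-46 mm: the stack lies between them, with 7 mm to spare on each side of a module and 5 mm on each side of the pressure bar.
- bar (a joint): hinge of the aluminium bar: 0 = down and level, 2.1 = fully open, leaning back 30 degrees past upright, where it rests; it is damped, and falls slowly towards 0 from below about 1.5. With the T-head not in line with the slot it comes to rest on the catch at about 0.09 (the T-head stands 16 mm too high) and drops by its own weight when the T-head is in line (T joint below about 0.2).
- bar_hinge (a point): on the hinge axis, 97 mm above the bench (axis along the press's x). The bar is 20 mm wide and 14 mm thick, centred on this axis.
- bar_grip (a point): middle of the ribbed orange grip at the bar's free end, 234 mm from the hinge axis; the grip is 16 mm wide (in the press's x), 18 mm thick, and runs from 20 mm inside this point to 18 mm outside it. It can be pinched across its width from above with the fingers down, both with the bar open and closed, and turns in a light grip (10 N).
- tlock_handle (a point): middle of the red T-handle's cross bar (56 mm long along its own x, 13 mm thick, 14 mm high), 190 mm from the hinge axis and 29 mm above the bar's middle line (above, when the bar is down); the bar's top is 22 mm below it. The point turns with the handle.
- tlock (a joint): angle of the T-handle, with the T-head (38 x 10 mm, parallel to the handle) on its lower end: 0 = handle across the bar, T-head fits the slot; grows clockwise seen from above to a stop at 1.6 = handle along the bar, locked. 0.05 Nm friction.
- knob (a joint): angle of the black knob, growing clockwise seen from above with the bar down; 0 = screwed fully up. It has no stops; each turn lowers the knob, screw and foot by 20 mm. It takes about 0.03 Nm to turn until the foot bites, then suddenly about 0.1, rising to about 0.25 Nm a quarter turn later; it stays where it is left.
- knob_grip (a point): on the knob's axis, half way up the black fluted knob (diameter 44 mm, 20 mm high), 95 mm from the hinge axis; with the bar down and the knob fully up it is 54 mm above the bar's middle line, and it sinks with the screw. The point turns with the knob.
- foot_face (a point): middle of the under face of the round press foot (diameter 30 mm) under the screw, right below the knob. With the bar down and knob at 0 it is 73 mm above the bench.
- foot (a joint): how far the foot's stiff spring is pressed in (m): 0 until the foot bites (spring preloaded with 12 N), then about 3.2 mm per radian of knob; a quarter turn after the bite it is about 4.5 mm.
- pressure_bar: loose flat aluminium pressure bar with a black rubber underside and a dark round spot in the middle of its top, 36 x 130 x 14 mm (x, y, z), 180 g; origin at the centre of its underside. Grasp it across its 36 mm width.
- module_1: one of up to four memory modules with heat spreaders (None if absent this time): a flat bar 32 x 133 x 8 mm (x, y, z), lying flat at the start, 50 g; origin at the centre of its underside. Each stacked module adds 8 mm. Grasp it across its 32 mm width.
- module_2: one of up to four memory modules with heat spreaders (None if absent this time): a flat bar 32 x 133 x 8 mm (x, y, z), lying flat at the start, 50 g; origin at the centre of its underside. Each stacked module adds 8 mm. Grasp it across its 32 mm width.
- module_3: one of up to four memory modules with heat spreaders (None if absent this time): a flat bar 32 x 133 x 8 mm (x, y, z), lying flat at the start, 50 g; origin at the centre of its underside. Each stacked module adds 8 mm. Grasp it across its 32 mm width.
- module_4: one of up to four memory modules with heat spreaders (None if absent this time): a flat bar 32 x 133 x 8 mm (x, y, z), lying flat at the start, 50 g; origin at the centre of its underside. Each stacked module adds 8 mm. Grasp it across its 32 mm width.
- multimeter: orange and black multimeter, 142 x 76 x 47 mm, a bystander; origin under its middle.
- solder_reel: reel of solder, 58 x 82 x 36 mm, a bystander; origin under its middle.
- ssd: 2.5 inch drive, 70 x 100 x 10 mm, a bystander; origin under its middle.
- tape_roll: roll of black tape, 58 x 56 x 19 mm, a bystander; origin under its middle.

How it is judged:
By the outcome, as a careful person would: the job done as asked, in the order asked, and still so for the second after the job is handed in, with the robot touching nothing.
Of module_1, module_2, module_3, module_4 only 2 to 4 are there at a start; the rules pass over those that are not, and their reading is None.
At some moment in a run one of module_1, module_2, module_3, module_4, pressure_bar may be knocked a few centimetres aside while the robot is not near it.
Once in a run the grip may slacken for a moment while it holds something.
It also fails if it takes over 210 s, if anything falls off the work surface, if the arm or the gripper's body presses on something with over 40 N, if the wrist force passes 120 N, or if a joint passes its speed limit or range.

## Working session

There is one attempt and no reset: what is moved stays moved. The work goes in short steps, Python scripts to look and compute and a tool call to move; the robot and the scene stay as the last step left them, time stands still between calls to the robot, and variables do not carry over. Pictures are saved under pics/ and viewed, on a budget of 14 in all, crops included, one or two more only if the job needs it, and the job is handed in when it is done.

Besides the shell and the picture viewer there is one more tool, called after ">>>" by a JSON object that holds its "method" and its "body", one argument or row to a line. apply_moves: Moves the arm, as the interface text tells. Its arguments: {"type":"object","properties":{"steps":{"type":"array"},"squeeze":{"type":"number"}},"required":["steps"]}

```bash
ls; mkdir -p pics; cat > h.py <<'E'
import numpy as np, cv2
from scipy.spatial.transform import Rotation as R
from bench import r
def cap(name):
    s=r.get_state(); c=r.capture(name); c['pixels']=np.array(c['pixels'],np.uint8)
    c['K']=np.array([[c['fx'],0,c['cx']],[0,c['fy'],c['cy']],[0,0,1.]])
    if name=='wrist':
        T=np.eye(4);T[:3,:3]=R.from_euler('xyz',s['ee_rot'],degrees=True).as_matrix();T[:3,3]=s['tool_pos']
        W=T@np.array(c['T_tool_cam'])
    else:
        W=np.eye(4);Rm=cv2.Rodrigues(np.array(c['rvec'],float))[0];W[:3,:3]=Rm.T;W[:3,3]=-Rm.T@np.array(c['tvec'],float).ravel()
    c['W']=W; return c
def ray(c,u,v):
    d=c['W'][:3,:3]@np.linalg.inv(c['K'])@np.array([u,v,1.]); return c['W'][:3,3],d
def onz(c,u,v,z):
    o,d=ray(c,u,v); return o+d*(z-o[2])/d[2]
def proj(c,p):
    q=c['W'][:3,:3].T@(np.array(p,float)-c['W'][:3,3]); q=c['K']@q; return q[:2]/q[2]
def save(c,n): cv2.imwrite('pics/'+n+'.png',c['pixels'])
E
python3 - <<'E'
from h import *
for n in('scene','top'):
    c=cap(n);save(c,n+'0');print(n,c['W'].round(2).tolist(),c['fx'],c['cx'],c['cy'])
print(r.get_state())
E
```

```text
pics
scene [[0.67, -0.65, 0.37, 118.91], [-0.75, -0.58, 0.33, -437.69], [-0.0, -0.5, -0.87, 1285.96], [0.0, 0.0, 0.0, 1.0]] 514.4034332616122 318.8762288721761 208.9233047635581
top [[-0.01, -0.98, 0.18, 419.23], [-1.0, 0.01, -0.01, -21.11], [0.0, -0.18, -0.98, 1302.35], [0.0, 0.0, 0.0, 1.0]] 444.3981514630725 322.99327912475655 187.43017543397485
{'time': 0.1, 'joint_positions': array([71.37874247, 30.77432943, -0.25463635, 88.16318085,  0.14904007,
       61.15321897, -4.07831076]), 'qvel': array([ 0.0451611 , -0.08657438,  0.00249942, -0.05033556, -0.11777307,
        0.0631283 , -0.01142597]), 'joint_efforts': array([ 3.23528169e-03, -5.84562778e+01,  1.05227776e+00, -2.59775448e+01,
        1.27027760e-02,  4.65246747e-03, -3.87814111e-05]), 'tool_pos': array([ 166.20734395, -627.84609056,  252.49999173]), 'ee_rot': array([ 1.79993425e+02,  9.01593023e-02, -7.51661641e+01]), 'ft_force': array([ 0.01949076,  0.33997758, -0.3525332 ]), 'ft_torque': array([0.0459488 , 0.00251786, 0.04321782]), 'grip_width': 85.34858961728669}
```

View pics/scene0.png

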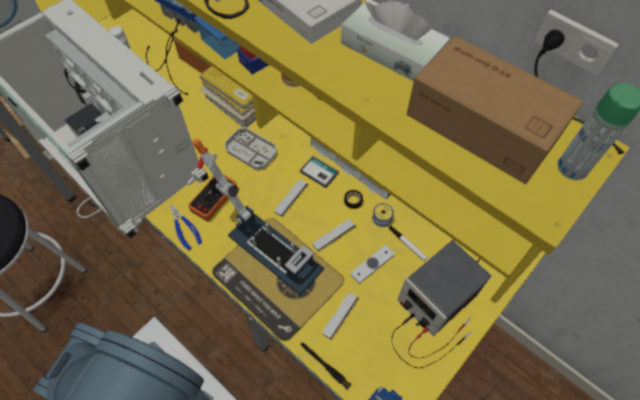

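View pics/top0.png

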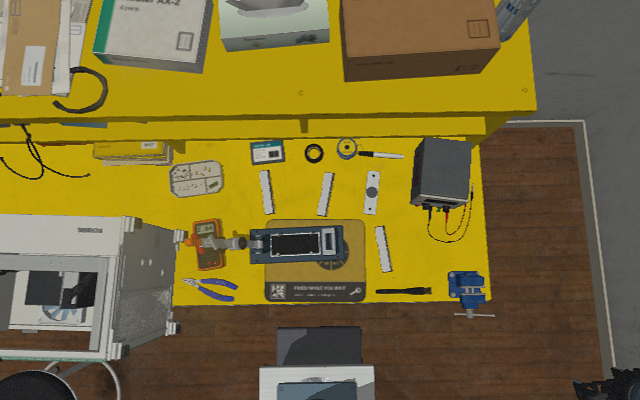

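```bash
cat >> h.py <<'E'
def mods(c,z=8,lo=80,show=True):
    hsv=cv2.cvtColor(c['pixels'],cv2.COLOR_BGR2HSV)
    m=((hsv[...,1]<70)&(hsv[...,2]>lo)).astype(np.uint8)
    m=cv2.morphologyEx(m,cv2.MORPH_OPEN,np.ones((2,2)))
    out=[]
    for k in cv2.findContours(m,cv2.RETR_EXTERNAL,cv2.CHAIN_APPROX_NONE)[0]:
        if cv2.contourArea(k)<60: continue
        P=np.array([onz(c,u,v,z)[:2] for u,v in k[:,0]],np.float32)
        (x,y),(w,h),a=cv2.minAreaRect(P)
        if w>h: w,h,a=h,w,a-90   # a: direction of short side
        if 20<w<60 and 80<h<190: out.append((x,y,w,h,a)); show and print(np.round(out[-1],1),k[:,0].mean(0).round())
    return out
E
python3 - <<'E'
from h import *
c=cap('top'); mods(c)
print(mods(c,14)and'')
s=cap('scene'); print('scene'); mods(s)
for p in [(251,230),(340,230),(343,263),(250,264)]: print(p,onz(c,*p,14).round(0))
cv2.imwrite('pics/t1.png',cv2.resize(c['pixels'][130:310,170:410],None,fx=3.3,fy=3.3,interpolation=cv2.INTER_CUBIC))
E
```

```text
[ 281.2 -450.6   21.8  112.6   -0.9] [475. 315.]
[491.8 270.6  39.3 110.3  -5.2] [221. 244.]
[ 467.7 -199.    26.2  129.9  -81.6] [383. 250.]
[ 6.112e+02 -3.747e+02  2.970e+01  1.597e+02  6.000e-01] [439. 200.]
[631.7 -34.8  26.  130.2  78.8] [325. 194.]
[639.1 138.8  26.1 128.8 -81.4] [267. 193.]
[754.5 135.2  42.3  88.    6.1] [268. 155.]
[ 281.9 -448.6   21.7  112.1   -0.9] [475. 315.]
[491.4 269.2  39.1 109.8  -5.2] [221. 244.]
[ 467.5 -198.1   26.1  129.3  -81.6] [383. 250.]
[ 6.103e+02 -3.730e+02  2.960e+01  1.589e+02  6.000e-01] [439. 200.]
[630.7 -34.7  25.9 129.6  78.8] [325. 194.]
[638.1 138.1  25.9 128.2 -81.4] [267. 193.]
[752.9 134.5  42.1  87.6   6.1] [268. 155.]

scene
[ 468.7 -199.4   28.1  131.1  -82.6] [340. 316.]
[ 635.9 -172.3   38.1  132.5   81.8] [373. 264.]
[460.3  56.8  23.9 146.3  -4.1] [265. 256.]
[632.4 -36.3  28.2 130.6  78.4] [334. 235.]
[641.  136.3  28.9 130.4 -82.1] [291. 198.]
[758.3 135.7  51.3  92.7   5. ] [318. 173.]
[ 529.  1468.1   49.8  139.7  -31. ] [ 5. 10.]
(251, 230) [529. 182.  14.]
(340, 230) [525. -75.  14.]
(343, 263) [431. -82.  14.]
(250, 264) [432. 184.  14.]
```

View pics/t1.png

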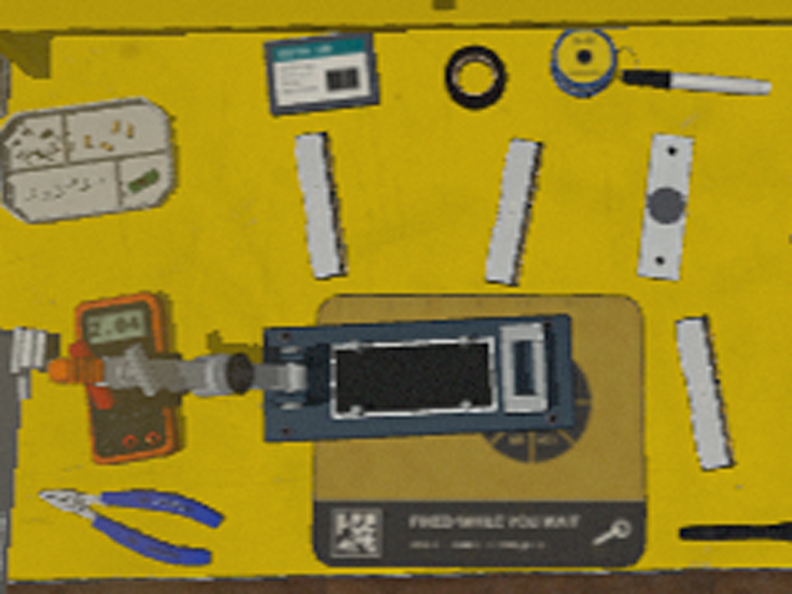

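```bash
cat >> h.py <<'E'
def go(x,y,z,yaw,cmd=None):
    s=r.get_state(); p=s['tool_pos']; a=s['ee_rot'][2] if cmd is None else cmd
    d=np.array([x,y,z])-p; dy=(yaw-a+180)%360-180
    f=lambda a:(lambda t:np.array([d[0]*np.cos(t)+d[1]*np.sin(t), d[0]*np.sin(t)-d[1]*np.cos(t), -d[2]])/1000)(np.radians(a))
    print('t',round(s['time'],1),'pos',p.round(1),'rpy',s['ee_rot'].round(1),'w',round(s['grip_width'],1))
    print('shift now-frame',f(a).round(4),' spin',round(-dy,2),' shift new-frame',f(yaw).round(4))
E
python3 - <<'E'
from h import *
c=cap('top');s=cap('scene')
def tri(a,b):
    o1,d1=ray(c,*a);o2,d2=ray(s,*b); A=np.c_[d1,-d2]; t=np.linalg.lstsq(A,o2-o1,rcond=None)[0]; p,q=o1+d1*t[0],o2+d2*t[1]; return ((p+q)/2).round(0),np.linalg.norm(p-q).round(1)
print('shelf',tri((536,112),(625,145)))
P=[np.array(p)/3.3+[170,130] for p in [(264,328),(571,315),(571,428),(265,440)]]
P=np.array([onz(c,*p,14) for p in P]);print(P.round(0))
m=P.mean(0);print('press',m, np.degrees(np.arctan2(*(P[0]-P[1]+P[3]-P[2])[[1,0]]))-90)
Q=[np.array(p)/3.3+[170,130] for p in [(330,345),(494,337),(497,408),(333,418)]]
Q=np.array([onz(c,*p,20) for p in Q]);print(Q.round(0),Q.mean(0))
go(468,-199,250,-82)
E
```

```text
shelf (array([ 690., -414.,  673.]), np.float64(146.3))
[[531. 185.  14.]
 [538. -84.  14.]
 [440. -82.  14.]
 [434. 183.  14.]]
press [485.85607798  50.33692831  14.        ] 1.4853442920668272
[[515. 126.  20.]
 [520. -17.  20.]
 [458. -18.  20.]
 [452. 123.  20.]] [486.05153148  53.78397934  20.        ]
t 0.3 pos [ 166.3 -628.2  253. ] rpy [180.    0.  -75.2] w 85.2
shift now-frame [-0.3377 -0.4015  0.003 ]  spin 6.83  shift new-frame [-0.383  -0.3585  0.003 ]
```

>>> {"method": "apply_moves", "body": {
  "steps": [
    {"jaw": 1, "dx": -0.0241, "dy": -0.0287, "dz": 0, "spin": 0},
    {"jaw": 1, "dx": -0.0241, "dy": -0.0287, "dz": 0, "spin": 0},
    {"jaw": 1, "dx": -0.0241, "dy": -0.0287, "dz": 0, "spin": 0},
    {"jaw": 1, "dx": -0.0241, "dy": -0.0287, "dz": 0, "spin": 0},
    {"jaw": 1, "dx": -0.0241, "dy": -0.0287, "dz": 0, "spin": 0}
  ],
  "squeeze": 40
}}

```text
time: 0.72
tool_pos: [274.9, -473.6, 253.3]
ee_rot: [-180.0, -0.0, -75.2]
ft_force: [0.6, -0.6, -0.7]
grip_width: 85.5
```

>>> {"method": "apply_moves", "body": {
  "steps": [
    {"jaw": 1, "dx": -0.0241, "dy": -0.0287, "dz": 0, "spin": 0},
    {"jaw": 1, "dx": -0.0241, "dy": -0.0287, "dz": 0, "spin": 0},
    {"jaw": 1, "dx": -0.0241, "dy": -0.0287, "dz": 0, "spin": 0},
    {"jaw": 1, "dx": -0.0241, "dy": -0.0287, "dz": 0, "spin": 0},
    {"jaw": 1, "dx": -0.0241, "dy": -0.0287, "dz": 0, "spin": 0}
  ]
}}

```text
time: 1.13
tool_pos: [382.8, -320.4, 253.5]
ee_rot: [-180.0, -0.0, -75.2]
ft_force: [1.3, 0.3, 0.1]
grip_width: 85.4
```

>>> {"method": "apply_moves", "body": {
  "steps": [
    {"jaw": 1, "dx": -0.0241, "dy": -0.0287, "dz": 0, "spin": 0},
    {"jaw": 1, "dx": -0.0241, "dy": -0.0287, "dz": 0, "spin": 0},
    {"jaw": 1, "dx": -0.0241, "dy": -0.0287, "dz": 0, "spin": 0},
    {"jaw": 1, "dx": -0.0241, "dy": -0.0287, "dz": 0, "spin": 0},
    {"jaw": 1, "dx": 0, "dy": 0, "dz": 0, "spin": 6.8}
  ]
}}

```text
time: 1.55
tool_pos: [473.0, -191.5, 253.7]
ee_rot: [-179.8, 0.2, -81.3]
ft_force: [0.5, 0.3, -0.5]
grip_width: 85.3
```

```bash
python3 - <<'E'
from h import *
go(468,-199,250,-82)
c=cap('wrist');save(c,'w1');print(np.array(c['T_tool_cam']).round(2).tolist(),c['fx']);mods(c)
E
```

```text
t 1.6 pos [ 473.  -191.5  253.7] rpy [-179.8    0.2  -81.3] w 85.3
shift now-frame [0.0066 0.006  0.0037]  spin 0.65  shift new-frame [0.0067 0.006  0.0037]
[[1.0, 0.0, 0.0, -0.13], [-0.0, 0.96, 0.29, -73.7], [-0.0, -0.29, 0.96, -120.86], [0.0, 0.0, 0.0, 1.0]] 358.85390876121664
[ 352.  -377.4   23.3   96.7  -51.7] [463. 291.]
[301.2 -50.6  23.9  97.1  69.7] [180. 293.]
[ 468.7 -197.3   26.   130.5  -82.4] [327. 167.]
[ 657.2 -410.3   35.1  125.4   -7.9] [588.  13.]
```

View pics/w1.png

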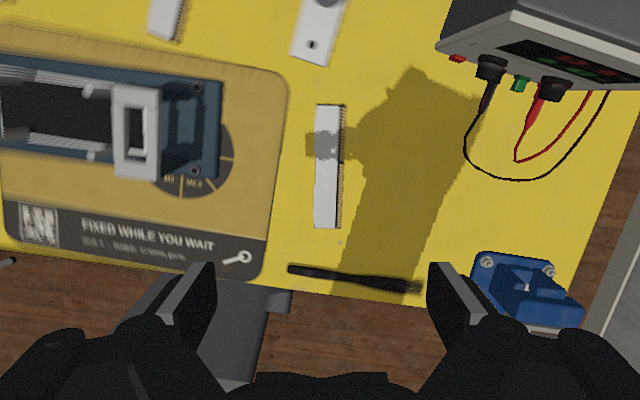

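>>> {"method": "apply_moves", "body": {
  "steps": [
    {"jaw": 1, "dx": 0.0078, "dy": 0.0056, "dz": 0, "spin": 0.7},
    {"jaw": 1, "dx": 0, "dy": 0, "dz": 0.04, "spin": 0},
    {"jaw": 1, "dx": 0, "dy": 0, "dz": 0.04, "spin": 0},
    {"jaw": 1, "dx": 0, "dy": 0, "dz": 0.04, "spin": 0},
    {"jaw": 1, "dx": 0, "dy": 0, "dz": 0.04, "spin": 0}
  ]
}}

```text
time: 2.02
tool_pos: [462.6, -210.6, 92.0]
ee_rot: [-180.0, -0.1, -82.7]
ft_force: [1.5, -0.8, -0.4]
grip_width: 85.5
```

>>> {"method": "apply_moves", "body": {
  "steps": [
    {"jaw": 1, "dx": 0, "dy": 0, "dz": 0.03, "spin": 0},
    {"jaw": 1, "dx": 0, "dy": 0, "dz": 0.01, "spin": 0},
    {"jaw": 1, "dx": 0, "dy": 0, "dz": 0, "spin": 0},
    {"jaw": 1, "dx": 0, "dy": 0, "dz": 0, "spin": 0},
    {"jaw": 1, "dx": 0, "dy": 0, "dz": 0, "spin": 0}
  ]
}}

```text
time: 2.43
tool_pos: [465.1, -209.2, 55.2]
ee_rot: [-179.8, -0.1, -82.7]
ft_force: [-0.0, 0.1, 0.9]
grip_width: 85.0
```

```bash
python3 - <<'E'
from h import *
go(468.5,-200,24,-82)
E
```

```text
t 2.4 pos [ 465.1 -209.2   55.2] rpy [-1.798e+02 -1.000e-01 -8.270e+01] w 85.0
shift now-frame [-0.0086 -0.0046  0.0312]  spin -0.69  shift new-frame [-0.0086 -0.0047  0.0312]
```

>>> {"method": "apply_moves", "body": {
  "steps": [
    {"jaw": 1, "dx": -0.0086, "dy": -0.0046, "dz": 0, "spin": -0.7},
    {"jaw": 1, "dx": 0, "dy": 0, "dz": 0.0156, "spin": 0},
    {"jaw": 1, "dx": 0, "dy": 0, "dz": 0.0156, "spin": 0},
    {"jaw": 1, "dx": 0, "dy": 0, "dz": 0, "spin": 0},
    {"jaw": 1, "dx": 0, "dy": 0, "dz": 0, "spin": 0}
  ]
}}

```text
time: 2.85
tool_pos: [467.9, -198.3, 22.9]
ee_rot: [-180.0, -0.0, -81.9]
ft_force: [-1.0, 0.8, -0.7]
grip_width: 85.2
```

>>> {"method": "apply_moves", "body": {
  "steps": [
    {"jaw": 0, "dx": 0, "dy": 0, "dz": 0, "spin": 0},
    {"jaw": 0, "dx": 0, "dy": 0, "dz": 0, "spin": 0},
    {"jaw": 0, "dx": 0, "dy": 0, "dz": 0, "spin": 0},
    {"jaw": 0, "dx": 0, "dy": 0, "dz": 0, "spin": 0},
    {"jaw": 0, "dx": 0, "dy": 0, "dz": 0, "spin": 0}
  ]
}}

```text
time: 3.27
tool_pos: [467.7, -198.9, 22.8]
ee_rot: [-180.0, -0.0, -82.0]
ft_force: [-0.6, 1.2, 4.5]
grip_width: 30.9
```

>>> {"method": "apply_moves", "body": {
  "steps": [
    {"jaw": 0, "dx": 0, "dy": 0, "dz": 0, "spin": 0},
    {"jaw": 0, "dx": 0, "dy": 0, "dz": 0, "spin": 0},
    {"jaw": 0, "dx": 0, "dy": 0, "dz": 0, "spin": 0},
    {"jaw": 0, "dx": 0, "dy": 0, "dz": 0, "spin": 0},
    {"jaw": 0, "dx": 0, "dy": 0, "dz": 0, "spin": 0}
  ]
}}

```text
time: 3.68
tool_pos: [467.8, -198.9, 22.8]
ee_rot: [-180.0, -0.0, -82.0]
ft_force: [-1.7, 0.2, 6.9]
grip_width: 30.8
```

>>> {"method": "apply_moves", "body": {
  "steps": [
    {"jaw": 0, "dx": 0, "dy": 0, "dz": -0.02, "spin": 0},
    {"jaw": 0, "dx": 0, "dy": 0, "dz": -0.04, "spin": 0},
    {"jaw": 0, "dx": 0, "dy": 0, "dz": -0.04, "spin": 0},
    {"jaw": 0, "dx": 0, "dy": 0, "dz": -0.04, "spin": 0},
    {"jaw": 0, "dx": 0, "dy": 0, "dz": -0.02, "spin": 0}
  ]
}}

```text
time: 4.1
tool_pos: [469.1, -199.3, 186.6]
ee_rot: [-179.7, -0.2, -82.0]
ft_force: [1.5, -1.7, -1.1]
grip_width: 30.3
```

>>> {"method": "apply_moves", "body": {
  "steps": [
    {"jaw": 0, "dx": -0.035, "dy": -0.0075, "dz": 0, "spin": 0},
    {"jaw": 0, "dx": -0.035, "dy": -0.0075, "dz": 0, "spin": 0},
    {"jaw": 0, "dx": -0.035, "dy": -0.0075, "dz": 0, "spin": 0},
    {"jaw": 0, "dx": -0.035, "dy": -0.0075, "dz": 0, "spin": 0},
    {"jaw": 0, "dx": -0.035, "dy": -0.0075, "dz": 0, "spin": 0}
  ]
}}

```text
time: 4.52
tool_pos: [479.8, -18.7, 182.4]
ee_rot: [-180.0, -0.0, -82.0]
ft_force: [1.1, 0.1, -0.7]
grip_width: 30.4
```

>>> {"method": "apply_moves", "body": {
  "steps": [
    {"jaw": 0, "dx": -0.035, "dy": -0.0075, "dz": 0, "spin": 0},
    {"jaw": 0, "dx": -0.035, "dy": -0.0075, "dz": 0, "spin": 0},
    {"jaw": 0, "dx": 0, "dy": 0, "dz": 0, "spin": -7},
    {"jaw": 0, "dx": 0, "dy": 0, "dz": 0, "spin": -7},
    {"jaw": 0, "dx": 0, "dy": 0, "dz": 0, "spin": -7}
  ]
}}

```text
time: 4.93
tool_pos: [484.9, 52.2, 182.1]
ee_rot: [180.0, -0.0, -60.5]
ft_force: [-1.4, -0.4, -0.5]
grip_width: 30.5
```

>>> {"method": "apply_moves", "body": {
  "steps": [
    {"jaw": 0, "dx": 0, "dy": 0, "dz": 0, "spin": -7},
    {"jaw": 0, "dx": 0, "dy": 0, "dz": 0, "spin": -7},
    {"jaw": 0, "dx": 0, "dy": 0, "dz": 0, "spin": -7},
    {"jaw": 0, "dx": 0, "dy": 0, "dz": 0, "spin": -7},
    {"jaw": 0, "dx": 0, "dy": 0, "dz": 0, "spin": -7}
  ]
}}

```text
time: 5.35
tool_pos: [485.0, 51.0, 182.1]
ee_rot: [180.0, 0.0, -25.6]
ft_force: [0.8, 0.3, -0.6]
grip_width: 30.5
```

>>> {"method": "apply_moves", "body": {
  "steps": [
    {"jaw": 0, "dx": 0, "dy": 0, "dz": 0, "spin": -7},
    {"jaw": 0, "dx": 0, "dy": 0, "dz": 0, "spin": -7},
    {"jaw": 0, "dx": 0, "dy": 0, "dz": 0, "spin": -7},
    {"jaw": 0, "dx": 0, "dy": 0, "dz": 0, "spin": -7},
    {"jaw": 0, "dx": 0, "dy": 0, "dz": 0, "spin": 0}
  ]
}}

```text
time: 5.77
tool_pos: [485.0, 50.9, 182.0]
ee_rot: [-180.0, 0.0, 2.3]
ft_force: [0.2, -0.3, -0.8]
grip_width: 30.8
```

>>> {"method": "apply_moves", "body": {
  "steps": [
    {"jaw": 0, "dx": 0, "dy": 0, "dz": 0, "spin": 0},
    {"jaw": 0, "dx": 0, "dy": 0, "dz": 0, "spin": 0},
    {"jaw": 0, "dx": 0, "dy": 0, "dz": 0, "spin": 0},
    {"jaw": 0, "dx": 0, "dy": 0, "dz": 0, "spin": 0},
    {"jaw": 0, "dx": 0, "dy": 0, "dz": 0, "spin": 0}
  ]
}}

```text
time: 6.18
tool_pos: [485.2, 51.3, 182.1]
ee_rot: [180.0, -0.0, 2.0]
ft_force: [0.9, 1.1, -0.4]
grip_width: 30.4
```

```bash
python3 - <<'E'
from h import *
go(486,52,70,2)
c=cap('wrist');save(c,'w2')
E
```

```text
t 6.2 pos [485.2  51.3 182.1] rpy [180.  -0.   2.] w 30.4
shift now-frame [ 0.0008 -0.0007  0.1121]  spin -0.01  shift new-frame [ 0.0008 -0.0007  0.1121]
```

View pics/w2.png

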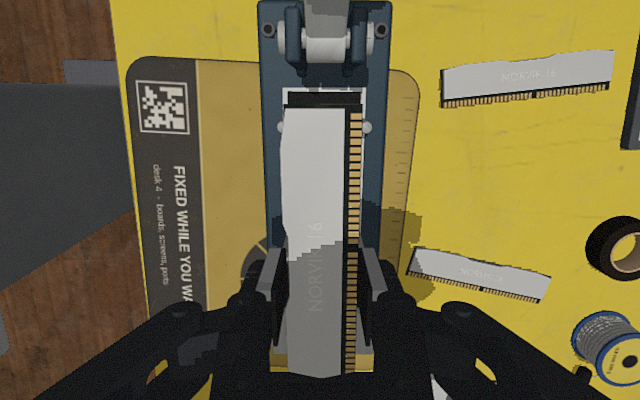

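```bash
python3 - <<'E'
from h import *
im=cv2.imread('pics/w2.png'); c=cap('wrist'); c['pixels']=im
hsv=cv2.cvtColor(im,cv2.COLOR_BGR2HSV)
blue=((hsv[...,0]>95)&(hsv[...,0]<125)&(hsv[...,1]>60)).astype(np.uint8)
L=[];Rr=[]
for v in range(65,215,5):
    u=np.where(blue[v,240:410])[0]+240
    if len(u)>10: L.append(onz(c,u[0]-.5,v,14)[:2]);Rr.append(onz(c,u[-1]+.5,v,14)[:2])
L,Rr=np.array(L),np.array(Rr)
for E in(L,Rr): 
    p=np.polyfit(E[:,1],E[:,0],1);res=E[:,0]-np.polyval(p,E[:,1]);g=abs(res)<3;p=np.polyfit(E[g,1],E[g,0],1);print('yaw',-np.degrees(np.arctan(p[0])),'x at y=52',np.polyval(p,52),g.sum())
print(onz(c,281,127,68),onz(c,368,127,68))
row=np.where(blue[:,265])[0];print(row[:5]); print(onz(c,262,row[0],14))
cv2.imwrite('pics/z.png',cv2.resize(im[0:150,240:410],None,fx=3.5,fy=3.5))
E
```

```text
yaw 1.8434992104622467 x at y=52 437.94060038373374 30
yaw 1.7500835971348985 x at y=52 535.4577222417882 30
[457.3243467  101.73965194  68.        ] [513.39881172 103.72837609  68.        ]
[0 1 2 3 6]
[437.69396128 185.9086493   14.        ]
```

View pics/z.png

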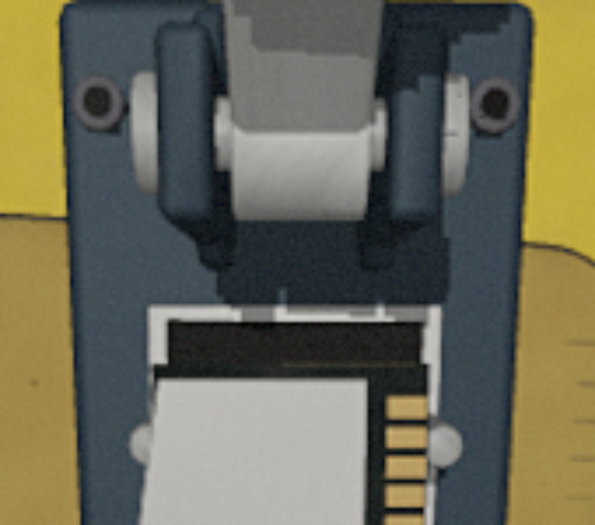

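```bash
python3 - <<'E'
from h import *
c=cap('wrist'); print(r.get_state()['tool_pos'])
for n,u,v,z,py in [('hinge',282,37.7,97,95),('hingeR',370,38.5,97,95),('bedframe',284,87.5,20,68),('bedframeR',364,87.5,20,68),('rubber',324,92,20,64),('base',260,1,14,136),('pinR',368,127,68,46),('pinL',281,127,68,46)]:
    p=onz(c,u,v,z); print(n,p.round(1),'-> cy',(p[1]-py).round(1))
t=cap('top')
for n,u,v,z,py in [('slotT',(494+549)/2,370,89.5,-95)]:
    p=onz(t,u/3.3+170,v/3.3+130,z); print(n,p,p[1]-py)
for y in (46,-46):
  for x in(27,-27): print('pin',proj(t,[486.8+x,50.5+y,68]).round(1))
E
```

```text
[485.14302465  51.2432276  182.08557595]
hinge [460.8 151.1  97. ] -> cy 56.1
hingeR [507.2 152.4  97. ] -> cy 57.4
bedframe [454.4 126.3  20. ] -> cy 58.3
bedframeR [514.6 128.4  20. ] -> cy 60.4
rubber [484.6 124.1  20. ] -> cy 60.1
base [436.2 185.2  14. ] -> cy 49.2
pinR [513.4 103.7  68. ] -> cy 57.7
pinL [457.3 101.7  68. ] -> cy 55.7
slotT [486.720741   -39.02256644  89.5       ] 55.977433560157436
pin [278.8 233.4]
pin [278.8 253.1]
pin [312.1 233. ]
pin [312.3 252.6]
```

```bash
python3 - <<'E'
from h import *
c=cap('wrist')
for u,v in [(285,108),(345,108),(281,250),(362,115),(357,250)]: print(onz(c,u,v,167.3).round(1))
go(486.7,55,70,1.8)
E
```

```text
[469.2 118.7 167.3]
[491.2 119.5 167.3]
[467.9  61.7 167.3]
[497.6 117.2 167.3]
[499.3  62.8 167.3]
t 6.4 pos [485.2  51.2 182.1] rpy [180.   0.   2.] w 30.7
shift now-frame [ 0.0017 -0.0037  0.1121]  spin 0.22  shift new-frame [ 0.0017 -0.0037  0.1121]
```

>>> {"method": "apply_moves", "body": {
  "steps": [
    {"jaw": 0, "dx": 0.002, "dy": -0.0028, "dz": 0, "spin": 0.2},
    {"jaw": 0, "dx": 0, "dy": 0, "dz": 0.03, "spin": 0},
    {"jaw": 0, "dx": 0, "dy": 0, "dz": 0.03, "spin": 0},
    {"jaw": 0, "dx": 0, "dy": 0, "dz": 0.03, "spin": 0},
    {"jaw": 0, "dx": 0, "dy": 0, "dz": 0.025, "spin": 0}
  ]
}}

```text
time: 6.85
tool_pos: [486.8, 54.2, 65.4]
ee_rot: [-180.0, 0.0, 1.8]
ft_force: [-0.6, -0.9, 0.5]
grip_width: 30.7
```

>>> {"method": "apply_moves", "body": {
  "steps": [
    {"jaw": 0, "dx": 0, "dy": 0, "dz": 0.012, "spin": 0},
    {"jaw": 0, "dx": 0, "dy": 0, "dz": 0.008, "spin": 0},
    {"jaw": 0, "dx": 0, "dy": 0, "dz": 0.003, "spin": 0},
    {"jaw": 0, "dx": 0, "dy": 0, "dz": 0, "spin": 0},
    {"jaw": 0, "dx": 0, "dy": 0, "dz": 0, "spin": 0}
  ]
}}

```text
time: 7.27
tool_pos: [488.0, 54.3, 45.1]
ee_rot: [-180.0, -0.1, 1.8]
ft_force: [0.2, 0.4, -0.0]
grip_width: 30.4
```

```bash
python3 - <<'E'
from h import *
go(487.2,54,43.5,1.8);print(r.get_state()['ft_force'])
E
```

```text
t 7.3 pos [488.   54.3  45.1] rpy [-1.8e+02 -1.0e-01  1.8e+00] w 30.4
shift now-frame [-0.0008  0.0003  0.0016]  spin 0.02  shift new-frame [-0.0008  0.0003  0.0016]
[ 0.19396161  0.36342912 -0.01391642]
```

>>> {"method": "apply_moves", "body": {
  "steps": [
    {"jaw": 0, "dx": 0, "dy": 0, "dz": 0.0016, "spin": 0},
    {"jaw": 0, "dx": 0, "dy": 0, "dz": 0, "spin": 0},
    {"jaw": 1, "dx": 0, "dy": 0, "dz": 0, "spin": 0},
    {"jaw": 1, "dx": 0, "dy": 0, "dz": 0, "spin": 0},
    {"jaw": 1, "dx": 0, "dy": 0, "dz": 0, "spin": 0}
  ]
}}

```text
time: 7.68
tool_pos: [487.3, 54.0, 42.8]
ee_rot: [180.0, -0.0, 1.8]
ft_force: [0.2, -0.1, 0.4]
grip_width: 66.3
```

>>> {"method": "apply_moves", "body": {
  "steps": [
    {"jaw": 1, "dx": 0, "dy": 0, "dz": 0, "spin": 0},
    {"jaw": 1, "dx": 0, "dy": 0, "dz": 0, "spin": 0},
    {"jaw": 1, "dx": 0, "dy": 0, "dz": -0.03, "spin": 0},
    {"jaw": 1, "dx": 0, "dy": 0, "dz": -0.035, "spin": 0},
    {"jaw": 1, "dx": 0, "dy": 0, "dz": -0.035, "spin": 0}
  ]
}}

```text
time: 8.1
tool_pos: [486.2, 54.1, 143.1]
ee_rot: [-180.0, 0.1, 1.9]
ft_force: [1.2, -0.3, 0.4]
grip_width: 85.1
```

>>> {"method": "apply_moves", "body": {
  "steps": [
    {"jaw": 1, "dx": 0, "dy": 0, "dz": -0.03, "spin": 0},
    {"jaw": 1, "dx": 0, "dy": 0, "dz": -0.03, "spin": 0},
    {"jaw": 1, "dx": 0, "dy": 0, "dz": 0, "spin": 0},
    {"jaw": 1, "dx": 0, "dy": 0, "dz": 0, "spin": 0},
    {"jaw": 1, "dx": 0, "dy": 0, "dz": 0, "spin": 0}
  ]
}}

```text
time: 8.52
tool_pos: [486.6, 53.8, 201.9]
ee_rot: [180.0, 0.0, 1.8]
ft_force: [-0.4, -0.2, -0.2]
grip_width: 85.3
```

```bash
python3 - <<'E'
from h import *
c=cap('wrist');save(c,'w3'); print('wrist mods'); mods(c)
t=cap('top'); print('top');mods(t)
go(632,-36,80,78.6)
E
```

```text
wrist mods
[492.3 -94.3  51.   96.9 -88.2] [322. 318.]
[351.3 -65.   20.7  92.5 -27.6] [183. 285.]
[180.8 -87.7  25.1 137.5 -12.7] [  7. 300.]
[642.8 142.7  24.7 130.6 -81.8] [513.  78.]
[738.9 131.5  25.5  93.7  16.3] [627. 102.]
top
[201.2  77.2  53.   90.3 -89.8] [284. 346.]
[ 281.3 -442.3   21.8   95.8   -0.9] [472. 315.]
[492.3 269.2  41.9 113.6  -7.6] [221. 244.]
[ 6.112e+02 -3.762e+02  2.970e+01  1.565e+02  6.000e-01] [440. 200.]
[632.1 -34.9  25.8 129.5  78.7] [325. 194.]
[ 633.3 -173.5   36.5  129.5   81.9] [372. 193.]
[645.3 139.7  25.6 116.2 -81.7] [266. 191.]
[754.5 135.2  42.3  88.    6.1] [268. 155.]
t 8.6 pos [486.1  53.8 201.2] rpy [1.8e+02 1.0e-01 1.8e+00] w 85.4
shift now-frame [0.1429 0.0945 0.1212]  spin -76.76  shift new-frame [-0.0592  0.1608  0.1212]
```

View pics/w3.png

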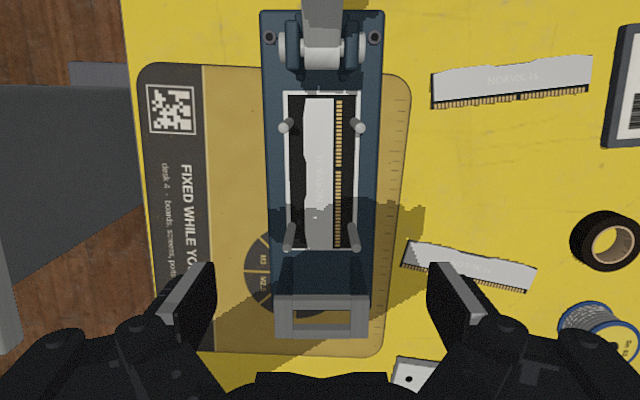

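>>> {"method": "apply_moves", "body": {
  "steps": [
    {"jaw": 1, "dx": 0.0286, "dy": 0.0189, "dz": 0, "spin": 0},
    {"jaw": 1, "dx": 0.0286, "dy": 0.0189, "dz": 0, "spin": 0},
    {"jaw": 1, "dx": 0.0286, "dy": 0.0189, "dz": 0, "spin": 0},
    {"jaw": 1, "dx": 0.0286, "dy": 0.0189, "dz": 0, "spin": 0},
    {"jaw": 1, "dx": 0.0286, "dy": 0.0189, "dz": 0, "spin": 0}
  ]
}}

```text
time: 9.03
tool_pos: [633.5, -36.8, 200.7]
ee_rot: [180.0, 0.2, 1.8]
ft_force: [0.1, 0.9, -0.4]
grip_width: 85.7
```

>>> {"method": "apply_moves", "body": {
  "steps": [
    {"jaw": 1, "dx": 0, "dy": 0, "dz": 0, "spin": -7},
    {"jaw": 1, "dx": 0, "dy": 0, "dz": 0, "spin": -7},
    {"jaw": 1, "dx": 0, "dy": 0, "dz": 0, "spin": -7},
    {"jaw": 1, "dx": 0, "dy": 0, "dz": 0, "spin": -7},
    {"jaw": 1, "dx": 0, "dy": 0, "dz": 0, "spin": -7}
  ]
}}

```text
time: 9.45
tool_pos: [632.3, -35.7, 200.6]
ee_rot: [-179.9, 0.1, 37.2]
ft_force: [-0.6, -0.7, -0.6]
grip_width: 85.5
```

>>> {"method": "apply_moves", "body": {
  "steps": [
    {"jaw": 1, "dx": 0, "dy": 0, "dz": 0, "spin": -7},
    {"jaw": 1, "dx": 0, "dy": 0, "dz": 0, "spin": -7},
    {"jaw": 1, "dx": 0, "dy": 0, "dz": 0, "spin": -7},
    {"jaw": 1, "dx": 0, "dy": 0, "dz": 0, "spin": -7},
    {"jaw": 1, "dx": 0, "dy": 0, "dz": 0, "spin": -7}
  ]
}}

```text
time: 9.87
tool_pos: [632.2, -35.7, 200.6]
ee_rot: [-179.8, 0.0, 72.2]
ft_force: [0.5, 0.7, 0.3]
grip_width: 85.3
```

>>> {"method": "apply_moves", "body": {
  "steps": [
    {"jaw": 1, "dx": 0, "dy": 0, "dz": 0, "spin": -6.8},
    {"jaw": 1, "dx": 0, "dy": 0, "dz": 0, "spin": 0},
    {"jaw": 1, "dx": 0, "dy": 0, "dz": 0, "spin": 0},
    {"jaw": 1, "dx": 0, "dy": 0, "dz": 0, "spin": 0},
    {"jaw": 1, "dx": 0, "dy": 0, "dz": 0, "spin": 0}
  ]
}}

```text
time: 10.28
tool_pos: [632.8, -35.7, 202.1]
ee_rot: [-180.0, 0.0, 78.5]
ft_force: [-0.4, -0.5, -0.1]
grip_width: 85.5
```

```bash
python3 - <<'E'
from h import *
c=cap('wrist');save(c,'w4'); mods(c)
go(632,-36,60,78.6)
E
```

```text
[830.6 179.7  29.3  90.2   4.8] [568. 320.]
[760.1 141.6  42.8  85.5   5.8] [526. 265.]
[635.7 -29.5  24.4 129.2  78.5] [328. 174.]
[643.2 144.   24.9 130.6 -81.7] [522. 144.]
[517.2  41.4  26.7 116.2 -11.4] [378.  16.]
t 10.3 pos [632.9 -35.7 202.3] rpy [-180.     0.    78.5] w 85.1
shift now-frame [-0.0005 -0.0008  0.1423]  spin -0.06  shift new-frame [-0.0005 -0.0008  0.1423]
```

>>> {"method": "apply_moves", "body": {
  "steps": [
    {"jaw": 1, "dx": 0.002, "dy": 0.0013, "dz": 0.02, "spin": 0},
    {"jaw": 1, "dx": 0, "dy": 0, "dz": 0.04, "spin": 0},
    {"jaw": 1, "dx": 0, "dy": 0, "dz": 0.04, "spin": 0},
    {"jaw": 1, "dx": 0, "dy": 0, "dz": 0.04, "spin": 0},
    {"jaw": 1, "dx": 0, "dy": 0, "dz": 0.02, "spin": 0}
  ]
}}

```text
time: 10.75
tool_pos: [631.9, -34.7, 37.8]
ee_rot: [-179.7, 0.1, 78.6]
ft_force: [-0.2, -0.4, -0.4]
grip_width: 85.4
```

>>> {"method": "apply_moves", "body": {
  "steps": [
    {"jaw": 1, "dx": 0, "dy": 0, "dz": 0.015, "spin": 0},
    {"jaw": 1, "dx": 0, "dy": 0, "dz": 0, "spin": 0},
    {"jaw": 1, "dx": 0, "dy": 0, "dz": 0, "spin": 0},
    {"jaw": 1, "dx": 0, "dy": 0, "dz": 0, "spin": 0},
    {"jaw": 1, "dx": 0, "dy": 0, "dz": 0, "spin": 0}
  ]
}}

```text
time: 11.17
tool_pos: [636.2, -34.0, 29.6]
ee_rot: [179.8, -0.0, 78.6]
ft_force: [0.7, 0.4, -0.5]
grip_width: 85.8
```

>>> {"method": "apply_moves", "body": {
  "steps": [
    {"jaw": 1, "dx": 0, "dy": 0, "dz": 0.005, "spin": 0},
    {"jaw": 1, "dx": 0, "dy": 0, "dz": 0, "spin": 0},
    {"jaw": 1, "dx": 0, "dy": 0, "dz": 0, "spin": 0},
    {"jaw": 0, "dx": 0, "dy": 0, "dz": 0, "spin": 0},
    {"jaw": 0, "dx": 0, "dy": 0, "dz": 0, "spin": 0}
  ]
}}

```text
time: 11.58
tool_pos: [634.8, -34.1, 22.6]
ee_rot: [180.0, -0.0, 78.6]
ft_force: [0.2, -1.0, 0.5]
grip_width: 63.7
```

>>> {"method": "apply_moves", "body": {
  "steps": [
    {"jaw": 0, "dx": 0, "dy": 0, "dz": 0, "spin": 0},
    {"jaw": 0, "dx": 0, "dy": 0, "dz": 0, "spin": 0},
    {"jaw": 0, "dx": 0, "dy": 0, "dz": 0, "spin": 0},
    {"jaw": 0, "dx": 0, "dy": 0, "dz": 0, "spin": 0},
    {"jaw": 0, "dx": 0, "dy": 0, "dz": 0, "spin": 0}
  ]
}}

```text
time: 12.0
tool_pos: [635.0, -34.0, 22.8]
ee_rot: [180.0, -0.0, 78.6]
ft_force: [-0.5, 0.6, 3.0]
grip_width: 30.7
```

```bash
python3 - <<'E'
from h import *
go(487.2,54,180,1.8)
E
```

```text
t 12.0 pos [635.  -34.   22.8] rpy [180.   -0.   78.6] w 30.7
shift now-frame [ 0.0572 -0.1622 -0.1572]  spin 76.83  shift new-frame [-0.1449 -0.0926 -0.1572]
```

>>> {"method": "apply_moves", "body": {
  "steps": [
    {"jaw": 0, "dx": 0, "dy": 0, "dz": -0.02, "spin": 0},
    {"jaw": 0, "dx": 0, "dy": 0, "dz": -0.035, "spin": 0},
    {"jaw": 0, "dx": 0, "dy": 0, "dz": -0.035, "spin": 0},
    {"jaw": 0, "dx": 0, "dy": 0, "dz": -0.035, "spin": 0},
    {"jaw": 0, "dx": 0, "dy": 0, "dz": -0.032, "spin": 0}
  ]
}}

```text
time: 12.42
tool_pos: [634.5, -34.0, 181.2]
ee_rot: [180.0, -0.0, 78.6]
ft_force: [0.5, 0.1, -0.6]
grip_width: 30.7
```

>>> {"method": "apply_moves", "body": {
  "steps": [
    {"jaw": 0, "dx": 0.0114, "dy": -0.0324, "dz": 0, "spin": 0},
    {"jaw": 0, "dx": 0.0114, "dy": -0.0324, "dz": 0, "spin": 0},
    {"jaw": 0, "dx": 0.0114, "dy": -0.0324, "dz": 0, "spin": 0},
    {"jaw": 0, "dx": 0.0114, "dy": -0.0324, "dz": 0, "spin": 0},
    {"jaw": 0, "dx": 0.0114, "dy": -0.0324, "dz": 0, "spin": 0}
  ]
}}

```text
time: 12.83
tool_pos: [485.3, 54.1, 179.3]
ee_rot: [-180.0, 0.0, 78.6]
ft_force: [0.1, 0.9, 0.0]
grip_width: 30.2
```

>>> {"method": "apply_moves", "body": {
  "steps": [
    {"jaw": 0, "dx": 0, "dy": 0, "dz": 0, "spin": 7},
    {"jaw": 0, "dx": 0, "dy": 0, "dz": 0, "spin": 7},
    {"jaw": 0, "dx": 0, "dy": 0, "dz": 0, "spin": 7},
    {"jaw": 0, "dx": 0, "dy": 0, "dz": 0, "spin": 7},
    {"jaw": 0, "dx": 0, "dy": 0, "dz": 0, "spin": 7}
  ]
}}

```text
time: 13.25
tool_pos: [486.8, 53.7, 179.4]
ee_rot: [-180.0, 0.0, 43.3]
ft_force: [0.4, 0.7, -0.3]
grip_width: 30.2
```

>>> {"method": "apply_moves", "body": {
  "steps": [
    {"jaw": 0, "dx": 0, "dy": 0, "dz": 0, "spin": 7},
    {"jaw": 0, "dx": 0, "dy": 0, "dz": 0, "spin": 7},
    {"jaw": 0, "dx": 0, "dy": 0, "dz": 0, "spin": 7},
    {"jaw": 0, "dx": 0, "dy": 0, "dz": 0, "spin": 7},
    {"jaw": 0, "dx": 0, "dy": 0, "dz": 0, "spin": 7}
  ]
}}

```text
time: 13.67
tool_pos: [486.8, 53.7, 179.4]
ee_rot: [180.0, 0.0, 8.3]
ft_force: [-0.5, 0.6, -1.2]
grip_width: 30.6
```

>>> {"method": "apply_moves", "body": {
  "steps": [
    {"jaw": 0, "dx": 0, "dy": 0, "dz": 0, "spin": 6.8},
    {"jaw": 0, "dx": 0, "dy": 0, "dz": 0, "spin": 0},
    {"jaw": 0, "dx": 0, "dy": 0, "dz": 0, "spin": 0},
    {"jaw": 0, "dx": 0, "dy": 0, "dz": 0, "spin": 0},
    {"jaw": 0, "dx": 0, "dy": 0, "dz": 0, "spin": 0}
  ]
}}

```text
time: 14.08
tool_pos: [487.0, 53.7, 179.4]
ee_rot: [-180.0, 0.0, 2.0]
ft_force: [0.1, -0.5, -1.3]
grip_width: 30.2
```

```bash
cat >>h.py <<'E'
def held(c,zt,half):
    """far end of held bar (yaw~2): returns offset of bar centre from TCP along tool -y, using bright column profile"""
    hsv=cv2.cvtColor(c['pixels'],cv2.COLOR_BGR2HSV)
    m=((hsv[...,1]<40)&(hsv[...,2]>120)); p=r.get_state()['tool_pos']
    # held face columns
    for u in (300,315,330):
        v=np.where(m[:,u])[0]
        runs=np.split(v,np.where(np.diff(v)>1)[0]+1); k=max(runs,key=len)
        q=onz(c,u,k[0],zt); print('col',u,'rows',k[0],k[-1],'end y',q[1].round(1),'centre-TCP',(q[1]-half-p[1]).round(1))
    us=np.where(m[200,250:400])[0]+250; print('x edges row200',us[0],us[-1],onz(c,us[0],200,zt)[0].round(1),onz(c,us[-1],200,zt)[0].round(1))
E
python3 - <<'E'
from h import *
c=cap('wrist');save(c,'w5'); p=r.get_state()['tool_pos']; held(c,p[2]-22.8+8,66.5)
go(487.2,54,52,1.8)
E
```

```text
col 300 rows 115 250 end y 118.9 centre-TCP -1.3
col 315 rows 115 246 end y 119.1 centre-TCP -1.1
col 330 rows 115 242 end y 119.2 centre-TCP -0.9
x edges row200 299 360 476.8 500.9
t 14.1 pos [487.   53.7 179.4] rpy [-180.     0.     1.9] w 30.5
shift now-frame [ 0.0002 -0.0003  0.1274]  spin 0.13  shift new-frame [ 0.0002 -0.0003  0.1274]
```

>>> {"method": "apply_moves", "body": {
  "steps": [
    {"jaw": 0, "dx": 0, "dy": -0.0025, "dz": 0, "spin": 0},
    {"jaw": 0, "dx": 0, "dy": 0, "dz": 0.03, "spin": 0},
    {"jaw": 0, "dx": 0, "dy": 0, "dz": 0.03, "spin": 0},
    {"jaw": 0, "dx": 0, "dy": 0, "dz": 0.03, "spin": 0},
    {"jaw": 0, "dx": 0, "dy": 0, "dz": 0.02, "spin": 0}
  ]
}}

```text
time: 14.55
tool_pos: [486.0, 56.2, 67.2]
ee_rot: [-180.0, 0.1, 1.9]
ft_force: [-0.3, -0.5, -0.0]
grip_width: 30.4
```

>>> {"method": "apply_moves", "body": {
  "steps": [
    {"jaw": 0, "dx": 0, "dy": 0, "dz": 0.009, "spin": 0},
    {"jaw": 0, "dx": 0, "dy": 0, "dz": 0.006, "spin": 0},
    {"jaw": 0, "dx": 0, "dy": 0, "dz": 0.003, "spin": 0},
    {"jaw": 0, "dx": 0, "dy": 0, "dz": 0, "spin": 0},
    {"jaw": 0, "dx": 0, "dy": 0, "dz": 0, "spin": 0}
  ]
}}

```text
time: 14.97
tool_pos: [487.8, 56.4, 52.4]
ee_rot: [-180.0, -0.1, 1.8]
ft_force: [-0.3, -0.4, -0.2]
grip_width: 30.8
```

>>> {"method": "apply_moves", "body": {
  "steps": [
    {"jaw": 0, "dx": 0, "dy": 0, "dz": 0.0008, "spin": 0},
    {"jaw": 0, "dx": 0, "dy": 0, "dz": 0, "spin": 0},
    {"jaw": 1, "dx": 0, "dy": 0, "dz": 0, "spin": 0},
    {"jaw": 1, "dx": 0, "dy": 0, "dz": 0, "spin": 0},
    {"jaw": 1, "dx": 0, "dy": 0, "dz": 0, "spin": 0}
  ]
}}

```text
time: 15.38
tool_pos: [487.2, 56.2, 50.9]
ee_rot: [180.0, -0.0, 1.8]
ft_force: [0.0, -0.5, -0.0]
grip_width: 65.8
```

>>> {"method": "apply_moves", "body": {
  "steps": [
    {"jaw": 1, "dx": 0, "dy": 0, "dz": 0, "spin": 0},
    {"jaw": 1, "dx": 0, "dy": 0, "dz": 0, "spin": 0},
    {"jaw": 1, "dx": 0, "dy": 0, "dz": -0.025, "spin": 0},
    {"jaw": 1, "dx": 0, "dy": 0, "dz": -0.035, "spin": 0},
    {"jaw": 1, "dx": 0, "dy": 0, "dz": -0.035, "spin": 0}
  ]
}}

```text
time: 15.8
tool_pos: [486.0, 56.3, 146.1]
ee_rot: [-180.0, 0.2, 1.9]
ft_force: [1.1, -0.1, 0.2]
grip_width: 84.9
```

>>> {"method": "apply_moves", "body": {
  "steps": [
    {"jaw": 1, "dx": 0, "dy": 0, "dz": -0.03, "spin": 0},
    {"jaw": 1, "dx": 0, "dy": 0, "dz": -0.025, "spin": 0},
    {"jaw": 1, "dx": 0, "dy": 0, "dz": 0, "spin": 0},
    {"jaw": 1, "dx": 0, "dy": 0, "dz": 0, "spin": 0},
    {"jaw": 1, "dx": 0, "dy": 0, "dz": 0, "spin": 0}
  ]
}}

```text
time: 16.22
tool_pos: [486.5, 55.9, 200.0]
ee_rot: [180.0, 0.1, 1.8]
ft_force: [0.5, -0.2, -1.0]
grip_width: 86.1
```

```bash
python3 - <<'E'
from h import *
c=cap('wrist');save(c,'w6'); mods(c); mods(c,36)
t=cap('top'); print('top');mods(t)
go(642.5,142,180,98)
E
```

```text
[492.3 -95.6  51.   97.1 -88.1] [322. 321.]
[351.1 -63.2  20.4  88.6 -27.7] [183. 287.]
[180.8 -89.2  24.1 131.9 -12.7] [  7. 305.]
[492.2  49.8  27.2 143.3   2.1] [327. 178.]
[643.  142.6  24.7 130.3 -81.8] [514.  81.]
[738.3 132.6  23.7  91.9  16.3] [629. 100.]
[491.5 -75.4  46.5  88.4 -88.1] [322. 321.]
[207.9 -69.5  21.9 120.1 -12.7] [  7. 305.]
[491.4  57.   24.8 130.5   2.1] [327. 178.]
[628.7 141.5  22.5 118.6 -81.8] [514.  81.]
[715.5 132.4  21.6  83.7  16.3] [629. 100.]
top
[85.5 48.7 35.9 98.5 -0.9] [297. 392.]
[200.9  80.2  52.7  90.1  89.1] [284. 346.]
[ 281.2 -450.7   21.8  112.8   -0.9] [475. 315.]
[471.  154.4  42.1  86.2 -44.8] [260. 251.]
[492.3 269.2  41.9 113.6  -7.6] [221. 244.]
[645.5 139.7  25.6 115.7 -81.7] [266. 190.]
[754.6 135.3  42.4  88.    5.8] [268. 155.]
t 16.3 pos [486.1  56.  199.4] rpy [1.8e+02 1.0e-01 1.8e+00] w 85.5
shift now-frame [ 0.1591 -0.081   0.0194]  spin -96.16  shift new-frame [0.0634 0.1669 0.0194]
```

View pics/w6.png

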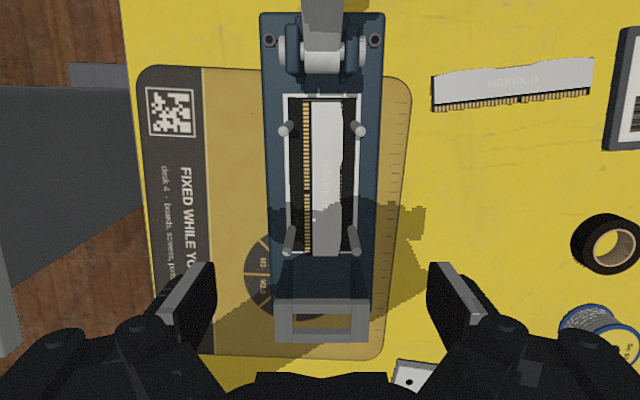

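>>> {"method": "apply_moves", "body": {
  "steps": [
    {"jaw": 1, "dx": 0.0318, "dy": -0.0156, "dz": 0, "spin": 0},
    {"jaw": 1, "dx": 0.0318, "dy": -0.0156, "dz": 0, "spin": 0},
    {"jaw": 1, "dx": 0.0318, "dy": -0.0156, "dz": 0, "spin": 0},
    {"jaw": 1, "dx": 0.0318, "dy": -0.0156, "dz": 0, "spin": 0},
    {"jaw": 1, "dx": 0.0318, "dy": -0.0156, "dz": 0, "spin": 0}
  ]
}}

```text
time: 16.73
tool_pos: [644.0, 139.9, 198.7]
ee_rot: [180.0, 0.2, 1.8]
ft_force: [0.5, -0.6, 1.0]
grip_width: 85.6
```

>>> {"method": "apply_moves", "body": {
  "steps": [
    {"jaw": 1, "dx": 0, "dy": 0, "dz": 0, "spin": -6.9},
    {"jaw": 1, "dx": 0, "dy": 0, "dz": 0, "spin": -6.9},
    {"jaw": 1, "dx": 0, "dy": 0, "dz": 0, "spin": -6.9},
    {"jaw": 1, "dx": 0, "dy": 0, "dz": 0, "spin": -6.9},
    {"jaw": 1, "dx": 0, "dy": 0, "dz": 0, "spin": -6.9}
  ]
}}

```text
time: 17.15
tool_pos: [642.7, 139.3, 198.7]
ee_rot: [-179.9, 0.2, 36.7]
ft_force: [0.3, -0.6, 0.5]
grip_width: 85.3
```

>>> {"method": "apply_moves", "body": {
  "steps": [
    {"jaw": 1, "dx": 0, "dy": 0, "dz": 0, "spin": -6.9},
    {"jaw": 1, "dx": 0, "dy": 0, "dz": 0, "spin": -6.9},
    {"jaw": 1, "dx": 0, "dy": 0, "dz": 0, "spin": -6.9},
    {"jaw": 1, "dx": 0, "dy": 0, "dz": 0, "spin": -6.9},
    {"jaw": 1, "dx": 0, "dy": 0, "dz": 0, "spin": -6.9}
  ]
}}

```text
time: 17.57
tool_pos: [642.7, 139.2, 198.8]
ee_rot: [-179.9, 0.1, 71.2]
ft_force: [0.1, 0.0, -0.1]
grip_width: 85.7
```

>>> {"method": "apply_moves", "body": {
  "steps": [
    {"jaw": 1, "dx": 0, "dy": 0, "dz": 0.025, "spin": -6.9},
    {"jaw": 1, "dx": 0, "dy": 0, "dz": 0.025, "spin": -6.9},
    {"jaw": 1, "dx": 0, "dy": 0, "dz": 0.025, "spin": -6.9},
    {"jaw": 1, "dx": 0, "dy": 0, "dz": 0.025, "spin": -6.5},
    {"jaw": 1, "dx": 0, "dy": 0, "dz": 0, "spin": 0}
  ]
}}

```text
time: 17.98
tool_pos: [639.5, 137.5, 93.7]
ee_rot: [-179.4, 0.1, 98.3]
ft_force: [-1.3, -0.5, -1.4]
grip_width: 85.5
```

>>> {"method": "apply_moves", "body": {
  "steps": [
    {"jaw": 1, "dx": 0, "dy": 0, "dz": 0, "spin": 0},
    {"jaw": 1, "dx": 0, "dy": 0, "dz": 0, "spin": 0},
    {"jaw": 1, "dx": 0, "dy": 0, "dz": 0, "spin": 0},
    {"jaw": 1, "dx": 0, "dy": 0, "dz": 0, "spin": 0},
    {"jaw": 1, "dx": 0, "dy": 0, "dz": 0, "spin": 0}
  ]
}}

```text
time: 18.4
tool_pos: [644.1, 139.5, 102.1]
ee_rot: [179.9, 0.0, 98.0]
ft_force: [0.4, -0.0, -0.1]
grip_width: 85.7
```

```bash
python3 - <<'E'
from h import *
c=cap('wrist');save(c,'w7'); mods(c)
go(642.5,139,23,98)
E
```

```text
[758.6 140.1  41.4  86.7   8. ] [296. 357.]
[642.7 144.   24.6 130.2 -81.8] [328. 202.]
t 18.4 pos [644.  139.4 101.8] rpy [179.9   0.   98. ] w 85.4
shift now-frame [-0.0002 -0.0015  0.0788]  spin -0.01  shift new-frame [-0.0002 -0.0015  0.0788]
```

>>> {"method": "apply_moves", "body": {
  "steps": [
    {"jaw": 1, "dx": 0, "dy": -0.001, "dz": 0.035, "spin": 0},
    {"jaw": 1, "dx": 0, "dy": 0, "dz": 0.025, "spin": 0},
    {"jaw": 1, "dx": 0, "dy": 0, "dz": 0.01, "spin": 0},
    {"jaw": 1, "dx": 0, "dy": 0, "dz": 0, "spin": 0},
    {"jaw": 1, "dx": 0, "dy": 0, "dz": 0, "spin": 0}
  ]
}}

```text
time: 18.87
tool_pos: [642.7, 139.5, 31.3]
ee_rot: [180.0, -0.0, 98.0]
ft_force: [1.4, 0.4, 0.6]
grip_width: 85.6
```

>>> {"method": "apply_moves", "body": {
  "steps": [
    {"jaw": 1, "dx": 0, "dy": 0, "dz": 0, "spin": 0},
    {"jaw": 1, "dx": 0, "dy": 0, "dz": 0, "spin": 0},
    {"jaw": 1, "dx": 0, "dy": 0, "dz": 0, "spin": 0},
    {"jaw": 1, "dx": 0, "dy": 0, "dz": 0, "spin": 0},
    {"jaw": 1, "dx": 0, "dy": 0, "dz": 0, "spin": 0}
  ]
}}

```text
time: 19.28
tool_pos: [642.8, 139.1, 31.3]
ee_rot: [180.0, 0.0, 98.0]
ft_force: [0.1, 0.6, 0.4]
grip_width: 85.3
```

>>> {"method": "apply_moves", "body": {
  "steps": [
    {"jaw": 1, "dx": 0, "dy": 0, "dz": 0.0084, "spin": 0},
    {"jaw": 1, "dx": 0, "dy": 0, "dz": 0, "spin": 0},
    {"jaw": 1, "dx": 0, "dy": 0, "dz": 0, "spin": 0},
    {"jaw": 0, "dx": 0, "dy": 0, "dz": 0, "spin": 0},
    {"jaw": 0, "dx": 0, "dy": 0, "dz": 0, "spin": 0}
  ]
}}

```text
time: 19.7
tool_pos: [642.4, 139.2, 22.2]
ee_rot: [-180.0, -0.0, 98.0]
ft_force: [-0.3, 0.5, 0.1]
grip_width: 63.9
```

>>> {"method": "apply_moves", "body": {
  "steps": [
    {"jaw": 0, "dx": 0, "dy": 0, "dz": 0, "spin": 0},
    {"jaw": 0, "dx": 0, "dy": 0, "dz": 0, "spin": 0},
    {"jaw": 0, "dx": 0, "dy": 0, "dz": 0, "spin": 0},
    {"jaw": 0, "dx": 0, "dy": 0, "dz": 0, "spin": 0},
    {"jaw": 0, "dx": 0, "dy": 0, "dz": 0, "spin": 0}
  ]
}}

```text
time: 20.12
tool_pos: [642.7, 139.3, 22.6]
ee_rot: [180.0, -0.0, 98.0]
ft_force: [0.9, 0.2, 2.2]
grip_width: 31.0
```

```bash
python3 - <<'E'
from h import *
go(487.2,55,180,1.8)
E
```

```text
t 20.1 pos [642.7 139.3  22.6] rpy [180.  -0.  98.] w 31.0
shift now-frame [-0.0617 -0.1658 -0.1574]  spin 96.23  shift new-frame [-0.1581  0.0793 -0.1574]
```

>>> {"method": "apply_moves", "body": {
  "steps": [
    {"jaw": 0, "dx": 0, "dy": 0, "dz": -0.02, "spin": 0},
    {"jaw": 0, "dx": 0, "dy": 0, "dz": -0.035, "spin": 0},
    {"jaw": 0, "dx": 0, "dy": 0, "dz": -0.035, "spin": 0},
    {"jaw": 0, "dx": 0, "dy": 0, "dz": -0.035, "spin": 0},
    {"jaw": 0, "dx": 0, "dy": 0, "dz": -0.032, "spin": 0}
  ]
}}

```text
time: 20.53
tool_pos: [642.3, 139.2, 181.1]
ee_rot: [180.0, -0.0, 98.0]
ft_force: [0.5, -0.4, -1.0]
grip_width: 30.8
```

>>> {"method": "apply_moves", "body": {
  "steps": [
    {"jaw": 0, "dx": -0.0123, "dy": -0.0332, "dz": 0, "spin": 0},
    {"jaw": 0, "dx": -0.0123, "dy": -0.0332, "dz": 0, "spin": 0},
    {"jaw": 0, "dx": -0.0123, "dy": -0.0332, "dz": 0, "spin": 0},
    {"jaw": 0, "dx": -0.0123, "dy": -0.0332, "dz": 0, "spin": 0},
    {"jaw": 0, "dx": -0.0123, "dy": -0.0332, "dz": 0, "spin": 0}
  ]
}}

```text
time: 20.95
tool_pos: [484.7, 54.1, 179.0]
ee_rot: [-180.0, 0.0, 98.0]
ft_force: [0.6, -0.2, 0.3]
grip_width: 30.5
```

>>> {"method": "apply_moves", "body": {
  "steps": [
    {"jaw": 0, "dx": 0, "dy": 0, "dz": 0, "spin": 6.9},
    {"jaw": 0, "dx": 0, "dy": 0, "dz": 0, "spin": 6.9},
    {"jaw": 0, "dx": 0, "dy": 0, "dz": 0, "spin": 6.9},
    {"jaw": 0, "dx": 0, "dy": 0, "dz": 0, "spin": 6.9},
    {"jaw": 0, "dx": 0, "dy": 0, "dz": 0, "spin": 6.9}
  ]
}}

```text
time: 21.37
tool_pos: [486.4, 54.8, 179.2]
ee_rot: [-180.0, 0.0, 63.2]
ft_force: [-0.5, 0.2, -0.0]
grip_width: 31.0
```

>>> {"method": "apply_moves", "body": {
  "steps": [
    {"jaw": 0, "dx": 0, "dy": 0, "dz": 0, "spin": 6.9},
    {"jaw": 0, "dx": 0, "dy": 0, "dz": 0, "spin": 6.9},
    {"jaw": 0, "dx": 0, "dy": 0, "dz": 0, "spin": 6.9},
    {"jaw": 0, "dx": 0, "dy": 0, "dz": 0, "spin": 6.9},
    {"jaw": 0, "dx": 0, "dy": 0, "dz": 0, "spin": 6.9}
  ]
}}

```text
time: 21.78
tool_pos: [486.4, 55.0, 179.2]
ee_rot: [-180.0, 0.0, 28.7]
ft_force: [-0.1, -0.7, -0.1]
grip_width: 30.8
```

>>> {"method": "apply_moves", "body": {
  "steps": [
    {"jaw": 0, "dx": 0, "dy": 0, "dz": 0, "spin": 6.9},
    {"jaw": 0, "dx": 0, "dy": 0, "dz": 0, "spin": 6.9},
    {"jaw": 0, "dx": 0, "dy": 0, "dz": 0, "spin": 6.9},
    {"jaw": 0, "dx": 0, "dy": 0, "dz": 0, "spin": 6.5},
    {"jaw": 0, "dx": 0, "dy": 0, "dz": 0, "spin": 0}
  ]
}}

```text
time: 22.2
tool_pos: [486.4, 55.1, 179.3]
ee_rot: [180.0, 0.0, 1.6]
ft_force: [-0.2, -0.4, -0.3]
grip_width: 30.6
```

>>> {"method": "apply_moves", "body": {
  "steps": [
    {"jaw": 0, "dx": 0, "dy": 0, "dz": 0, "spin": 0},
    {"jaw": 0, "dx": 0, "dy": 0, "dz": 0, "spin": 0},
    {"jaw": 0, "dx": 0, "dy": 0, "dz": 0, "spin": 0},
    {"jaw": 0, "dx": 0, "dy": 0, "dz": 0, "spin": 0},
    {"jaw": 0, "dx": 0, "dy": 0, "dz": 0, "spin": 0}
  ]
}}

```text
time: 22.62
tool_pos: [486.6, 55.0, 179.2]
ee_rot: [-180.0, 0.0, 1.9]
ft_force: [-0.6, -0.6, -0.8]
grip_width: 30.4
```

```bash
python3 - <<'E'
from h import *
c=cap('wrist');save(c,'w8'); p=r.get_state()['tool_pos']; held(c,p[2]-22.6+8,66.5)
go(487.2,55.3,58.6,1.8)
E
```

```text
col 300 rows 118 249 end y 119.0 centre-TCP -2.4
col 315 rows 118 249 end y 119.2 centre-TCP -2.3
col 330 rows 118 245 end y 119.4 centre-TCP -2.1
x edges row200 299 360 476.5 500.6
t 22.7 pos [486.7  55.  179.2] rpy [-180.     0.     1.9] w 30.4
shift now-frame [ 0.0006 -0.0003  0.1206]  spin 0.06  shift new-frame [ 0.0006 -0.0003  0.1206]
```

>>> {"method": "apply_moves", "body": {
  "steps": [
    {"jaw": 0, "dx": 0.0005, "dy": -0.0025, "dz": 0.02, "spin": 0},
    {"jaw": 0, "dx": 0, "dy": 0, "dz": 0.03, "spin": 0},
    {"jaw": 0, "dx": 0, "dy": 0, "dz": 0.03, "spin": 0},
    {"jaw": 0, "dx": 0, "dy": 0, "dz": 0.02, "spin": 0},
    {"jaw": 0, "dx": 0, "dy": 0, "dz": 0.01, "spin": 0}
  ]
}}

```text
time: 23.08
tool_pos: [485.6, 57.3, 66.9]
ee_rot: [180.0, 0.2, 1.9]
ft_force: [-0.4, 0.1, -0.2]
grip_width: 30.1
```

>>> {"method": "apply_moves", "body": {
  "steps": [
    {"jaw": 0, "dx": 0, "dy": 0, "dz": 0.006, "spin": 0},
    {"jaw": 0, "dx": 0, "dy": 0, "dz": 0.003, "spin": 0},
    {"jaw": 0, "dx": 0, "dy": 0, "dz": 0, "spin": 0},
    {"jaw": 0, "dx": 0, "dy": 0, "dz": 0, "spin": 0},
    {"jaw": 0, "dx": 0, "dy": 0, "dz": 0, "spin": 0}
  ]
}}

```text
time: 23.5
tool_pos: [487.9, 57.7, 61.3]
ee_rot: [-180.0, -0.1, 1.8]
ft_force: [0.3, -0.3, -0.6]
grip_width: 31.0
```

>>> {"method": "apply_moves", "body": {
  "steps": [
    {"jaw": 0, "dx": 0, "dy": 0, "dz": 0.0008, "spin": 0},
    {"jaw": 0, "dx": 0, "dy": 0, "dz": 0, "spin": 0},
    {"jaw": 0, "dx": 0, "dy": 0, "dz": 0, "spin": 0},
    {"jaw": 0, "dx": 0, "dy": 0, "dz": 0, "spin": 0},
    {"jaw": 0, "dx": 0, "dy": 0, "dz": 0, "spin": 0}
  ]
}}

```text
time: 23.92
tool_pos: [487.1, 57.5, 59.6]
ee_rot: [180.0, -0.0, 1.8]
ft_force: [-0.0, -0.1, 0.2]
grip_width: 30.9
```

>>> {"method": "apply_moves", "body": {
  "steps": [
    {"jaw": 0, "dx": 0, "dy": 0, "dz": 0.001, "spin": 0},
    {"jaw": 0, "dx": 0, "dy": 0, "dz": 0, "spin": 0},
    {"jaw": 1, "dx": 0, "dy": 0, "dz": 0, "spin": 0},
    {"jaw": 1, "dx": 0, "dy": 0, "dz": 0, "spin": 0},
    {"jaw": 1, "dx": 0, "dy": 0, "dz": 0, "spin": 0}
  ]
}}

```text
time: 24.33
tool_pos: [487.0, 57.6, 58.4]
ee_rot: [-180.0, 0.0, 1.8]
ft_force: [0.3, 0.2, 0.1]
grip_width: 66.0
```

>>> {"method": "apply_moves", "body": {
  "steps": [
    {"jaw": 1, "dx": 0, "dy": 0, "dz": 0, "spin": 0},
    {"jaw": 1, "dx": 0, "dy": 0, "dz": 0, "spin": 0},
    {"jaw": 1, "dx": 0, "dy": 0, "dz": -0.025, "spin": 0},
    {"jaw": 1, "dx": 0, "dy": 0, "dz": -0.035, "spin": 0},
    {"jaw": 1, "dx": 0, "dy": 0, "dz": -0.035, "spin": 0}
  ]
}}

```text
time: 24.75
tool_pos: [486.1, 57.6, 153.9]
ee_rot: [-180.0, 0.2, 1.9]
ft_force: [0.9, -0.0, 0.8]
grip_width: 85.4
```

>>> {"method": "apply_moves", "body": {
  "steps": [
    {"jaw": 1, "dx": 0, "dy": 0, "dz": -0.03, "spin": 0},
    {"jaw": 1, "dx": 0, "dy": 0, "dz": -0.015, "spin": 0},
    {"jaw": 1, "dx": 0, "dy": 0, "dz": 0, "spin": 0},
    {"jaw": 1, "dx": 0, "dy": 0, "dz": 0, "spin": 0},
    {"jaw": 1, "dx": 0, "dy": 0, "dz": 0, "spin": 0}
  ]
}}

```text
time: 25.17
tool_pos: [486.4, 57.2, 197.6]
ee_rot: [180.0, 0.1, 1.8]
ft_force: [-0.1, -0.1, -0.4]
grip_width: 85.2
```

```bash
python3 - <<'E'
from h import *
c=cap('wrist');save(c,'w9'); mods(c,44)
t=cap('top');print('top');mods(t,14);s=cap('scene');print('sc');mods(s,14)
go(634,-173,200,82)
E
```

```text
[491.3 -70.2  46.1  86.1 -88.1] [322. 325.]
[216.4 -65.4  20.3 113.5 -12.8] [  6. 309.]
top
[202.1  75.3  55.5  89.7 -89.8] [285. 346.]
[ 281.9 -448.7   21.7  112.2   -0.9] [475. 315.]
[491.3 268.   39.1 112.3  -5.2] [221. 244.]
[512.  175.   37.6  85.3 -83.7] [253. 237.]
[ 6.103e+02 -3.730e+02  2.960e+01  1.589e+02  6.000e-01] [439. 200.]
[ 632.1 -172.7   36.4  129.3   81.9] [372. 193.]
[753.  134.6  42.2  87.6   5.7] [268. 155.]
sc
[ 633.4 -173.5   38.   131.8   81.8] [373. 264.]
[ 5.207e+02  2.391e+02  3.620e+01  1.100e+02 -4.000e-01] [238. 204.]
[754.7 132.4  55.4  92.9   7. ] [318. 173.]
[ 525.9 1457.2   49.6  143.4  -31. ] [ 5. 10.]
t 25.3 pos [486.3  57.5 197.3] rpy [-1.8e+02  1.0e-01  1.8e+00] w 85.4
shift now-frame [ 0.1402  0.2351 -0.0027]  spin -80.16  shift new-frame [-0.2077  0.1784 -0.0027]
```

View pics/w9.png

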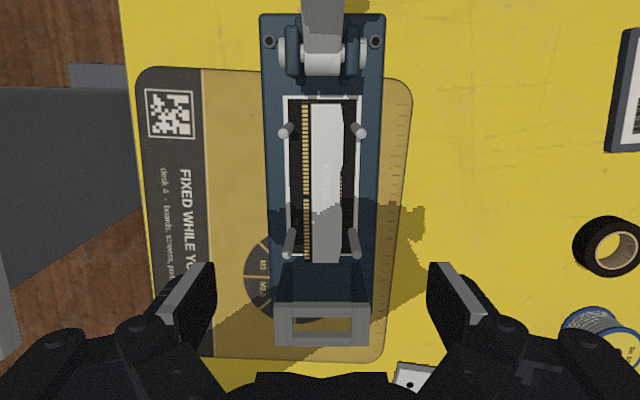

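>>> {"method": "apply_moves", "body": {
  "steps": [
    {"jaw": 1, "dx": 0.0175, "dy": 0.0294, "dz": 0, "spin": 0},
    {"jaw": 1, "dx": 0.0175, "dy": 0.0294, "dz": 0, "spin": 0},
    {"jaw": 1, "dx": 0.0175, "dy": 0.0294, "dz": 0, "spin": 0},
    {"jaw": 1, "dx": 0.0175, "dy": 0.0294, "dz": 0, "spin": 0},
    {"jaw": 1, "dx": 0.0175, "dy": 0.0294, "dz": 0, "spin": 0}
  ]
}}

```text
time: 25.73
tool_pos: [579.4, -88.0, 197.4]
ee_rot: [-180.0, 0.1, 1.8]
ft_force: [-0.5, -0.6, -0.6]
grip_width: 85.6
```

>>> {"method": "apply_moves", "body": {
  "steps": [
    {"jaw": 1, "dx": 0.0175, "dy": 0.0294, "dz": 0, "spin": 0},
    {"jaw": 1, "dx": 0.0175, "dy": 0.0294, "dz": 0, "spin": 0},
    {"jaw": 1, "dx": 0.0175, "dy": 0.0294, "dz": 0, "spin": 0},
    {"jaw": 1, "dx": 0, "dy": 0, "dz": 0, "spin": -6.7},
    {"jaw": 1, "dx": 0, "dy": 0, "dz": 0, "spin": -6.7}
  ]
}}

```text
time: 26.15
tool_pos: [634.6, -175.7, 196.6]
ee_rot: [-180.0, 0.1, 15.3]
ft_force: [-0.2, 1.1, -0.0]
grip_width: 85.4
```

>>> {"method": "apply_moves", "body": {
  "steps": [
    {"jaw": 1, "dx": 0, "dy": 0, "dz": 0, "spin": -6.7},
    {"jaw": 1, "dx": 0, "dy": 0, "dz": 0, "spin": -6.7},
    {"jaw": 1, "dx": 0, "dy": 0, "dz": 0, "spin": -6.7},
    {"jaw": 1, "dx": 0, "dy": 0, "dz": 0, "spin": -6.7},
    {"jaw": 1, "dx": 0, "dy": 0, "dz": 0, "spin": -6.7}
  ]
}}

```text
time: 26.57
tool_pos: [634.1, -172.8, 197.1]
ee_rot: [-179.9, 0.0, 49.1]
ft_force: [1.4, -0.7, -0.7]
grip_width: 85.1
```

>>> {"method": "apply_moves", "body": {
  "steps": [
    {"jaw": 1, "dx": 0, "dy": 0, "dz": 0.02, "spin": -6.7},
    {"jaw": 1, "dx": 0, "dy": 0, "dz": 0.025, "spin": -6.7},
    {"jaw": 1, "dx": 0, "dy": 0, "dz": 0.025, "spin": -6.7},
    {"jaw": 1, "dx": 0, "dy": 0, "dz": 0.02, "spin": -6.7},
    {"jaw": 1, "dx": 0, "dy": 0, "dz": 0, "spin": -6.5}
  ]
}}

```text
time: 26.98
tool_pos: [631.0, -172.7, 102.4]
ee_rot: [-179.5, -0.0, 82.4]
ft_force: [-1.4, -0.2, -0.8]
grip_width: 85.8
```

>>> {"method": "apply_moves", "body": {
  "steps": [
    {"jaw": 1, "dx": 0, "dy": 0, "dz": 0, "spin": 0},
    {"jaw": 1, "dx": 0, "dy": 0, "dz": 0, "spin": 0},
    {"jaw": 1, "dx": 0, "dy": 0, "dz": 0, "spin": 0},
    {"jaw": 1, "dx": 0, "dy": 0, "dz": 0, "spin": 0},
    {"jaw": 1, "dx": 0, "dy": 0, "dz": 0, "spin": 0}
  ]
}}

```text
time: 27.4
tool_pos: [635.0, -173.1, 109.2]
ee_rot: [179.9, 0.0, 82.0]
ft_force: [0.6, 1.5, -0.1]
grip_width: 85.7
```

```bash
python3 - <<'E'
from h import *
c=cap('wrist');save(c,'w10'); mods(c,14)
t=cap('top');print('top');mods(t,14)
go(633.5,-173,24,82)
E
```

```text
[ 606.1 -338.1   25.4  112.    18.6] [ 59. 208.]
[ 635.6 -168.3   35.9  129.7   82. ] [329. 205.]
top
[ 150.1 -370.8   44.2   83.5   25.5] [451. 365.]
[ 173.3 -536.3   32.5  118.4  -52.2] [509. 355.]
[489.1  56.4  25.2 136.4   2.7] [295. 243.]
[491.3 267.9  39.3 112.4  -5.4] [221. 244.]
[753.  134.5  42.2  87.8   5.7] [268. 155.]
t 27.5 pos [ 634.8 -173.1  109. ] rpy [180.   0.  82.] w 85.2
shift now-frame [-0.0001 -0.0013  0.085 ]  spin -0.01  shift new-frame [-0.0001 -0.0013  0.085 ]
```

>>> {"method": "apply_moves", "body": {
  "steps": [
    {"jaw": 1, "dx": 0.003, "dy": 0, "dz": 0.035, "spin": 0},
    {"jaw": 1, "dx": 0, "dy": 0, "dz": 0.025, "spin": 0},
    {"jaw": 1, "dx": 0, "dy": 0, "dz": 0.015, "spin": 0},
    {"jaw": 1, "dx": 0, "dy": 0, "dz": 0, "spin": 0},
    {"jaw": 1, "dx": 0, "dy": 0, "dz": 0, "spin": 0}
  ]
}}

```text
time: 27.92
tool_pos: [634.9, -170.0, 33.5]
ee_rot: [-180.0, -0.0, 82.0]
ft_force: [0.2, -0.5, 0.8]
grip_width: 85.5
```

>>> {"method": "apply_moves", "body": {
  "steps": [
    {"jaw": 1, "dx": 0, "dy": 0, "dz": 0, "spin": 0},
    {"jaw": 1, "dx": 0, "dy": 0, "dz": 0, "spin": 0},
    {"jaw": 1, "dx": 0, "dy": 0, "dz": 0, "spin": 0},
    {"jaw": 1, "dx": 0, "dy": 0, "dz": 0, "spin": 0},
    {"jaw": 1, "dx": 0, "dy": 0, "dz": 0, "spin": 0}
  ]
}}

```text
time: 28.33
tool_pos: [635.3, -170.3, 34.1]
ee_rot: [180.0, 0.0, 82.0]
ft_force: [0.5, 0.0, 0.7]
grip_width: 85.2
```

>>> {"method": "apply_moves", "body": {
  "steps": [
    {"jaw": 1, "dx": 0, "dy": 0, "dz": 0.01, "spin": 0},
    {"jaw": 1, "dx": 0, "dy": 0, "dz": 0, "spin": 0},
    {"jaw": 1, "dx": 0, "dy": 0, "dz": 0, "spin": 0},
    {"jaw": 0, "dx": 0, "dy": 0, "dz": 0, "spin": 0},
    {"jaw": 0, "dx": 0, "dy": 0, "dz": 0, "spin": 0}
  ],
  "squeeze": 60
}}

```text
time: 28.75
tool_pos: [635.0, -170.0, 23.4]
ee_rot: [-180.0, -0.0, 82.0]
ft_force: [-0.0, -0.5, 0.8]
grip_width: 64.0
```

>>> {"method": "apply_moves", "body": {
  "steps": [
    {"jaw": 0, "dx": 0, "dy": 0, "dz": 0, "spin": 0},
    {"jaw": 0, "dx": 0, "dy": 0, "dz": 0, "spin": 0},
    {"jaw": 0, "dx": 0, "dy": 0, "dz": 0, "spin": 0},
    {"jaw": 0, "dx": 0, "dy": 0, "dz": 0, "spin": 0},
    {"jaw": 0, "dx": 0, "dy": 0, "dz": 0, "spin": 0}
  ]
}}

```text
time: 29.17
tool_pos: [635.4, -170.1, 24.0]
ee_rot: [180.0, -0.0, 82.0]
ft_force: [0.2, -0.2, 3.3]
grip_width: 34.0
```

```bash
python3 - <<'E'
from h import *
go(487.2,55.3,185,1.8)
E
```

```text
t 29.2 pos [ 635.4 -170.1   24. ] rpy [180.  -0.  82.] w 34.0
shift now-frame [ 0.2027 -0.178  -0.161 ]  spin 80.23  shift new-frame [-0.141  -0.2299 -0.161 ]
```

>>> {"method": "apply_moves", "body": {
  "steps": [
    {"jaw": 0, "dx": 0, "dy": 0, "dz": -0.02, "spin": 0},
    {"jaw": 0, "dx": 0, "dy": 0, "dz": -0.035, "spin": 0},
    {"jaw": 0, "dx": 0, "dy": 0, "dz": -0.035, "spin": 0},
    {"jaw": 0, "dx": 0, "dy": 0, "dz": -0.035, "spin": 0},
    {"jaw": 0, "dx": 0, "dy": 0, "dz": -0.035, "spin": 0}
  ]
}}

```text
time: 29.58
tool_pos: [634.2, -170.1, 184.3]
ee_rot: [-179.9, -0.0, 82.0]
ft_force: [0.3, 0.5, -2.0]
grip_width: 34.6
```

>>> {"method": "apply_moves", "body": {
  "steps": [
    {"jaw": 0, "dx": 0.0253, "dy": -0.0222, "dz": 0, "spin": 0},
    {"jaw": 0, "dx": 0.0253, "dy": -0.0222, "dz": 0, "spin": 0},
    {"jaw": 0, "dx": 0.0253, "dy": -0.0222, "dz": 0, "spin": 0},
    {"jaw": 0, "dx": 0.0253, "dy": -0.0222, "dz": 0, "spin": 0},
    {"jaw": 0, "dx": 0.0253, "dy": -0.0222, "dz": 0, "spin": 0}
  ]
}}

```text
time: 30.0
tool_pos: [540.9, -28.6, 183.0]
ee_rot: [-179.9, 0.0, 82.0]
ft_force: [0.7, 0.4, -1.7]
grip_width: 34.3
```

>>> {"method": "apply_moves", "body": {
  "steps": [
    {"jaw": 0, "dx": 0.0253, "dy": -0.0222, "dz": 0, "spin": 0},
    {"jaw": 0, "dx": 0.0253, "dy": -0.0222, "dz": 0, "spin": 0},
    {"jaw": 0, "dx": 0.0253, "dy": -0.0222, "dz": 0, "spin": 0},
    {"jaw": 0, "dx": 0, "dy": 0, "dz": 0, "spin": 6.7},
    {"jaw": 0, "dx": 0, "dy": 0, "dz": 0, "spin": 6.7}
  ]
}}

```text
time: 30.42
tool_pos: [485.4, 56.8, 183.3]
ee_rot: [-179.9, 0.0, 68.6]
ft_force: [1.0, -0.8, -1.6]
grip_width: 34.4
```

>>> {"method": "apply_moves", "body": {
  "steps": [
    {"jaw": 0, "dx": 0, "dy": 0, "dz": 0, "spin": 6.7},
    {"jaw": 0, "dx": 0, "dy": 0, "dz": 0, "spin": 6.7},
    {"jaw": 0, "dx": 0, "dy": 0, "dz": 0, "spin": 6.7},
    {"jaw": 0, "dx": 0, "dy": 0, "dz": 0, "spin": 6.7},
    {"jaw": 0, "dx": 0, "dy": 0, "dz": 0, "spin": 6.7}
  ]
}}

```text
time: 30.83
tool_pos: [486.6, 54.8, 183.1]
ee_rot: [-180.0, 0.1, 34.8]
ft_force: [0.1, 0.5, -2.5]
grip_width: 34.1
```

>>> {"method": "apply_moves", "body": {
  "steps": [
    {"jaw": 0, "dx": 0, "dy": 0, "dz": 0, "spin": 6.7},
    {"jaw": 0, "dx": 0, "dy": 0, "dz": 0, "spin": 6.7},
    {"jaw": 0, "dx": 0, "dy": 0, "dz": 0, "spin": 6.7},
    {"jaw": 0, "dx": 0, "dy": 0, "dz": 0, "spin": 6.7},
    {"jaw": 0, "dx": 0, "dy": 0, "dz": 0, "spin": 6.5}
  ]
}}

```text
time: 31.25
tool_pos: [486.6, 54.8, 183.1]
ee_rot: [180.0, 0.1, 1.5]
ft_force: [0.6, -0.0, -1.4]
grip_width: 34.4
```

>>> {"method": "apply_moves", "body": {
  "steps": [
    {"jaw": 0, "dx": 0, "dy": 0, "dz": 0, "spin": 0},
    {"jaw": 0, "dx": 0, "dy": 0, "dz": 0, "spin": 0},
    {"jaw": 0, "dx": 0, "dy": 0, "dz": 0, "spin": 0},
    {"jaw": 0, "dx": 0, "dy": 0, "dz": 0, "spin": 0},
    {"jaw": 0, "dx": 0, "dy": 0, "dz": 0, "spin": 0}
  ]
}}

```text
time: 31.67
tool_pos: [487.0, 54.9, 183.4]
ee_rot: [-180.0, 0.0, 1.9]
ft_force: [-0.7, -0.0, -2.2]
grip_width: 34.4
```

```bash
python3 - <<'E'
from h import *
c=cap('wrist');save(c,'w11'); p=r.get_state()['tool_pos']; held(c,p[2]-24+14,65)
go(487.2,55.3,68,1.8)
E
```

```text
col 300 rows 119 248 end y 119.0 centre-TCP -0.9
col 315 rows 170 243 end y 100.6 centre-TCP -19.3
col 330 rows 167 244 end y 101.9 centre-TCP -18.0
x edges row200 275 367 468.0 503.1
t 31.7 pos [487.1  54.9 183.4] rpy [-180.     0.     1.9] w 34.0
shift now-frame [ 0.0002 -0.0004  0.1154]  spin 0.08  shift new-frame [ 0.0002 -0.0004  0.1154]
```

View pics/w11.png

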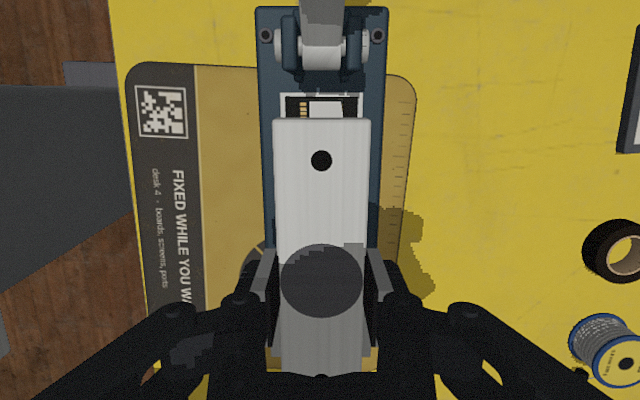

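>>> {"method": "apply_moves", "body": {
  "steps": [
    {"jaw": 0, "dx": 0.0002, "dy": -0.0012, "dz": 0.02, "spin": 0},
    {"jaw": 0, "dx": 0, "dy": 0, "dz": 0.03, "spin": 0},
    {"jaw": 0, "dx": 0, "dy": 0, "dz": 0.03, "spin": 0},
    {"jaw": 0, "dx": 0, "dy": 0, "dz": 0.02, "spin": 0},
    {"jaw": 0, "dx": 0, "dy": 0, "dz": 0.01, "spin": 0}
  ]
}}

```text
time: 32.13
tool_pos: [485.7, 55.9, 71.1]
ee_rot: [180.0, 0.2, 1.9]
ft_force: [-0.2, 0.4, -2.0]
grip_width: 34.1
```

>>> {"method": "apply_moves", "body": {
  "steps": [
    {"jaw": 0, "dx": 0, "dy": 0, "dz": 0.003, "spin": 0},
    {"jaw": 0, "dx": 0, "dy": 0, "dz": 0, "spin": 0},
    {"jaw": 0, "dx": 0, "dy": 0, "dz": 0, "spin": 0},
    {"jaw": 0, "dx": 0, "dy": 0, "dz": 0, "spin": 0},
    {"jaw": 0, "dx": 0, "dy": 0, "dz": 0, "spin": 0}
  ]
}}

```text
time: 32.55
tool_pos: [488.2, 56.2, 71.6]
ee_rot: [-180.0, -0.1, 1.8]
ft_force: [0.7, -0.6, -0.6]
grip_width: 34.3
```

>>> {"method": "apply_moves", "body": {
  "steps": [
    {"jaw": 0, "dx": 0, "dy": 0, "dz": 0, "spin": 0},
    {"jaw": 0, "dx": 0, "dy": 0, "dz": 0, "spin": 0},
    {"jaw": 0, "dx": 0, "dy": 0, "dz": 0, "spin": 0},
    {"jaw": 0, "dx": 0, "dy": 0, "dz": 0, "spin": 0},
    {"jaw": 0, "dx": 0, "dy": 0, "dz": 0, "spin": 0}
  ]
}}

```text
time: 32.97
tool_pos: [487.3, 56.2, 70.5]
ee_rot: [180.0, 0.0, 1.8]
ft_force: [-0.4, -0.5, -1.6]
grip_width: 34.2
```

>>> {"method": "apply_moves", "body": {
  "steps": [
    {"jaw": 0, "dx": 0, "dy": 0, "dz": 0.0022, "spin": 0},
    {"jaw": 0, "dx": 0, "dy": 0, "dz": 0, "spin": 0},
    {"jaw": 1, "dx": 0, "dy": 0, "dz": 0, "spin": 0},
    {"jaw": 1, "dx": 0, "dy": 0, "dz": 0, "spin": 0},
    {"jaw": 1, "dx": 0, "dy": 0, "dz": 0, "spin": 0}
  ]
}}

```text
time: 33.38
tool_pos: [487.5, 56.2, 68.4]
ee_rot: [-180.0, -0.0, 1.8]
ft_force: [0.7, 0.4, -0.0]
grip_width: 69.5
```

>>> {"method": "apply_moves", "body": {
  "steps": [
    {"jaw": 1, "dx": 0, "dy": 0, "dz": 0, "spin": 0},
    {"jaw": 1, "dx": 0, "dy": 0, "dz": 0, "spin": 0},
    {"jaw": 1, "dx": 0, "dy": 0, "dz": -0.025, "spin": 0},
    {"jaw": 1, "dx": 0, "dy": 0, "dz": -0.035, "spin": 0},
    {"jaw": 1, "dx": 0, "dy": 0, "dz": -0.035, "spin": 0}
  ]
}}

```text
time: 33.8
tool_pos: [486.3, 56.3, 163.8]
ee_rot: [-180.0, 0.1, 1.9]
ft_force: [1.3, -1.0, -0.2]
grip_width: 85.5
```

>>> {"method": "apply_moves", "body": {
  "steps": [
    {"jaw": 1, "dx": 0, "dy": 0.03, "dz": -0.03, "spin": 0},
    {"jaw": 1, "dx": 0, "dy": 0.03, "dz": -0.03, "spin": 0},
    {"jaw": 1, "dx": 0, "dy": 0, "dz": 0, "spin": 0},
    {"jaw": 1, "dx": 0, "dy": 0, "dz": 0, "spin": 0},
    {"jaw": 1, "dx": 0, "dy": 0, "dz": 0, "spin": 0}
  ]
}}

```text
time: 34.22
tool_pos: [488.8, -2.5, 221.9]
ee_rot: [-180.0, 0.0, 1.8]
ft_force: [-0.7, -0.4, -1.5]
grip_width: 85.1
```

```bash
python3 - <<'E'
from h import *
c=cap('wrist');save(c,'w12');mods(c,58)
t=cap('top');s=cap('scene');save(t,'t12');save(s,'s12')
print('pred grip',proj(t,[480.3,268.5,299]),proj(s,[480.3,268.5,299]))
for n,i in(('t',t),('s',s)):
    h=cv2.cvtColor(i['pixels'],cv2.COLOR_BGR2HSV);m=((h[...,0]<14)&(h[...,1]>140)&(h[...,2]>120)).astype(np.uint8)
    k,_,st,ce=cv2.connectedComponentsWithStats(m)
    for j in range(1,k):
        if st[j,4]>15: print(n,st[j],ce[j].round(1))
C=np.vstack([cv2.resize(t['pixels'][190:290,170:350],None,fx=3,fy=3,interpolation=cv2.INTER_CUBIC)[:, :540], cv2.resize(s['pixels'][130:230,170:350],None,fx=3,fy=3,interpolation=cv2.INTER_CUBIC)])
P=np.zeros((600,800,3),np.uint8);P[:600,:540]=C;P[:400-100,540:]=c['pixels'][20:320,190:450]
cv2.imwrite('pics/m12.png',P); go(480,268,360,1.8)
E
```

```text
[490.7 -51.4  40.   80.5 -88.2] [322. 238.]
[225.3 -64.8  22.5 117.5 -12.7] [  7. 242.]
pred grip [192.28709189 241.76467974] [198.87674883 145.96152018]
t [191 232   6   7  25] [193.5 235.4]
t [196 245   8   9  45] [199.8 249.4]
s [193 141  13  11  68] [198.8 145.8]
s [417 328  11  10  30] [422.7 331.8]
t 34.4 pos [488.4  -1.4 221.2] rpy [-1.8e+02  1.0e-01  2.0e+00] w 85.5
shift now-frame [ 0.0008 -0.2696 -0.1388]  spin 0.16  shift new-frame [ 1.000e-04 -2.696e-01 -1.388e-01]
```

View pics/m12.png

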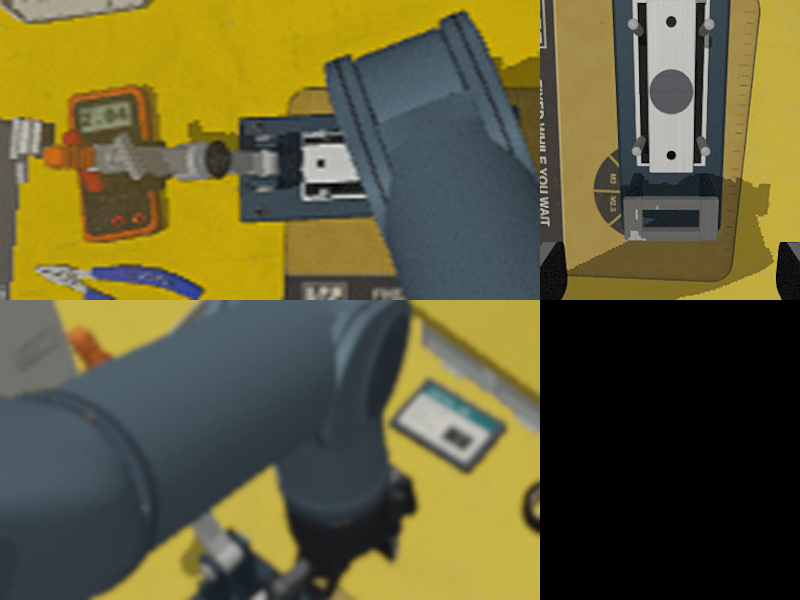

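>>> {"method": "apply_moves", "body": {
  "steps": [
    {"jaw": 1, "dx": 0, "dy": 0, "dz": -0.035, "spin": 0},
    {"jaw": 1, "dx": 0, "dy": 0, "dz": -0.035, "spin": 0},
    {"jaw": 1, "dx": 0, "dy": 0, "dz": -0.035, "spin": 0},
    {"jaw": 1, "dx": 0, "dy": 0, "dz": -0.035, "spin": 0},
    {"jaw": 1, "dx": 0, "dy": -0.03, "dz": 0, "spin": 0}
  ]
}}

```text
time: 34.78
tool_pos: [491.6, 23.6, 367.4]
ee_rot: [179.8, -0.5, 1.4]
ft_force: [1.6, 0.0, 0.2]
grip_width: 85.2
```

>>> {"method": "apply_moves", "body": {
  "steps": [
    {"jaw": 1, "dx": 0, "dy": -0.03, "dz": 0, "spin": 0},
    {"jaw": 1, "dx": 0, "dy": -0.03, "dz": 0, "spin": 0},
    {"jaw": 1, "dx": 0, "dy": -0.03, "dz": 0, "spin": 0},
    {"jaw": 1, "dx": 0, "dy": -0.03, "dz": 0, "spin": 0},
    {"jaw": 1, "dx": 0, "dy": -0.03, "dz": 0, "spin": 0}
  ]
}}

```text
time: 35.2
tool_pos: [482.5, 179.4, 361.3]
ee_rot: [180.0, 0.1, 1.9]
ft_force: [0.6, 0.1, 0.3]
grip_width: 85.5
```

>>> {"method": "apply_moves", "body": {
  "steps": [
    {"jaw": 1, "dx": 0, "dy": -0.03, "dz": 0, "spin": 0},
    {"jaw": 1, "dx": 0, "dy": -0.03, "dz": 0, "spin": 0},
    {"jaw": 0.6, "dx": 0, "dy": -0.03, "dz": 0, "spin": 0},
    {"jaw": 0.6, "dx": 0, "dy": 0, "dz": 0, "spin": 0},
    {"jaw": 0.6, "dx": 0, "dy": 0, "dz": 0, "spin": 0}
  ]
}}

```text
time: 35.62
tool_pos: [478.9, 269.9, 361.2]
ee_rot: [-180.0, 0.1, 2.2]
ft_force: [0.6, -1.2, 1.0]
grip_width: 51.9
```

>>> {"method": "apply_moves", "body": {
  "steps": [
    {"jaw": 0.6, "dx": 0, "dy": 0, "dz": 0, "spin": 0},
    {"jaw": 0.6, "dx": 0, "dy": 0, "dz": 0, "spin": 0},
    {"jaw": 0.6, "dx": 0, "dy": 0, "dz": 0, "spin": 0},
    {"jaw": 0.6, "dx": 0, "dy": 0, "dz": 0, "spin": 0},
    {"jaw": 0.6, "dx": 0, "dy": 0, "dz": 0, "spin": 0}
  ]
}}

```text
time: 36.03
tool_pos: [480.8, 266.4, 362.3]
ee_rot: [180.0, -0.0, 1.8]
ft_force: [-0.1, 0.1, -1.1]
grip_width: 50.9
```

```bash
python3 - <<'E'
from h import *
c=cap('wrist');save(c,'w13');print(proj(c,[480.3,268.5,299]))
h=cv2.cvtColor(c['pixels'],cv2.COLOR_BGR2HSV);m=((h[...,0]<14)&(h[...,1]>140)&(h[...,2]>80)).astype(np.uint8)
k,_,st,ce=cv2.connectedComponentsWithStats(m)
for j in range(1,k):
    if st[j,4]>100: print(st[j],ce[j].round(1))
go(480.3,268.5,303,1.8)
E
```

```text
[320.6953174  227.33738268]
[ 271   84  117   70 1341] [336.1 116.1]
[ 287  179   71   67 2505] [321.6 208.7]
t 36.1 pos [480.8 266.6 362.3] rpy [180.   -0.    1.8] w 51.3
shift now-frame [-0.0004 -0.002   0.0593]  spin -0.03  shift new-frame [-0.0004 -0.002   0.0593]
```

View pics/w13.png

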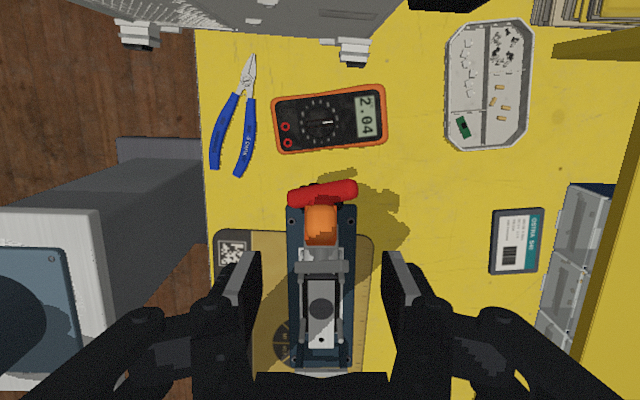

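>>> {"method": "apply_moves", "body": {
  "steps": [
    {"jaw": 0.6, "dx": -0.0004, "dy": -0.002, "dz": 0.025, "spin": 0},
    {"jaw": 0.6, "dx": 0, "dy": 0, "dz": 0.02, "spin": 0},
    {"jaw": 0.6, "dx": 0, "dy": 0, "dz": 0.013, "spin": 0},
    {"jaw": 0.6, "dx": 0, "dy": 0, "dz": 0, "spin": 0},
    {"jaw": 0.6, "dx": 0, "dy": 0, "dz": 0, "spin": 0}
  ],
  "squeeze": 20
}}

```text
time: 36.5
tool_pos: [480.0, 268.8, 304.1]
ee_rot: [180.0, 0.1, 1.8]
ft_force: [-1.1, 0.6, 0.4]
grip_width: 51.4
```

>>> {"method": "apply_moves", "body": {
  "steps": [
    {"jaw": 0.6, "dx": 0, "dy": 0, "dz": 0, "spin": 0},
    {"jaw": 0, "dx": 0, "dy": 0, "dz": 0, "spin": 0},
    {"jaw": 0, "dx": 0, "dy": 0, "dz": 0, "spin": 0},
    {"jaw": 0, "dx": 0, "dy": 0, "dz": 0, "spin": 0},
    {"jaw": 0, "dx": 0, "dy": 0, "dz": 0, "spin": 0}
  ]
}}

```text
time: 36.92
tool_pos: [480.3, 269.3, 305.0]
ee_rot: [-180.0, -0.1, 1.8]
ft_force: [-0.7, -1.0, 4.1]
grip_width: 15.6
```

>>> {"method": "apply_moves", "body": {
  "steps": [
    {"jaw": 0, "dx": 0, "dy": 0, "dz": 0, "spin": 0},
    {"jaw": 0, "dx": 0, "dy": 0, "dz": 0, "spin": 0},
    {"jaw": 0, "dx": 0, "dy": 0, "dz": 0, "spin": 0},
    {"jaw": 0, "dx": 0, "dy": 0, "dz": 0, "spin": 0},
    {"jaw": 0, "dx": 0, "dy": 0, "dz": 0, "spin": 0}
  ]
}}

```text
time: 37.33
tool_pos: [480.3, 269.4, 305.0]
ee_rot: [-180.0, -0.1, 1.8]
ft_force: [-0.9, -0.9, 5.8]
grip_width: 15.9
```

```bash
python3 - <<'E'
from h import *
s=r.get_state();p=s['tool_pos'];print(p,s['ft_force'],s['grip_width'])
# arc from theta=2.1 to 0.09 in yaw-aligned plane, tool frame deltas
hy=150.3;th=np.linspace(2.1,0.09,31)
al=-234*np.cos(th);z=234*np.sin(th)      # along press +y, up
d=np.c_[-np.diff(al),-np.diff(z)]/1000   # tool dy=-along, dz=-z
for i,(a,b) in enumerate(d): print(i+1,round(th[i+1],3),'dy %.4f dz %.4f'%(a,b), 'cum',round(al[i+1]+118,1))
E
```

```text
[480.29752811 269.36036166 304.97982203] [-0.8637032  -0.89423806  5.82871245] 15.87686484943359
1 2.033 dy 0.0138 dz -0.0075 cum 222.3
2 1.966 dy 0.0143 dz -0.0065 cum 208.1
3 1.899 dy 0.0147 dz -0.0055 cum 193.4
4 1.832 dy 0.0150 dz -0.0046 cum 178.4
5 1.765 dy 0.0153 dz -0.0035 cum 163.2
6 1.698 dy 0.0155 dz -0.0025 cum 147.7
7 1.631 dy 0.0156 dz -0.0015 cum 132.1
8 1.564 dy 0.0157 dz -0.0004 cum 116.4
9 1.497 dy 0.0157 dz 0.0006 cum 100.7
10 1.43 dy 0.0156 dz 0.0017 cum 85.2
11 1.363 dy 0.0154 dz 0.0027 cum 69.7
12 1.296 dy 0.0152 dz 0.0037 cum 54.5
13 1.229 dy 0.0149 dz 0.0048 cum 39.6
14 1.162 dy 0.0146 dz 0.0057 cum 25.0
15 1.095 dy 0.0142 dz 0.0067 cum 10.8
16 1.028 dy 0.0137 dz 0.0076 cum -2.9
17 0.961 dy 0.0131 dz 0.0085 cum -16.0
18 0.894 dy 0.0125 dz 0.0094 cum -28.6
19 0.827 dy 0.0119 dz 0.0102 cum -40.4
20 0.76 dy 0.0112 dz 0.0110 cum -51.6
21 0.693 dy 0.0104 dz 0.0117 cum -62.0
22 0.626 dy 0.0096 dz 0.0124 cum -71.6
23 0.559 dy 0.0088 dz 0.0130 cum -80.4
24 0.492 dy 0.0079 dz 0.0136 cum -88.2
25 0.425 dy 0.0069 dz 0.0141 cum -95.2
26 0.358 dy 0.0060 dz 0.0145 cum -101.2
27 0.291 dy 0.0050 dz 0.0149 cum -106.2
28 0.224 dy 0.0040 dz 0.0152 cum -110.2
29 0.157 dy 0.0030 dz 0.0154 cum -113.1
30 0.09 dy 0.0019 dz 0.0156 cum -115.1
```

>>> {"method": "apply_moves", "body": {
  "steps": [
    {"jaw": 0, "dx": 0, "dy": 0.0069, "dz": -0.0038, "spin": 0},
    {"jaw": 0, "dx": 0, "dy": 0.0069, "dz": -0.0037, "spin": 0},
    {"jaw": 0, "dx": 0, "dy": 0.0143, "dz": -0.0065, "spin": 0},
    {"jaw": 0, "dx": 0, "dy": 0.0147, "dz": -0.0055, "spin": 0},
    {"jaw": 0, "dx": 0, "dy": 0.015, "dz": -0.0046, "spin": 0}
  ]
}}

```text
time: 37.75
tool_pos: [482.0, 211.0, 328.8]
ee_rot: [-179.9, -0.0, 1.8]
ft_force: [2.7, 2.5, -3.1]
grip_width: 15.9
```

Low forces; continue along the arc.

>>> {"method": "apply_moves", "body": {
  "steps": [
    {"jaw": 0, "dx": 0, "dy": 0.0153, "dz": -0.0035, "spin": 0},
    {"jaw": 0, "dx": 0, "dy": 0.0155, "dz": -0.0025, "spin": 0},
    {"jaw": 0, "dx": 0, "dy": 0.0156, "dz": -0.0015, "spin": 0},
    {"jaw": 0, "dx": 0, "dy": 0.0157, "dz": -0.0004, "spin": 0},
    {"jaw": 0, "dx": 0, "dy": 0.0157, "dz": 0.0006, "spin": 0}
  ]
}}

```text
time: 38.17
tool_pos: [484.4, 132.8, 336.2]
ee_rot: [-179.9, -0.0, 1.8]
ft_force: [2.2, 2.8, -2.2]
grip_width: 15.8
```

>>> {"method": "apply_moves", "body": {
  "steps": [
    {"jaw": 0, "dx": 0, "dy": 0.0156, "dz": 0.0017, "spin": 0},
    {"jaw": 0, "dx": 0, "dy": 0.0154, "dz": 0.0027, "spin": 0},
    {"jaw": 0, "dx": 0, "dy": 0.0152, "dz": 0.0037, "spin": 0},
    {"jaw": 0, "dx": 0, "dy": 0.0149, "dz": 0.0048, "spin": 0},
    {"jaw": 0, "dx": 0, "dy": 0.0146, "dz": 0.0057, "spin": 0}
  ]
}}

```text
time: 38.58
tool_pos: [486.7, 56.6, 317.5]
ee_rot: [180.0, -0.0, 1.8]
ft_force: [1.6, 0.3, -0.7]
grip_width: 15.4
```

>>> {"method": "apply_moves", "body": {
  "steps": [
    {"jaw": 0, "dx": 0, "dy": 0.0142, "dz": 0.0067, "spin": 0},
    {"jaw": 0, "dx": 0, "dy": 0.0137, "dz": 0.0076, "spin": 0},
    {"jaw": 0, "dx": 0, "dy": 0.0131, "dz": 0.0085, "spin": 0},
    {"jaw": 0, "dx": 0, "dy": 0.0125, "dz": 0.0094, "spin": 0},
    {"jaw": 0, "dx": 0, "dy": 0.0119, "dz": 0.0102, "spin": 0}
  ]
}}

```text
time: 39.0
tool_pos: [488.8, -9.7, 273.9]
ee_rot: [179.9, 0.0, 1.8]
ft_force: [-0.2, -3.3, 3.7]
grip_width: 15.9
```

>>> {"method": "apply_moves", "body": {
  "steps": [
    {"jaw": 0, "dx": 0, "dy": 0.0112, "dz": 0.011, "spin": 0},
    {"jaw": 0, "dx": 0, "dy": 0.0104, "dz": 0.0117, "spin": 0},
    {"jaw": 0, "dx": 0, "dy": 0.0096, "dz": 0.0124, "spin": 0},
    {"jaw": 0, "dx": 0, "dy": 0.0088, "dz": 0.013, "spin": 0},
    {"jaw": 0, "dx": 0, "dy": 0.0079, "dz": 0.0136, "spin": 0}
  ]
}}

```text
time: 39.42
tool_pos: [490.2, -57.3, 211.4]
ee_rot: [179.9, 0.0, 1.8]
ft_force: [0.2, -4.7, 0.4]
grip_width: 15.3
```

>>> {"method": "apply_moves", "body": {
  "steps": [
    {"jaw": 0, "dx": 0, "dy": 0.0069, "dz": 0.0141, "spin": 0},
    {"jaw": 0, "dx": 0, "dy": 0.006, "dz": 0.0145, "spin": 0},
    {"jaw": 0, "dx": 0, "dy": 0.005, "dz": 0.0149, "spin": 0},
    {"jaw": 0, "dx": 0, "dy": 0, "dz": 0, "spin": 0},
    {"jaw": 0, "dx": 0, "dy": 0, "dz": 0, "spin": 0}
  ]
}}

```text
time: 39.83
tool_pos: [490.7, -75.1, 167.5]
ee_rot: [180.0, 0.1, 1.8]
ft_force: [1.5, -5.3, -3.0]
grip_width: 15.5
```

>>> {"method": "apply_moves", "body": {
  "steps": [
    {"jaw": 0, "dx": 0, "dy": 0.004, "dz": 0.0152, "spin": 0},
    {"jaw": 0, "dx": 0, "dy": 0.003, "dz": 0.0154, "spin": 0},
    {"jaw": 0, "dx": 0, "dy": 0.0012, "dz": 0.008, "spin": 0},
    {"jaw": 0, "dx": 0, "dy": 0, "dz": 0, "spin": 0},
    {"jaw": 0, "dx": 0, "dy": 0, "dz": 0, "spin": 0}
  ]
}}

```text
time: 40.25
tool_pos: [491.0, -83.1, 129.1]
ee_rot: [180.0, 0.1, 1.8]
ft_force: [3.1, -5.2, -3.6]
grip_width: 15.7
```

>>> {"method": "apply_moves", "body": {
  "steps": [
    {"jaw": 0.5, "dx": 0, "dy": 0, "dz": 0, "spin": 0},
    {"jaw": 0.5, "dx": 0, "dy": 0, "dz": 0, "spin": 0},
    {"jaw": 0.5, "dx": 0, "dy": 0, "dz": 0, "spin": 0},
    {"jaw": 0.5, "dx": 0, "dy": 0, "dz": 0, "spin": 0},
    {"jaw": 0.5, "dx": 0, "dy": 0, "dz": -0.02, "spin": 0}
  ]
}}

```text
time: 40.67
tool_pos: [489.0, -80.9, 148.4]
ee_rot: [-179.9, 0.3, 1.9]
ft_force: [-0.4, -0.7, -0.2]
grip_width: 43.0
```

>>> {"method": "apply_moves", "body": {
  "steps": [
    {"jaw": 0.8, "dx": 0, "dy": 0, "dz": -0.035, "spin": 0},
    {"jaw": 0.8, "dx": 0, "dy": 0, "dz": -0.035, "spin": 0},
    {"jaw": 0.8, "dx": 0, "dy": 0, "dz": -0.03, "spin": 0},
    {"jaw": 0.8, "dx": 0, "dy": 0, "dz": 0, "spin": 0},
    {"jaw": 0.8, "dx": 0, "dy": 0, "dz": 0, "spin": 0}
  ]
}}

```text
time: 41.08
tool_pos: [492.3, -81.3, 252.3]
ee_rot: [179.9, -0.2, 1.8]
ft_force: [-1.1, 0.7, -0.7]
grip_width: 68.1
```

```bash
python3 - <<'E'
from h import *
c=cap('wrist');save(c,'w14')
print(r.get_state()['tool_pos'])
h=cv2.cvtColor(c['pixels'],cv2.COLOR_BGR2HSV);m=(((h[...,0]<6)|(h[...,0]>172))&(h[...,1]>140)&(h[...,2]>60)).astype(np.uint8)
for k in cv2.findContours(m,cv2.RETR_EXTERNAL,cv2.CHAIN_APPROX_NONE)[0]:
    if cv2.contourArea(k)>150:
        for z in (133,150):
            P=np.array([onz(c,u,v,z)[:2] for u,v in k[:,0]],np.float32);print(z,cv2.minAreaRect(P))
print(proj(c,[490.2,-39.6,126]),proj(c,[490.2,-39.6,143]))
E
```

```text
[491.22164334 -81.37722539 250.82732753]
133 ((488.9691467285156, -35.88235855102539), (17.054126739501953, 58.830650329589844), 51.40694808959961)
150 ((488.9695129394531, -33.83628845214844), (15.846526145935059, 54.664833068847656), 51.40696334838867)
[319.60205852 139.38044996] [319.62314867 142.90800548]
```

View pics/w14.png

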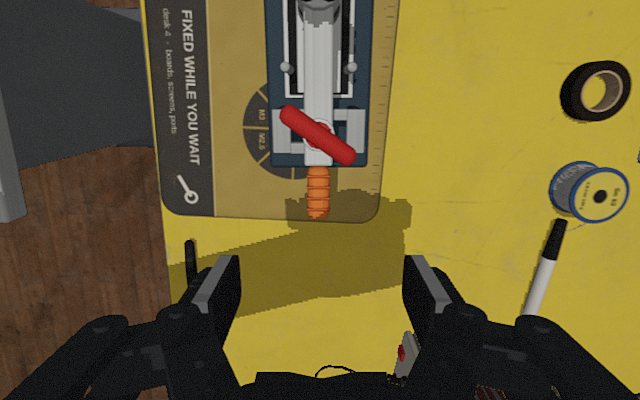

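>>> {"method": "apply_moves", "body": {
  "steps": [
    {"jaw": 0.55, "dx": 0, "dy": -0.023, "dz": 0, "spin": 0},
    {"jaw": 0.55, "dx": 0, "dy": -0.0226, "dz": 0, "spin": 0},
    {"jaw": 0.55, "dx": 0, "dy": 0, "dz": 0, "spin": -7.1},
    {"jaw": 0.55, "dx": 0, "dy": 0, "dz": 0, "spin": -7.1},
    {"jaw": 0.55, "dx": 0, "dy": 0, "dz": 0, "spin": -7.1}
  ]
}}

```text
time: 41.55
tool_pos: [488.7, -35.1, 249.2]
ee_rot: [-179.9, 0.1, 23.6]
ft_force: [1.3, -0.7, -0.0]
grip_width: 46.8
```

>>> {"method": "apply_moves", "body": {
  "steps": [
    {"jaw": 0.55, "dx": 0, "dy": 0, "dz": 0, "spin": -7.1},
    {"jaw": 0.55, "dx": 0, "dy": 0, "dz": 0, "spin": -7.1},
    {"jaw": 0.55, "dx": 0, "dy": 0, "dz": 0, "spin": -7.1},
    {"jaw": 0.55, "dx": 0, "dy": 0, "dz": 0, "spin": -7},
    {"jaw": 0.55, "dx": 0, "dy": 0, "dz": 0, "spin": 0}
  ]
}}

```text
time: 41.97
tool_pos: [488.8, -35.7, 249.1]
ee_rot: [-179.8, 0.1, 51.7]
ft_force: [-0.1, -0.3, -0.1]
grip_width: 47.0
```

>>> {"method": "apply_moves", "body": {
  "steps": [
    {"jaw": 0.55, "dx": 0, "dy": 0, "dz": 0.035, "spin": 0},
    {"jaw": 0.55, "dx": 0, "dy": 0, "dz": 0.025, "spin": 0},
    {"jaw": 0.55, "dx": 0, "dy": 0, "dz": 0, "spin": 0},
    {"jaw": 0.55, "dx": 0, "dy": 0, "dz": 0, "spin": 0},
    {"jaw": 0.55, "dx": 0, "dy": 0, "dz": 0, "spin": 0}
  ]
}}

```text
time: 42.38
tool_pos: [490.2, -35.4, 191.5]
ee_rot: [180.0, -0.0, 51.4]
ft_force: [0.1, -0.1, 0.1]
grip_width: 47.1
```

```bash
python3 - <<'E'
from h import *
c=cap('wrist');save(c,'w15')
h=cv2.cvtColor(c['pixels'],cv2.COLOR_BGR2HSV);m=(((h[...,0]<6)|(h[...,0]>172))&(h[...,1]>140)&(h[...,2]>60)).astype(np.uint8)
for k in cv2.findContours(m,cv2.RETR_EXTERNAL,cv2.CHAIN_APPROX_NONE)[0]:
    if cv2.contourArea(k)>300:
        for z in (133,150):
            P=np.array([onz(c,u,v,z)[:2] for u,v in k[:,0]],np.float32);print(z,cv2.minAreaRect(P))
go(489.8,-35.8,149,51.4)
E
```

```text
133 ((493.302978515625, -38.5264778137207), (17.341453552246094, 61.80904006958008), 53.21342086791992)
150 ((487.4667053222656, -33.83888244628906), (15.697818756103516, 55.950767517089844), 53.21343231201172)
t 42.4 pos [490.7 -35.5 192. ] rpy [ 1.799e+02 -1.000e-01  5.140e+01] w 47.1
shift now-frame [-0.0008 -0.0005  0.043 ]  spin -0.02  shift new-frame [-0.0008 -0.0005  0.043 ]
```

>>> {"method": "apply_moves", "body": {
  "steps": [
    {"jaw": 0.55, "dx": 0, "dy": -0.0015, "dz": 0.025, "spin": 0},
    {"jaw": 0.55, "dx": 0, "dy": 0, "dz": 0.017, "spin": 0},
    {"jaw": 0.55, "dx": 0, "dy": 0, "dz": 0, "spin": 0},
    {"jaw": 0.55, "dx": 0, "dy": 0, "dz": 0, "spin": 0},
    {"jaw": 0.55, "dx": 0, "dy": 0, "dz": 0, "spin": 0}
  ]
}}

```text
time: 42.85
tool_pos: [489.8, -34.7, 150.3]
ee_rot: [179.9, -0.1, 51.4]
ft_force: [-0.1, 0.5, 0.2]
grip_width: 47.3
```

>>> {"method": "apply_moves", "body": {
  "steps": [
    {"jaw": 0, "dx": 0, "dy": 0, "dz": 0, "spin": 0},
    {"jaw": 0, "dx": 0, "dy": 0, "dz": 0, "spin": 0},
    {"jaw": 0, "dx": 0, "dy": 0, "dz": 0, "spin": 0},
    {"jaw": 0, "dx": 0, "dy": 0, "dz": 0, "spin": 0},
    {"jaw": 0, "dx": 0, "dy": 0, "dz": 0, "spin": 0}
  ]
}}

```text
time: 43.27
tool_pos: [489.5, -34.9, 149.7]
ee_rot: [179.9, -0.0, 51.4]
ft_force: [-0.4, -0.3, 6.1]
grip_width: 12.7
```

>>> {"method": "apply_moves", "body": {
  "steps": [
    {"jaw": 0, "dx": 0, "dy": 0, "dz": 0, "spin": -5.8},
    {"jaw": 0, "dx": 0, "dy": 0, "dz": 0, "spin": -5.8},
    {"jaw": 0, "dx": 0, "dy": 0, "dz": 0, "spin": -5.8},
    {"jaw": 0, "dx": 0, "dy": 0, "dz": 0, "spin": -5.8},
    {"jaw": 0, "dx": 0, "dy": 0, "dz": 0, "spin": -5.8}
  ]
}}

```text
time: 43.68
tool_pos: [489.2, -35.1, 148.7]
ee_rot: [179.9, -0.0, 80.7]
ft_force: [3.9, -0.1, -5.9]
grip_width: 13.0
```

>>> {"method": "apply_moves", "body": {
  "steps": [
    {"jaw": 0, "dx": 0, "dy": 0, "dz": 0, "spin": -5.8},
    {"jaw": 0, "dx": 0, "dy": 0, "dz": 0, "spin": -5.2},
    {"jaw": 0, "dx": 0, "dy": 0, "dz": 0, "spin": 0},
    {"jaw": 0, "dx": 0, "dy": 0, "dz": 0, "spin": 0},
    {"jaw": 0, "dx": 0, "dy": 0, "dz": 0, "spin": 0}
  ]
}}

```text
time: 44.1
tool_pos: [489.1, -35.2, 148.8]
ee_rot: [180.0, 0.0, 91.3]
ft_force: [4.3, -1.4, -6.3]
grip_width: 13.0
```

```bash
python3 - <<'E'
from h import *
s=r.get_state();print(s['tool_pos'],s['ft_force'],s['ft_torque'],s['grip_width'])
E
```

```text
[489.12134879 -35.20054597 148.76238585] [ 4.34773445 -1.44693635 -6.2617262 ] [-0.40028352 -0.87280917  0.02570687] 13.007114030024253
```

>>> {"method": "apply_moves", "body": {
  "steps": [
    {"jaw": 0, "dx": -0.001, "dy": 0, "dz": 0.005, "spin": 0},
    {"jaw": 0, "dx": -0.001, "dy": 0, "dz": 0.005, "spin": 0},
    {"jaw": 0, "dx": -0.001, "dy": 0, "dz": 0.005, "spin": 0},
    {"jaw": 0, "dx": 0, "dy": 0, "dz": 0, "spin": 0},
    {"jaw": 0, "dx": 0, "dy": 0, "dz": 0, "spin": 0}
  ]
}}

```text
time: 44.52
tool_pos: [489.1, -38.1, 133.5]
ee_rot: [180.0, 0.0, 91.4]
ft_force: [4.2, -1.8, -4.4]
grip_width: 12.4
```

>>> {"method": "apply_moves", "body": {
  "steps": [
    {"jaw": 0, "dx": 0, "dy": 0, "dz": 0.002, "spin": 0},
    {"jaw": 0, "dx": 0, "dy": 0, "dz": 0, "spin": 0},
    {"jaw": 0, "dx": 0, "dy": 0, "dz": 0, "spin": 0},
    {"jaw": 0, "dx": 0, "dy": 0, "dz": 0, "spin": 0},
    {"jaw": 0, "dx": 0, "dy": 0, "dz": 0, "spin": 0}
  ]
}}

```text
time: 44.93
tool_pos: [489.2, -38.2, 132.6]
ee_rot: [180.0, 0.1, 91.4]
ft_force: [-0.0, -2.4, 10.1]
grip_width: 13.0
```

```bash
python3 - <<'E'
from h import *
s=r.get_state();print(s['tool_pos'],s['ft_force'],s['ft_torque'],s['grip_width'])
c=cap('scene');save(c,'s16'); c=cap('wrist');save(c,'w16')
h=cv2.cvtColor(c['pixels'],cv2.COLOR_BGR2HSV);m=(((h[...,0]<6)|(h[...,0]>172))&(h[...,1]>140)&(h[...,2]>60)).astype(np.uint8)
for k in cv2.findContours(m,cv2.RETR_EXTERNAL,cv2.CHAIN_APPROX_NONE)[0]:
    if cv2.contourArea(k)>300: print(cv2.boundingRect(k))
for z in (133,150): print(z,[proj(c,[490+x,-39.7,z]).round(0) for x in(-28,28)])
E
```

```text
[489.23027665 -38.16413182 132.64367882] [-0.03781285 -2.3693707  10.11968779] [-0.58689354 -0.10875662  0.00837158] 13.041858159386482
(304, 218, 35, 131)
133 [array([318., 227.]), array([315., 356.])]
150 [array([318., 247.]), array([314., 390.])]
```

>>> {"method": "apply_moves", "body": {
  "steps": [
    {"jaw": 0, "dx": 0, "dy": 0, "dz": -0.0008, "spin": 0},
    {"jaw": 0, "dx": 0, "dy": 0, "dz": 0, "spin": 5},
    {"jaw": 0, "dx": 0, "dy": 0, "dz": 0, "spin": 7},
    {"jaw": 0, "dx": 0, "dy": 0, "dz": 0, "spin": 7},
    {"jaw": 0, "dx": 0, "dy": 0, "dz": 0, "spin": 7}
  ]
}}

```text
time: 45.45
tool_pos: [489.2, -38.0, 132.8]
ee_rot: [179.9, -0.0, 65.1]
ft_force: [3.9, -2.5, -0.3]
grip_width: 12.5
```

>>> {"method": "apply_moves", "body": {
  "steps": [
    {"jaw": 0, "dx": 0, "dy": 0, "dz": 0, "spin": 7},
    {"jaw": 0, "dx": 0, "dy": 0, "dz": 0, "spin": 7},
    {"jaw": 0, "dx": 0, "dy": 0, "dz": 0, "spin": 7},
    {"jaw": 0, "dx": 0, "dy": 0, "dz": 0, "spin": 7},
    {"jaw": 0, "dx": 0, "dy": 0, "dz": 0, "spin": 7}
  ]
}}

```text
time: 45.87
tool_pos: [489.3, -37.9, 132.8]
ee_rot: [180.0, -0.1, 30.1]
ft_force: [4.8, -1.2, -1.9]
grip_width: 12.5
```

>>> {"method": "apply_moves", "body": {
  "steps": [
    {"jaw": 0, "dx": 0, "dy": 0, "dz": 0, "spin": 7},
    {"jaw": 0, "dx": 0, "dy": 0, "dz": 0, "spin": 7},
    {"jaw": 0, "dx": 0, "dy": 0, "dz": 0, "spin": 7},
    {"jaw": 0, "dx": 0, "dy": 0, "dz": 0, "spin": 6},
    {"jaw": 0, "dx": 0, "dy": 0, "dz": 0, "spin": 3}
  ]
}}

```text
time: 46.28
tool_pos: [489.5, -37.8, 132.8]
ee_rot: [180.0, -0.1, 0.1]
ft_force: [5.1, -2.0, -0.9]
grip_width: 12.6
```

>>> {"method": "apply_moves", "body": {
  "steps": [
    {"jaw": 0, "dx": 0, "dy": 0, "dz": 0, "spin": 0},
    {"jaw": 0, "dx": 0, "dy": 0, "dz": 0, "spin": 0},
    {"jaw": 0, "dx": 0, "dy": 0, "dz": 0, "spin": 0},
    {"jaw": 0, "dx": 0, "dy": 0, "dz": 0, "spin": 0},
    {"jaw": 0, "dx": 0, "dy": 0, "dz": 0, "spin": 0}
  ]
}}

```text
time: 46.7
tool_pos: [489.5, -37.9, 132.8]
ee_rot: [-180.0, -0.1, 0.4]
ft_force: [4.3, -2.1, -1.5]
grip_width: 12.4
```

```bash
python3 - <<'E'
from h import *
s=r.get_state();print(s['tool_pos'],s['ee_rot'],s['ft_force'],s['ft_torque'],s['grip_width'])
E
```

```text
[489.4779507  -37.86142308 132.75181647] [-1.79987086e+02 -9.07751342e-02  4.00498842e-01] [ 4.30553285 -2.13035232 -1.53502592] [-0.37809928 -0.94241815 -0.03653112] 12.415017362890717
```

>>> {"method": "apply_moves", "body": {
  "steps": [
    {"jaw": 0.6, "dx": 0, "dy": 0, "dz": 0, "spin": 0},
    {"jaw": 0.6, "dx": 0, "dy": 0, "dz": 0, "spin": 0},
    {"jaw": 0.6, "dx": 0, "dy": 0, "dz": 0, "spin": 0},
    {"jaw": 0.6, "dx": 0, "dy": 0, "dz": -0.015, "spin": 0},
    {"jaw": 0.6, "dx": 0, "dy": 0, "dz": -0.035, "spin": 0}
  ]
}}

```text
time: 47.12
tool_pos: [485.1, -37.6, 179.7]
ee_rot: [-179.9, 0.5, 0.5]
ft_force: [0.7, -0.4, 1.6]
grip_width: 51.1
```

>>> {"method": "apply_moves", "body": {
  "steps": [
    {"jaw": 0.9, "dx": 0, "dy": 0, "dz": -0.035, "spin": 0},
    {"jaw": 0.9, "dx": 0, "dy": 0, "dz": -0.033, "spin": 0},
    {"jaw": 0.9, "dx": 0, "dy": -0.031, "dz": 0, "spin": 0},
    {"jaw": 0.9, "dx": 0, "dy": -0.031, "dz": 0, "spin": 0},
    {"jaw": 0.9, "dx": 0, "dy": -0.031, "dz": 0, "spin": 0}
  ]
}}

```text
time: 47.53
tool_pos: [487.6, 55.8, 251.1]
ee_rot: [180.0, -0.0, 0.3]
ft_force: [0.7, 1.0, 0.0]
grip_width: 76.4
```

>>> {"method": "apply_moves", "body": {
  "steps": [
    {"jaw": 0.9, "dx": 0, "dy": 0, "dz": 0, "spin": 0},
    {"jaw": 0.9, "dx": 0, "dy": 0, "dz": 0, "spin": 0},
    {"jaw": 0.9, "dx": 0, "dy": 0, "dz": 0, "spin": 0},
    {"jaw": 0.9, "dx": 0, "dy": 0, "dz": 0, "spin": 0},
    {"jaw": 0.9, "dx": 0, "dy": 0, "dz": 0, "spin": 0}
  ]
}}

```text
time: 47.95
tool_pos: [487.9, 53.8, 250.3]
ee_rot: [180.0, 0.0, 0.3]
ft_force: [0.0, 0.5, -0.2]
grip_width: 76.6
```

```bash
python3 - <<'E'
from h import *
c=cap('wrist');save(c,'w17'); print(r.get_state()['tool_pos'])
h=cv2.cvtColor(c['pixels'],cv2.COLOR_BGR2HSV);m=(((h[...,0]<6)|(h[...,0]>172))&(h[...,1]>140)&(h[...,2]>60)).astype(np.uint8)
for k in cv2.findContours(m,cv2.RETR_EXTERNAL,cv2.CHAIN_APPROX_NONE)[0]:
    if cv2.contourArea(k)>200:
            P=np.array([onz(c,u,v,133)[:2] for u,v in k[:,0]],np.float32);print('T',cv2.minAreaRect(P))
for z in(151,161): print(proj(c,[487,55.3,z]),22*c['fx']/(r.get_state()['tool_pos'][2]+121-z))
E
```

```text
[487.96677641  53.96527586 250.3766719 ]
T ((489.572998046875, -34.464134216308594), (57.5643424987793, 15.256841659545898), 89.9736557006836)
[320.17078212 207.66984757] 35.82405489958971
[320.13611096 212.74270064] 37.526907909668694
```

View pics/w17.png

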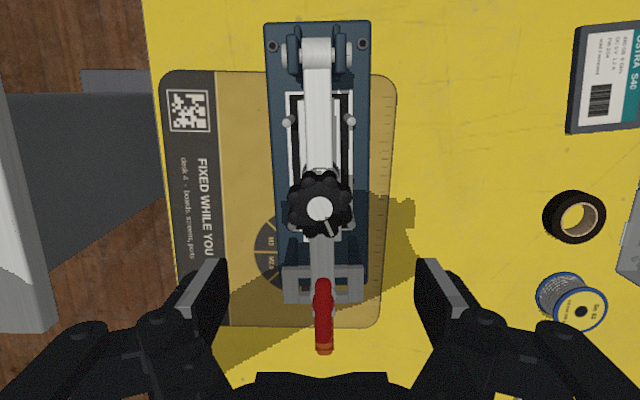

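>>> {"method": "apply_moves", "body": {
  "steps": [
    {"jaw": 0.9, "dx": -0.0012, "dy": -0.0022, "dz": 0, "spin": -7},
    {"jaw": 0.9, "dx": 0, "dy": 0, "dz": 0, "spin": -7},
    {"jaw": 0.9, "dx": 0, "dy": 0, "dz": 0, "spin": -7},
    {"jaw": 0.9, "dx": 0, "dy": 0, "dz": 0, "spin": -7},
    {"jaw": 0.9, "dx": 0, "dy": 0, "dz": 0, "spin": -7}
  ]
}}

```text
time: 48.42
tool_pos: [486.8, 56.5, 250.5]
ee_rot: [180.0, 0.0, 35.7]
ft_force: [0.1, -0.6, -0.2]
grip_width: 76.6
```

>>> {"method": "apply_moves", "body": {
  "steps": [
    {"jaw": 0.9, "dx": 0, "dy": 0, "dz": 0, "spin": -7},
    {"jaw": 0.9, "dx": 0, "dy": 0, "dz": 0, "spin": -7},
    {"jaw": 0.9, "dx": 0, "dy": 0, "dz": 0, "spin": -7},
    {"jaw": 0.9, "dx": 0, "dy": 0, "dz": 0, "spin": -7},
    {"jaw": 0.9, "dx": 0, "dy": 0, "dz": 0, "spin": -7}
  ]
}}

```text
time: 48.83
tool_pos: [486.8, 56.5, 250.5]
ee_rot: [-180.0, 0.0, 70.7]
ft_force: [1.0, -0.1, -0.3]
grip_width: 76.8
```

>>> {"method": "apply_moves", "body": {
  "steps": [
    {"jaw": 0.9, "dx": 0, "dy": 0, "dz": 0, "spin": -7},
    {"jaw": 0.9, "dx": 0, "dy": 0, "dz": 0, "spin": -7},
    {"jaw": 0.9, "dx": 0, "dy": 0, "dz": 0, "spin": -7},
    {"jaw": 0.9, "dx": 0, "dy": 0, "dz": 0, "spin": -7},
    {"jaw": 0.9, "dx": 0, "dy": 0, "dz": 0, "spin": -7}
  ]
}}

```text
time: 49.25
tool_pos: [486.8, 56.4, 250.5]
ee_rot: [-180.0, 0.0, 105.7]
ft_force: [1.0, -0.1, -0.2]
grip_width: 76.9
```

>>> {"method": "apply_moves", "body": {
  "steps": [
    {"jaw": 0.9, "dx": 0, "dy": 0, "dz": 0, "spin": -7},
    {"jaw": 0.9, "dx": 0, "dy": 0, "dz": 0, "spin": -7},
    {"jaw": 0.9, "dx": 0, "dy": 0, "dz": 0, "spin": -7},
    {"jaw": 0.9, "dx": 0, "dy": 0, "dz": 0, "spin": -7},
    {"jaw": 0.9, "dx": 0, "dy": 0, "dz": 0, "spin": -7}
  ]
}}

```text
time: 49.67
tool_pos: [486.9, 56.4, 250.4]
ee_rot: [-180.0, -0.0, 140.7]
ft_force: [-0.9, -0.9, -1.0]
grip_width: 76.8
```

>>> {"method": "apply_moves", "body": {
  "steps": [
    {"jaw": 0.9, "dx": 0, "dy": 0, "dz": 0, "spin": 0},
    {"jaw": 0.9, "dx": 0, "dy": 0, "dz": 0, "spin": 0},
    {"jaw": 0.9, "dx": 0, "dy": 0, "dz": 0, "spin": 0},
    {"jaw": 0.9, "dx": 0, "dy": 0, "dz": 0, "spin": 0},
    {"jaw": 0.9, "dx": 0, "dy": 0, "dz": 0, "spin": 0}
  ]
}}

```text
time: 50.08
tool_pos: [486.9, 57.2, 250.7]
ee_rot: [-180.0, 0.0, 140.3]
ft_force: [-0.2, -0.4, 0.2]
grip_width: 76.5
```

```bash
cat >>h.py <<'E'
def knob(c,pred):
    g=c['pixels'].max(2); m=(g<45).astype(np.uint8); m=cv2.morphologyEx(m,cv2.MORPH_OPEN,np.ones((5,5)))
    for k in cv2.findContours(m,cv2.RETR_EXTERNAL,cv2.CHAIN_APPROX_NONE)[0]:
        a=cv2.contourArea(k)
        if 1500<a<6000:
            (u,v),rad=cv2.minEnclosingCircle(k)
            if np.hypot(u-pred[0],v-pred[1])<40: print('knob px',round(u,1),round(v,1),'r',round(rad,1),a,cv2.boundingRect(k)); return u,v,rad
E
python3 - <<'E'
from h import *
s=r.get_state();print(s['tool_pos'],s['ee_rot'],s['joint_positions'].round(1),s['ft_torque'])
c=cap('wrist');save(c,'w18')
a=knob(c,proj(c,[487,56,150]))
w=dict(c);w['pixels']=cv2.imread('pics/w17.png');T=np.eye(4);T[:3,:3]=R.from_euler('xyz',[180,0,.3],degrees=True).as_matrix();T[:3,3]=[487.97,53.97,250.4];w['W']=T@np.array(c['T_tool_cam'])
b=knob(w,(320,205))
if a and b:
  for z in(135,140,145,150,155,160): print(z,onz(c,*a[:2],z)[:2].round(1),onz(w,*b[:2],z)[:2].round(1))
E
```

```text
[486.86014159  57.22750409 250.66197058] [-1.79991724e+02  1.84513424e-02  1.40337123e+02] [ 40.4  31.1 -68.4 109.3  32.8  62.4  99. ] [ 0.02189329  0.05327334 -0.01817771]
knob px 321.0 207.0 r 35.1 2390.5 (289, 174, 65, 67)
```

```bash
python3 - <<'E'
from h import *
c=cap('wrist')
for z in(140,145,150,155): print(z,onz(c,321,207,z)[:2].round(1))
T=np.eye(4);T[:3,:3]=R.from_euler('xyz',[180,0,.3],degrees=True).as_matrix();T[:3,3]=[487.97,53.97,250.4];c['W']=T@np.array(c['T_tool_cam'])
for z in(140,145,150,155): print(z,onz(c,320.5,204.5,z)[:2].round(1))
go(486.6,56.3,150,140.3)
E
```

```text
140 [487.8  58.7]
145 [486.8  57.4]
150 [485.7  56.1]
155 [484.6  54.9]
140 [487.8  54.1]
145 [487.8  55.7]
150 [487.8  57.3]
155 [487.8  58.9]
t 50.2 pos [486.8  57.3 250.7] rpy [-180.     0.   140.4] w 76.6
shift now-frame [-0.0004 -0.0009  0.1007]  spin 0.08  shift new-frame [-0.0004 -0.0009  0.1007]
```

>>> {"method": "apply_moves", "body": {
  "steps": [
    {"jaw": 0.9, "dx": 0, "dy": -0.0005, "dz": 0.03, "spin": 0},
    {"jaw": 0.9, "dx": 0, "dy": 0, "dz": 0.03, "spin": 0},
    {"jaw": 0.9, "dx": 0, "dy": 0, "dz": 0.025, "spin": 0},
    {"jaw": 0.9, "dx": 0, "dy": 0, "dz": 0.014, "spin": 0},
    {"jaw": 0.9, "dx": 0, "dy": 0, "dz": 0, "spin": 0}
  ],
  "squeeze": 45
}}

```text
time: 50.6
tool_pos: [484.6, 56.4, 149.0]
ee_rot: [-179.8, -0.2, 140.4]
ft_force: [-1.5, -0.6, 0.4]
grip_width: 77.0
```

>>> {"method": "apply_moves", "body": {
  "steps": [
    {"jaw": 0.9, "dx": 0, "dy": 0, "dz": 0, "spin": 0},
    {"jaw": 0.9, "dx": 0, "dy": 0, "dz": 0, "spin": 0},
    {"jaw": 0, "dx": 0, "dy": 0, "dz": 0, "spin": 0},
    {"jaw": 0, "dx": 0, "dy": 0, "dz": 0, "spin": 0},
    {"jaw": 0, "dx": 0, "dy": 0, "dz": 0, "spin": 0}
  ]
}}

```text
time: 51.02
tool_pos: [487.0, 57.0, 152.4]
ee_rot: [180.0, 0.1, 140.4]
ft_force: [-2.3, 0.0, 12.7]
grip_width: 42.9
```

>>> {"method": "apply_moves", "body": {
  "steps": [
    {"jaw": 0, "dx": 0, "dy": 0, "dz": 0, "spin": 0},
    {"jaw": 0, "dx": 0, "dy": 0, "dz": 0, "spin": 0},
    {"jaw": 0, "dx": 0, "dy": 0, "dz": 0, "spin": 0},
    {"jaw": 0, "dx": 0, "dy": 0, "dz": 0, "spin": 0},
    {"jaw": 0, "dx": 0, "dy": 0, "dz": 0, "spin": 0}
  ]
}}

```text
time: 51.43
tool_pos: [487.0, 57.0, 152.6]
ee_rot: [180.0, 0.1, 140.4]
ft_force: [-1.6, -0.8, 7.2]
grip_width: 42.6
```

```bash
cat > st.py <<'E'
from h import *
s=r.get_state();print('t %.1f'%s['time'],s['tool_pos'].round(1),'yaw %.1f'%s['ee_rot'][2],'F',s['ft_force'].round(1),'M',s['ft_torque'].round(3),'w %.1f'%s['grip_width'],'q',s['joint_positions'].round(0),'e7 %.3f'%s['joint_efforts'][6])
E
python3 st.py
```

```text
t 51.4 [487.   57.  152.6] yaw 140.4 F [-1.6 -0.8  7.2] M [-0.129  0.304 -0.009] w 42.6 q [ 34.  38. -60. 114.  42.  53.  92.] e7 0.028
```

>>> {"method": "apply_moves", "body": {
  "steps": [
    {"jaw": 0, "dx": 0, "dy": 0, "dz": 0.0004, "spin": 6},
    {"jaw": 0, "dx": 0, "dy": 0, "dz": 0.0004, "spin": 6},
    {"jaw": 0, "dx": 0, "dy": 0, "dz": 0.0004, "spin": 6},
    {"jaw": 0, "dx": 0, "dy": 0, "dz": 0.0004, "spin": 6},
    {"jaw": 0, "dx": 0, "dy": 0, "dz": 0.0004, "spin": 6}
  ]
}}

```text
time: 51.85
tool_pos: [487.2, 56.9, 150.8]
ee_rot: [179.9, 0.1, 110.1]
ft_force: [-1.9, -0.8, 9.8]
grip_width: 42.3
```

```bash
python3 st.py
```

```text
t 51.9 [487.2  56.9 150.8] yaw 110.1 F [-1.9 -0.8  9.8] M [-0.262  0.489  0.048] w 42.3 q [ 30.  35. -53. 114.  37.  50.  66.] e7 1.430
```

>>> {"method": "apply_moves", "body": {
  "steps": [
    {"jaw": 0, "dx": 0, "dy": 0, "dz": 0.0004, "spin": 6},
    {"jaw": 0, "dx": 0, "dy": 0, "dz": 0.0004, "spin": 6},
    {"jaw": 0, "dx": 0, "dy": 0, "dz": 0.0004, "spin": 6},
    {"jaw": 0, "dx": 0, "dy": 0, "dz": 0.0004, "spin": 6},
    {"jaw": 0, "dx": 0, "dy": 0, "dz": 0.0004, "spin": 6}
  ]
}}

```text
time: 52.27
tool_pos: [487.3, 56.7, 149.1]
ee_rot: [179.9, 0.1, 80.1]
ft_force: [-4.5, -1.3, 13.5]
grip_width: 42.6
```

```bash
python3 st.py
```

```text
t 52.3 [487.3  56.7 149.1] yaw 80.1 F [-4.5 -1.3 13.5] M [-0.476  0.721 -0.021] w 42.6 q [ 25.  32. -46. 115.  32.  47.  40.] e7 1.435
```

```bash
cat > st.py <<'E'
from h import *
M=[];F=[]
for i in range(4):
    s=r.get_state();M.append(s['ft_torque'][2]);F.append(s['ft_force'][2]);r.capture('top')
s=r.get_state();print('t %.1f'%s['time'],s['tool_pos'].round(1),'yaw %.1f'%s['ee_rot'][2],'Fz %.1f'%np.mean(F),'Mz',np.round(M,3),'mean %.3f'%np.mean(M),'w %.1f'%s['grip_width'],'q3,7',s['joint_positions'][[2,6]].round(0))
E
python3 st.py
```

```text
t 52.5 [487.2  56.8 149.1] yaw 80.4 Fz 12.0 Mz [-0.021 -0.078 -0.027 -0.068] mean -0.049 w 42.7 q3,7 [-47.  40.]
```

>>> {"method": "apply_moves", "body": {
  "steps": [
    {"jaw": 0, "dx": 0, "dy": 0, "dz": 0.0002, "spin": 6},
    {"jaw": 0, "dx": 0, "dy": 0, "dz": 0.0002, "spin": 6},
    {"jaw": 0, "dx": 0, "dy": 0, "dz": 0.0002, "spin": 6},
    {"jaw": 0, "dx": 0, "dy": 0, "dz": 0.0002, "spin": 6},
    {"jaw": 0, "dx": 0, "dy": 0, "dz": 0.0002, "spin": 6}
  ]
}}

```text
time: 52.88
tool_pos: [487.0, 56.6, 147.6]
ee_rot: [179.9, -0.0, 50.1]
ft_force: [-0.8, -2.0, 6.4]
grip_width: 42.2
```

```bash
python3 st.py
```

```text
t 53.1 [487.1  56.6 147.6] yaw 50.5 Fz 6.3 Mz [-0.038 -0.061 -0.074 -0.048] mean -0.055 w 42.4 q3,7 [-39.  15.]
```

>>> {"method": "apply_moves", "body": {
  "steps": [
    {"jaw": 0, "dx": 0, "dy": 0, "dz": 0.0002, "spin": 6},
    {"jaw": 0, "dx": 0, "dy": 0, "dz": 0.0003, "spin": 6},
    {"jaw": 0, "dx": 0, "dy": 0, "dz": 0.0003, "spin": 6},
    {"jaw": 0, "dx": 0, "dy": 0, "dz": 0.0003, "spin": 6},
    {"jaw": 0, "dx": 0, "dy": 0, "dz": 0.0003, "spin": 6}
  ]
}}

```text
time: 53.5
tool_pos: [486.9, 56.5, 145.9]
ee_rot: [179.9, -0.0, 20.2]
ft_force: [-0.9, -2.1, 5.3]
grip_width: 42.6
```

```bash
python3 st.py
```

```text
t 53.7 [486.9  56.5 145.9] yaw 20.6 Fz 6.0 Mz [ 0.038 -0.092 -0.049 -0.082] mean -0.046 w 43.0 q3,7 [-32. -11.]
```

>>> {"method": "apply_moves", "body": {
  "steps": [
    {"jaw": 0, "dx": 0, "dy": 0, "dz": 0.0003, "spin": 6},
    {"jaw": 0, "dx": 0, "dy": 0, "dz": 0.0003, "spin": 6},
    {"jaw": 0, "dx": 0, "dy": 0, "dz": 0.0003, "spin": 6},
    {"jaw": 0, "dx": 0, "dy": 0, "dz": 0.0003, "spin": 6},
    {"jaw": 0, "dx": 0, "dy": 0, "dz": 0.0003, "spin": 6}
  ]
}}

```text
time: 54.12
tool_pos: [486.8, 56.5, 144.3]
ee_rot: [180.0, -0.0, -9.7]
ft_force: [-1.1, -1.9, 5.3]
grip_width: 42.7
```

```bash
python3 st.py
```

```text
t 54.3 [486.7  56.5 144.3] yaw -9.4 Fz 5.8 Mz [ 0.004 -0.09  -0.067 -0.094] mean -0.062 w 42.4 q3,7 [-25. -37.]
```

>>> {"method": "apply_moves", "body": {
  "steps": [
    {"jaw": 0, "dx": 0, "dy": 0, "dz": 0.0003, "spin": 6},
    {"jaw": 0, "dx": 0, "dy": 0, "dz": 0.0003, "spin": 6},
    {"jaw": 0, "dx": 0, "dy": 0, "dz": 0.0003, "spin": 6},
    {"jaw": 0, "dx": 0, "dy": 0, "dz": 0.0003, "spin": 6},
    {"jaw": 0, "dx": 0, "dy": 0, "dz": 0.0003, "spin": 6}
  ]
}}

```text
time: 54.73
tool_pos: [486.6, 56.6, 142.6]
ee_rot: [180.0, -0.0, -39.7]
ft_force: [-1.4, -2.7, 3.3]
grip_width: 42.7
```

```bash
python3 st.py
```

```text
t 54.9 [486.6  56.6 142.6] yaw -39.2 Fz 5.0 Mz [ 0.006 -0.064 -0.043 -0.015] mean -0.029 w 42.8 q3,7 [-18. -62.]
```

>>> {"method": "apply_moves", "body": {
  "steps": [
    {"jaw": 0.85, "dx": 0, "dy": 0, "dz": 0, "spin": 0},
    {"jaw": 0.85, "dx": 0, "dy": 0, "dz": 0, "spin": 0},
    {"jaw": 0.85, "dx": 0, "dy": 0, "dz": 0, "spin": 0},
    {"jaw": 0.85, "dx": 0, "dy": 0, "dz": 0, "spin": 0},
    {"jaw": 0.85, "dx": 0, "dy": 0, "dz": 0, "spin": -7}
  ]
}}

```text
time: 55.35
tool_pos: [486.5, 57.2, 142.1]
ee_rot: [-180.0, 0.0, -32.5]
ft_force: [-0.3, 0.9, -0.6]
grip_width: 72.5
```

>>> {"method": "apply_moves", "body": {
  "steps": [
    {"jaw": 0.85, "dx": 0, "dy": 0, "dz": 0, "spin": -7},
    {"jaw": 0.85, "dx": 0, "dy": 0, "dz": 0, "spin": -7},
    {"jaw": 0.85, "dx": 0, "dy": 0, "dz": 0, "spin": -7},
    {"jaw": 0.85, "dx": 0, "dy": 0, "dz": 0, "spin": -7},
    {"jaw": 0.85, "dx": 0, "dy": 0, "dz": 0, "spin": -7}
  ]
}}

```text
time: 55.77
tool_pos: [486.5, 57.1, 142.2]
ee_rot: [-180.0, 0.0, 2.8]
ft_force: [0.0, 0.8, 0.2]
grip_width: 72.7
```

>>> {"method": "apply_moves", "body": {
  "steps": [
    {"jaw": 0.85, "dx": 0, "dy": 0, "dz": 0, "spin": -7},
    {"jaw": 0.85, "dx": 0, "dy": 0, "dz": 0, "spin": -7},
    {"jaw": 0.85, "dx": 0, "dy": 0, "dz": 0, "spin": -7},
    {"jaw": 0.85, "dx": 0, "dy": 0, "dz": 0, "spin": -7},
    {"jaw": 0.85, "dx": 0, "dy": 0, "dz": 0, "spin": -7}
  ]
}}

```text
time: 56.18
tool_pos: [486.5, 57.0, 142.2]
ee_rot: [-180.0, -0.0, 37.8]
ft_force: [-1.2, -0.5, -0.0]
grip_width: 72.3
```

>>> {"method": "apply_moves", "body": {
  "steps": [
    {"jaw": 0.85, "dx": 0, "dy": 0, "dz": 0, "spin": -7},
    {"jaw": 0.85, "dx": 0, "dy": 0, "dz": 0, "spin": -7},
    {"jaw": 0.85, "dx": 0, "dy": 0, "dz": 0, "spin": -7},
    {"jaw": 0.85, "dx": 0, "dy": 0, "dz": 0, "spin": -7},
    {"jaw": 0.85, "dx": 0, "dy": 0, "dz": 0, "spin": -7}
  ]
}}

```text
time: 56.6
tool_pos: [486.5, 57.0, 142.2]
ee_rot: [180.0, -0.0, 72.8]
ft_force: [-0.3, -0.2, -0.1]
grip_width: 72.3
```

>>> {"method": "apply_moves", "body": {
  "steps": [
    {"jaw": 0.85, "dx": 0, "dy": 0, "dz": 0, "spin": -7},
    {"jaw": 0.85, "dx": 0, "dy": 0, "dz": 0, "spin": -7},
    {"jaw": 0.85, "dx": 0, "dy": 0, "dz": 0, "spin": -7},
    {"jaw": 0.85, "dx": 0, "dy": 0, "dz": 0, "spin": -7},
    {"jaw": 0.85, "dx": 0, "dy": 0, "dz": 0, "spin": -7}
  ]
}}

```text
time: 57.02
tool_pos: [486.6, 56.9, 142.2]
ee_rot: [180.0, -0.0, 107.8]
ft_force: [-0.1, 0.0, 0.0]
grip_width: 72.7
```

>>> {"method": "apply_moves", "body": {
  "steps": [
    {"jaw": 0.85, "dx": 0, "dy": 0, "dz": 0, "spin": -7},
    {"jaw": 0.85, "dx": 0, "dy": 0, "dz": 0, "spin": -7},
    {"jaw": 0.85, "dx": 0, "dy": 0, "dz": 0, "spin": -7},
    {"jaw": 0.85, "dx": 0, "dy": 0, "dz": 0, "spin": -7},
    {"jaw": 0.85, "dx": 0, "dy": 0, "dz": 0, "spin": -3}
  ]
}}

```text
time: 57.43
tool_pos: [486.5, 56.8, 142.1]
ee_rot: [180.0, -0.0, 138.8]
ft_force: [-0.4, 0.8, -1.1]
grip_width: 72.4
```

>>> {"method": "apply_moves", "body": {
  "steps": [
    {"jaw": 0.85, "dx": 0, "dy": 0, "dz": 0, "spin": 0},
    {"jaw": 0.85, "dx": 0, "dy": 0, "dz": 0, "spin": 0},
    {"jaw": 0.85, "dx": 0, "dy": 0, "dz": 0, "spin": 0},
    {"jaw": 0.85, "dx": 0, "dy": 0, "dz": 0, "spin": 0},
    {"jaw": 0.85, "dx": 0, "dy": 0, "dz": 0, "spin": 0}
  ]
}}

```text
time: 57.85
tool_pos: [486.5, 56.9, 142.3]
ee_rot: [-180.0, 0.0, 138.4]
ft_force: [0.5, 0.3, 0.1]
grip_width: 72.3
```

```bash
python3 st.py; python3 - <<'E'
from h import *
go(486.7,56.6,142,139)
E
```

```text
t 58.0 [486.5  56.9 142.2] yaw 138.4 Fz 0.0 Mz [ 0.007  0.014 -0.008 -0.01 ] mean 0.001 w 72.6 q3,7 [-59.  89.]
t 58.0 pos [486.5  56.9 142.2] rpy [-180.     0.   138.4] w 72.6
shift now-frame [-0.0004 -0.0001  0.0002]  spin -0.57  shift new-frame [-0.0004 -0.0001  0.0002]
```

>>> {"method": "apply_moves", "body": {
  "steps": [
    {"jaw": 0, "dx": 0, "dy": 0, "dz": 0, "spin": 0},
    {"jaw": 0, "dx": 0, "dy": 0, "dz": 0, "spin": 0},
    {"jaw": 0, "dx": 0, "dy": 0, "dz": 0, "spin": 0},
    {"jaw": 0, "dx": 0, "dy": 0, "dz": 0, "spin": 0},
    {"jaw": 0, "dx": 0, "dy": 0, "dz": 0, "spin": 0}
  ]
}}

```text
time: 58.47
tool_pos: [486.7, 56.8, 142.5]
ee_rot: [180.0, 0.0, 138.4]
ft_force: [-0.2, -1.9, 4.5]
grip_width: 43.0
```

>>> {"method": "apply_moves", "body": {
  "steps": [
    {"jaw": 0, "dx": 0, "dy": 0, "dz": 0, "spin": 0},
    {"jaw": 0, "dx": 0, "dy": 0, "dz": 0, "spin": 0},
    {"jaw": 0, "dx": 0, "dy": 0, "dz": 0.0002, "spin": 3},
    {"jaw": 0, "dx": 0, "dy": 0, "dz": 0.0002, "spin": 3},
    {"jaw": 0, "dx": 0, "dy": 0, "dz": 0.0001, "spin": 3}
  ]
}}

```text
time: 58.88
tool_pos: [486.7, 56.9, 141.9]
ee_rot: [180.0, 0.0, 129.3]
ft_force: [-0.8, -1.2, 4.6]
grip_width: 42.9
```

```bash
sed -i 's/range(4)/range(2)/' st.py; python3 st.py
```

```text
t 59.0 [486.7  56.8 141.9] yaw 129.4 Fz 4.1 Mz [ 0.008 -0.12 ] mean -0.056 w 42.8 q3,7 [-57.  81.]
```

>>> {"method": "apply_moves", "body": {
  "steps": [
    {"jaw": 0, "dx": 0, "dy": 0, "dz": 0.0002, "spin": 3},
    {"jaw": 0, "dx": 0, "dy": 0, "dz": 0.0002, "spin": 3},
    {"jaw": 0, "dx": 0, "dy": 0, "dz": 0.0001, "spin": 3},
    {"jaw": 0, "dx": 0, "dy": 0, "dz": 0.0002, "spin": 3},
    {"jaw": 0, "dx": 0, "dy": 0, "dz": 0.0001, "spin": 3}
  ]
}}

```text
time: 59.4
tool_pos: [486.8, 56.9, 141.1]
ee_rot: [180.0, 0.0, 114.4]
ft_force: [-1.0, -1.3, 5.5]
grip_width: 42.7
```

```bash
python3 st.py
```

```text
t 59.5 [486.7  56.9 141.1] yaw 114.5 Fz 5.0 Mz [ 0.047 -0.06 ] mean -0.007 w 42.8 q3,7 [-54.  68.]
```

>>> {"method": "apply_moves", "body": {
  "steps": [
    {"jaw": 0, "dx": 0, "dy": 0, "dz": 0.0002, "spin": 3},
    {"jaw": 0, "dx": 0, "dy": 0, "dz": 0.0002, "spin": 3},
    {"jaw": 0, "dx": 0, "dy": 0, "dz": 0.0001, "spin": 3},
    {"jaw": 0, "dx": 0, "dy": 0, "dz": 0.0002, "spin": 3},
    {"jaw": 0, "dx": 0, "dy": 0, "dz": 0.0001, "spin": 3}
  ]
}}

```text
time: 59.92
tool_pos: [486.8, 56.8, 140.4]
ee_rot: [180.0, 0.0, 99.4]
ft_force: [-0.8, -1.6, 7.5]
grip_width: 42.9
```

```bash
python3 st.py
```

```text
t 60.0 [486.8  56.8 140.4] yaw 99.5 Fz 7.3 Mz [ 0.072 -0.009] mean 0.032 w 42.5 q3,7 [-50.  56.]
```

>>> {"method": "apply_moves", "body": {
  "steps": [
    {"jaw": 0, "dx": 0, "dy": 0, "dz": 0.0001, "spin": 2},
    {"jaw": 0, "dx": 0, "dy": 0, "dz": 0.0001, "spin": 2},
    {"jaw": 0, "dx": 0, "dy": 0, "dz": 0.0001, "spin": 2},
    {"jaw": 0, "dx": 0, "dy": 0, "dz": 0.0001, "spin": 2},
    {"jaw": 0, "dx": 0, "dy": 0, "dz": 0.0001, "spin": 2}
  ]
}}

```text
time: 60.43
tool_pos: [486.7, 56.9, 139.9]
ee_rot: [180.0, 0.0, 89.5]
ft_force: [0.1, -2.0, 7.5]
grip_width: 42.4
```

```bash
python3 st.py
```

```text
t 60.5 [486.8  56.8 139.9] yaw 89.5 Fz 6.8 Mz [ 0.141 -0.026] mean 0.058 w 43.0 q3,7 [-48.  47.]
```

>>> {"method": "apply_moves", "body": {
  "steps": [
    {"jaw": 0, "dx": 0, "dy": 0, "dz": 0.0001, "spin": 2},
    {"jaw": 0, "dx": 0, "dy": 0, "dz": 0.0001, "spin": 2},
    {"jaw": 0, "dx": 0, "dy": 0, "dz": 0.0001, "spin": 2},
    {"jaw": 0, "dx": 0, "dy": 0, "dz": 0.0001, "spin": 2},
    {"jaw": 0, "dx": 0, "dy": 0, "dz": 0.0001, "spin": 2}
  ]
}}

```text
time: 60.95
tool_pos: [486.8, 56.8, 139.4]
ee_rot: [180.0, 0.0, 79.5]
ft_force: [-1.1, -1.5, 7.5]
grip_width: 42.9
```

```bash
python3 st.py
```

```text
t 61.0 [486.8  56.8 139.4] yaw 79.5 Fz 7.6 Mz [0.111 0.002] mean 0.056 w 42.7 q3,7 [-46.  39.]
```

>>> {"method": "apply_moves", "body": {
  "steps": [
    {"jaw": 0, "dx": 0, "dy": 0, "dz": 0.0001, "spin": 2},
    {"jaw": 0, "dx": 0, "dy": 0, "dz": 0.0001, "spin": 2},
    {"jaw": 0, "dx": 0, "dy": 0, "dz": 0.0001, "spin": 2},
    {"jaw": 0, "dx": 0, "dy": 0, "dz": 0.0001, "spin": 2},
    {"jaw": 0, "dx": 0, "dy": 0, "dz": 0.0001, "spin": 2}
  ]
}}

```text
time: 61.47
tool_pos: [486.8, 56.8, 138.9]
ee_rot: [180.0, 0.0, 69.5]
ft_force: [-0.8, -2.4, 8.5]
grip_width: 42.8
```

```bash
python3 st.py
```

```text
t 61.6 [486.8  56.8 138.9] yaw 69.5 Fz 8.3 Mz [ 0.117 -0.069] mean 0.024 w 42.6 q3,7 [-43.  30.]
```

>>> {"method": "apply_moves", "body": {
  "steps": [
    {"jaw": 0, "dx": 0, "dy": 0, "dz": 0.0001, "spin": 1},
    {"jaw": 0, "dx": 0, "dy": 0, "dz": 0, "spin": 1},
    {"jaw": 0, "dx": 0, "dy": 0, "dz": 0.0001, "spin": 1},
    {"jaw": 0, "dx": 0, "dy": 0, "dz": 0, "spin": 1},
    {"jaw": 0, "dx": 0, "dy": 0, "dz": 0.0001, "spin": 1}
  ]
}}

```text
time: 61.98
tool_pos: [486.8, 56.9, 138.7]
ee_rot: [180.0, 0.0, 64.5]
ft_force: [-1.4, -2.0, 10.0]
grip_width: 42.7
```

```bash
sed -i 's/range(2)/range(3)/' st.py; python3 st.py
```

```text
t 62.1 [486.8  56.8 138.7] yaw 64.6 Fz 9.1 Mz [ 0.038 -0.008 -0.011] mean 0.006 w 42.6 q3,7 [-42.  26.]
```

>>> {"method": "apply_moves", "body": {
  "steps": [
    {"jaw": 0, "dx": 0, "dy": 0, "dz": 0, "spin": 1},
    {"jaw": 0, "dx": 0, "dy": 0, "dz": 0, "spin": 1},
    {"jaw": 0, "dx": 0, "dy": 0, "dz": 0.0001, "spin": 1},
    {"jaw": 0, "dx": 0, "dy": 0, "dz": 0, "spin": 1},
    {"jaw": 0, "dx": 0, "dy": 0, "dz": 0.0001, "spin": 1}
  ]
}}

```text
time: 62.55
tool_pos: [486.8, 56.9, 138.5]
ee_rot: [180.0, 0.0, 59.5]
ft_force: [-0.4, -1.7, 8.6]
grip_width: 42.6
```

```bash
python3 st.py
```

```text
t 62.7 [486.8  56.9 138.5] yaw 59.6 Fz 8.7 Mz [ 0.099  0.039 -0.014] mean 0.041 w 42.7 q3,7 [-41.  22.]
```

```bash
python3 - <<'E'
from h import *
c=cap('wrist');Tc=np.array(c['T_tool_cam'])
def mk(f,p,yaw):
    w=dict(c);w['pixels']=cv2.imread(f'pics/{f}.png');T=np.eye(4);T[:3,:3]=R.from_euler('xyz',[180,0,yaw],degrees=True).as_matrix();T[:3,3]=p;w['W']=T@Tc;return w
a=mk('w17',[487.97,53.97,250.4],.3);b=mk('w18',[486.86,57.23,250.66],140.34)
def tri(p,q):
    o1,d1=ray(a,*p);o2,d2=ray(b,*q);A=np.c_[d1,-d2];t=np.linalg.lstsq(A,o2-o1,rcond=None)[0];return (((o1+d1*t[0])+(o2+d2*t[1]))/2).round(1),np.linalg.norm(o1+d1*t[0]-o2-d2*t[1]).round(1)
def red(w):
    h=cv2.cvtColor(w['pixels'],cv2.COLOR_BGR2HSV);m=(((h[...,0]<6)|(h[...,0]>172))&(h[...,1]>140)&(h[...,2]>60)).astype(np.uint8)
    k=max(cv2.findContours(m,cv2.RETR_EXTERNAL,cv2.CHAIN_APPROX_NONE)[0],key=cv2.contourArea);return cv2.minAreaRect(k)
print(red(a),red(b))
for w in(a,b):
    g=w['pixels']; x,y=(320,207)
    m=(g.max(2)>110).astype(np.uint8); sub=np.zeros_like(m); cv2.circle(sub,(x,y),22,1,-1); m=m&sub
    k,l,st,ce=cv2.connectedComponentsWithStats(m); j=1+np.argmax(st[1:,4]); print('cap',st[j],ce[j].round(1)); w['cap']=ce[j]
print('cap',tri(a['cap'],b['cap']))
print('T',tri(red(a)[0],red(b)[0]),'knob',tri((320.5,204.5),(321,207)))
P=np.hstack([cv2.resize(w['pixels'][120:360,200:440],(390,390),interpolation=cv2.INTER_CUBIC) for w in(a,b)]);cv2.imwrite('pics/k.png',P)
E
```

```text
((323.0, 310.5), (65.0, 20.0), 90.0) ((225.96055603027344, 90.69628143310547), (90.16626739501953, 27.02338409423828), 47.38594055175781)
cap [307 196  26  25 497] [319.2 208.1]
cap [310 201  23  18  73] [323.4 206. ]
cap (array([485.4,  55.7, 150.7]), np.float64(2.8))
T (array([489.3, -40.4, 122.1]), np.float64(1.7)) knob (array([487.1,  56.6, 146.6]), np.float64(1.1))
```

View pics/k.png

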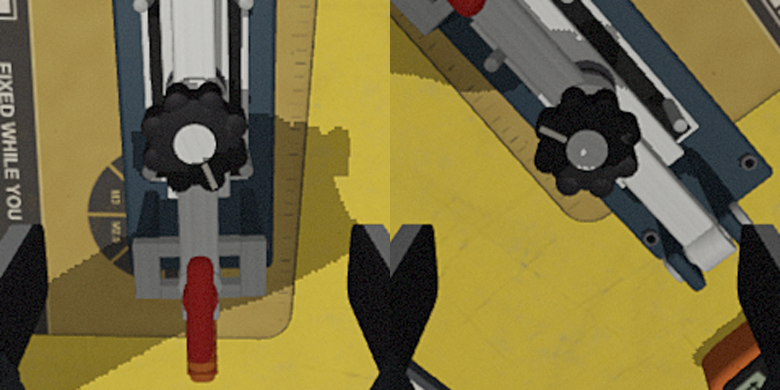

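>>> {"method": "apply_moves", "body": {
  "steps": [
    {"jaw": 0, "dx": 0, "dy": 0, "dz": 0.0001, "spin": 1},
    {"jaw": 0, "dx": 0, "dy": 0, "dz": 0, "spin": 1},
    {"jaw": 0, "dx": 0, "dy": 0, "dz": 0.0001, "spin": 1},
    {"jaw": 0, "dx": 0, "dy": 0, "dz": 0, "spin": 1},
    {"jaw": 0, "dx": 0, "dy": 0, "dz": 0, "spin": 1}
  ]
}}

```text
time: 63.17
tool_pos: [486.8, 56.9, 138.3]
ee_rot: [180.0, -0.0, 54.5]
ft_force: [-0.5, -1.7, 7.8]
grip_width: 42.1
```

```bash
python3 st.py
```

```text
t 63.3 [486.8  56.9 138.2] yaw 54.6 Fz 7.9 Mz [ 0.123  0.021 -0.024] mean 0.040 w 42.6 q3,7 [-40.  17.]
```

>>> {"method": "apply_moves", "body": {
  "steps": [
    {"jaw": 0, "dx": 0, "dy": 0, "dz": 0.0001, "spin": 1},
    {"jaw": 0, "dx": 0, "dy": 0, "dz": 0, "spin": 1},
    {"jaw": 0, "dx": 0, "dy": 0, "dz": 0.0001, "spin": 1},
    {"jaw": 0, "dx": 0, "dy": 0, "dz": 0, "spin": 1},
    {"jaw": 0, "dx": 0, "dy": 0, "dz": 0, "spin": 1}
  ]
}}

```text
time: 63.73
tool_pos: [486.8, 56.9, 138.0]
ee_rot: [180.0, -0.0, 49.5]
ft_force: [-1.3, -1.9, 7.6]
grip_width: 42.6
```

```bash
python3 st.py
```

```text
t 63.9 [486.8  56.8 138. ] yaw 49.6 Fz 7.2 Mz [ 0.099  0.063 -0.047] mean 0.038 w 42.6 q3,7 [-39.  13.]
```

>>> {"method": "apply_moves", "body": {
  "steps": [
    {"jaw": 0, "dx": 0, "dy": 0, "dz": 0.0001, "spin": 1},
    {"jaw": 0, "dx": 0, "dy": 0, "dz": 0, "spin": 1},
    {"jaw": 0, "dx": 0, "dy": 0, "dz": 0.0001, "spin": 1},
    {"jaw": 0, "dx": 0, "dy": 0, "dz": 0, "spin": 1},
    {"jaw": 0, "dx": 0, "dy": 0, "dz": 0, "spin": 1}
  ]
}}

```text
time: 64.3
tool_pos: [486.8, 56.8, 137.8]
ee_rot: [180.0, -0.0, 44.5]
ft_force: [-0.6, -1.1, 6.1]
grip_width: 42.6
```

```bash
python3 st.py
```

```text
t 64.5 [486.8  56.8 137.7] yaw 44.6 Fz 6.1 Mz [ 0.117  0.068 -0.069] mean 0.039 w 42.7 q3,7 [-37.   9.]
```

```bash
cat > s1.py <<'E'
from bench import r
s=r.get_state();print('yaw %.2f z %.1f Fz %.1f Mz %.3f e7 %.3f w %.1f'%(s['ee_rot'][2],s['tool_pos'][2],s['ft_force'][2],s['ft_torque'][2],s['joint_efforts'][6],s['grip_width']))
E
python3 s1.py
```

```text
yaw 44.56 z 137.7 Fz 6.7 Mz -0.060 e7 -0.030 w 42.7
```

>>> {"method": "apply_moves", "body": {
  "steps": [
    {"jaw": 0, "dx": 0, "dy": 0, "dz": 0.0001, "spin": 1},
    {"jaw": 0, "dx": 0, "dy": 0, "dz": 0, "spin": 1},
    {"jaw": 0, "dx": 0, "dy": 0, "dz": 0.0001, "spin": 1},
    {"jaw": 0, "dx": 0, "dy": 0, "dz": 0, "spin": 1},
    {"jaw": 0, "dx": 0, "dy": 0, "dz": 0.0001, "spin": 1}
  ]
}}

```text
time: 64.87
tool_pos: [486.8, 56.9, 137.5]
ee_rot: [180.0, -0.0, 39.5]
ft_force: [-0.4, -1.2, 7.0]
grip_width: 42.5
```

```bash
python3 s1.py
```

```text
yaw 39.54 z 137.5 Fz 7.0 Mz 0.104 e7 0.155 w 42.5
```

>>> {"method": "apply_moves", "body": {
  "steps": [
    {"jaw": 0, "dx": 0, "dy": 0, "dz": 0.0001, "spin": 1},
    {"jaw": 0, "dx": 0, "dy": 0, "dz": 0, "spin": 1},
    {"jaw": 0, "dx": 0, "dy": 0, "dz": 0.0001, "spin": 1},
    {"jaw": 0, "dx": 0, "dy": 0, "dz": 0, "spin": 1},
    {"jaw": 0, "dx": 0, "dy": 0, "dz": 0, "spin": 1}
  ]
}}

```text
time: 65.28
tool_pos: [486.8, 56.8, 137.2]
ee_rot: [180.0, -0.0, 34.5]
ft_force: [0.0, -1.1, 6.4]
grip_width: 42.9
```

```bash
python3 s1.py; python3 - <<'E'
from h import *
c=cap('wrist');save(c,'w19');s=r.get_state();print(s['tool_pos'],s['ee_rot'])
cv2.imwrite('pics/k2.png',cv2.resize(c['pixels'][180:400,180:460],None,fx=2.7,fy=2.7,interpolation=cv2.INTER_CUBIC))
E
```

```text
yaw 34.54 z 137.2 Fz 6.4 Mz 0.084 e7 0.135 w 42.9
[486.75547089  56.83330063 137.20151766] [ 1.79969444e+02 -1.23493364e-02  3.44745215e+01]
```

View pics/k2.png

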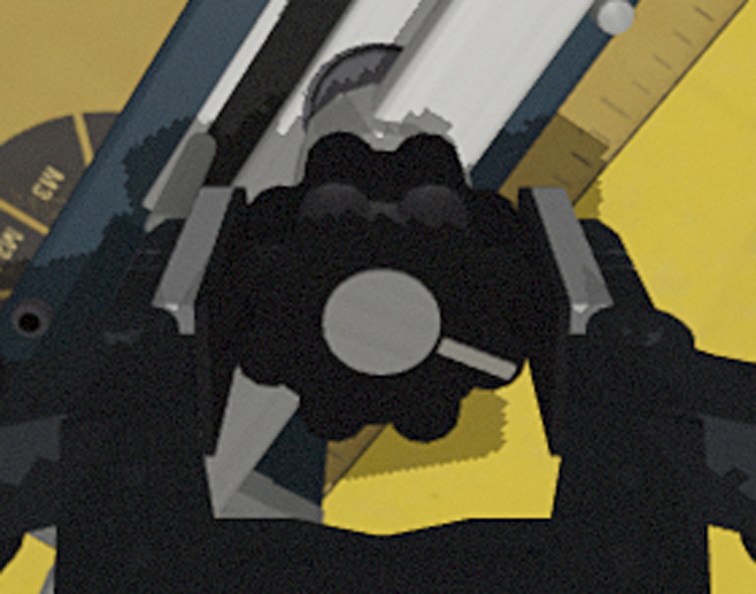

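```bash
python3 - <<'E'
from h import *
c=cap('wrist')
t=np.radians(np.arange(0,360,5))
for z in (56,58,60,62,65,70):
    for rad in (15,):
        P=np.array([proj(c,[486.8+rad*np.cos(a),56.7+rad*np.sin(a),z]) for a in t])
        q=(P-[180,180])*2.7; print(z,'left %.0f,%.0f'%tuple(q[q[:,0].argmin()]),'top %.0f,%.0f'%tuple(q[q[:,1].argmin()]),'center',q.mean(0).round(0))
for n,p in [('capTop',(486.8,56.7,151)),('cap140',(486.8,56.7,141)),('pinNear',(486.8+27-46*.031,56.7+46+27*.031,68)),('pin+x-y',(486.8+27+46*.031,56.7-46+.85,68))]: print(n,((proj(c,p)-180)*2.7).round(0))
im=c['pixels'][185:240,270:350];cv2.imwrite('pics/f.png',cv2.resize(im,None,fx=9,fy=9,interpolation=cv2.INTER_CUBIC))
E
```

```text
56 left 314,108 top 381,43 center [381. 107.]
58 left 313,112 top 381,46 center [381. 110.]
60 left 313,115 top 381,48 center [381. 114.]
62 left 312,118 top 381,51 center [381. 117.]
65 left 311,123 top 381,55 center [381. 122.]
70 left 309,132 top 381,62 center [381. 130.]
capTop [382. 365.]
cap140 [382. 322.]
pinNear [616.  17.]
pin+x-y [372. 348.]
```

View pics/f.png

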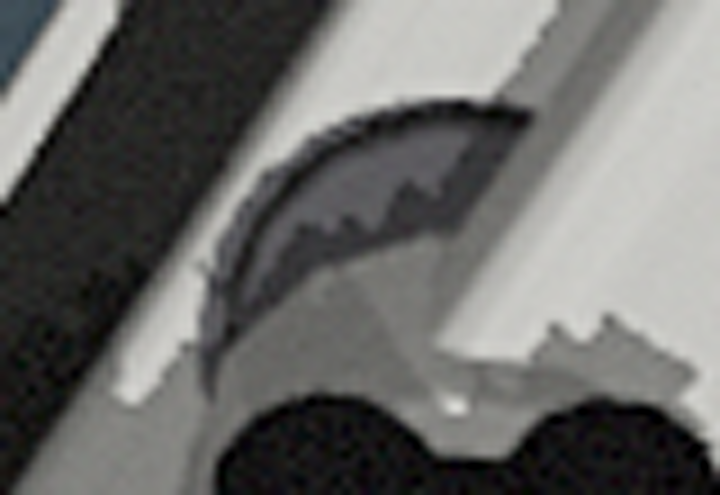

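```bash
python3 - <<'E'
from h import *
c=cap('wrist');Tc=np.array(c['T_tool_cam'])
def mk(p,yaw):
    w=dict(c);T=np.eye(4);T[:3,:3]=R.from_euler('xyz',[180,0,yaw],degrees=True).as_matrix();T[:3,3]=p;w['W']=T@Tc;return w
a=mk([487.97,53.97,250.4],.3);b=mk([486.86,57.23,250.66],140.34);k2=lambda u,v:(u/2.7+180,v/2.7+180);kk=lambda u,v,o:((u-o)/1.625+200,v/1.625+120)
def ell(f,seed,thr):
    g=cv2.imread(f'pics/{f}.png').min(2);m=(g>thr).astype(np.uint8);s=np.zeros_like(m);cv2.circle(s,seed,26,1,-1);m=cv2.morphologyEx(m&s,cv2.MORPH_OPEN,np.ones((5,5)))
    k=max(cv2.findContours(m,cv2.RETR_EXTERNAL,cv2.CHAIN_APPROX_NONE)[0],key=cv2.contourArea);return cv2.fitEllipse(cv2.convexHull(k))
E=[ell('w17',(320,209),90),ell('w18',(320,212),70),ell('w19',(321,299),80)]
for e in E: print(np.round(e[0],1),np.round(e[1],1))
for n,w,e in zip('abc',(a,b,c),E):
    for z in (138,140,142,144,156,158,160,162): 
        if (z<150)==(n=='c'): print(n,z,onz(w,*e[0],z)[:2].round(1),end=' ')
    print()
# pointers
for n,w,p,q,z in [('a',a,kk(203,165,0),kk(214,188,0),157),('b',b,kk(567,142,390),kk(541,128,390),157),('c',c,k2(445,345),k2(515,373),140)]:
    d=onz(w,*q,z)-onz(w,*p,z);print(n,'pointer world deg',np.degrees(np.arctan2(d[1],d[0])).round(1))
E
```

```text
[319.3 208.2] [24.7 25.9]
[320.9 212. ] [24.3 25.1]
[320.8 298.9] [38.6 43.2]
a 156 [486.7  56.9] a 158 [486.7  57.5] a 160 [486.7  58.2] a 162 [486.7  58.9] 
b 156 [486.9  56.8] b 158 [486.4  56.3] b 160 [486.   55.8] b 162 [485.6  55.2] 
c 138 [487.6  55.1] c 140 [486.9  56.1] c 142 [486.2  57.2] c 144 [485.5  58.2] 
a pointer world deg -65.3
b pointer world deg -69.3
c pointer world deg 10.0
```

>>> {"method": "apply_moves", "body": {
  "steps": [
    {"jaw": 0, "dx": 0, "dy": 0, "dz": 0.0001, "spin": 2},
    {"jaw": 0, "dx": 0, "dy": 0, "dz": 0.0001, "spin": 2},
    {"jaw": 0, "dx": 0, "dy": 0, "dz": 0.0001, "spin": 2},
    {"jaw": 0, "dx": 0, "dy": 0, "dz": 0.0001, "spin": 1},
    {"jaw": 0, "dx": 0, "dy": 0, "dz": 0, "spin": 1}
  ]
}}

```text
time: 65.85
tool_pos: [486.8, 56.8, 136.8]
ee_rot: [180.0, -0.0, 26.5]
ft_force: [-0.5, -0.5, 5.3]
grip_width: 42.6
```

```bash
python3 s1.py; python3 st.py
```

```text
yaw 26.54 z 136.8 Fz 5.3 Mz 0.130 e7 0.091 w 42.6
t 66.0 [486.8  56.8 136.8] yaw 26.6 Fz 5.8 Mz [ 0.13  -0.004 -0.059] mean 0.022 w 43.2 q3,7 [-33.  -7.]
```

>>> {"method": "apply_moves", "body": {
  "steps": [
    {"jaw": 0.85, "dx": 0, "dy": 0, "dz": 0, "spin": 0},
    {"jaw": 0.85, "dx": 0, "dy": 0, "dz": 0, "spin": 0},
    {"jaw": 0.85, "dx": 0, "dy": 0, "dz": 0, "spin": 0},
    {"jaw": 0.85, "dx": 0, "dy": 0, "dz": 0, "spin": 0},
    {"jaw": 0.85, "dx": 0, "dy": 0, "dz": 0, "spin": 0}
  ]
}}

```text
time: 66.42
tool_pos: [486.3, 57.0, 136.4]
ee_rot: [-180.0, 0.0, 26.5]
ft_force: [-0.5, 0.2, -0.4]
grip_width: 72.8
```

>>> {"method": "apply_moves", "body": {
  "steps": [
    {"jaw": 0.85, "dx": 0, "dy": 0, "dz": 0, "spin": 1},
    {"jaw": 0.85, "dx": 0, "dy": 0, "dz": 0, "spin": 1},
    {"jaw": 0.85, "dx": 0, "dy": 0, "dz": 0, "spin": 1},
    {"jaw": 0.85, "dx": 0, "dy": 0, "dz": 0, "spin": 1},
    {"jaw": 0.85, "dx": 0, "dy": 0, "dz": 0, "spin": 1}
  ]
}}

```text
time: 66.83
tool_pos: [486.5, 56.9, 136.6]
ee_rot: [180.0, 0.0, 21.3]
ft_force: [-0.3, -0.7, -0.9]
grip_width: 72.4
```

```bash
python3 s1.py
```

```text
yaw 21.33 z 136.6 Fz -0.9 Mz -0.004 e7 0.234 w 72.4
```

>>> {"method": "apply_moves", "body": {
  "steps": [
    {"jaw": 0.85, "dx": 0, "dy": 0, "dz": 0, "spin": 1},
    {"jaw": 0.85, "dx": 0, "dy": 0, "dz": 0, "spin": 1},
    {"jaw": 0.85, "dx": 0, "dy": 0, "dz": 0, "spin": 1},
    {"jaw": 0.85, "dx": 0, "dy": 0, "dz": 0, "spin": 1},
    {"jaw": 0.85, "dx": 0, "dy": 0, "dz": 0, "spin": 1}
  ]
}}

```text
time: 67.25
tool_pos: [486.5, 56.9, 136.6]
ee_rot: [180.0, 0.0, 16.3]
ft_force: [-0.5, -0.7, 0.1]
grip_width: 72.5
```

```bash
python3 s1.py; python3 - <<'E'
from h import *
for n in('wrist','top'): save(cap(n),'x20'+n)
E
python3 s1.py
```

```text
yaw 16.33 z 136.6 Fz 0.1 Mz -0.014 e7 0.235 w 72.5
yaw 16.39 z 136.6 Fz -0.1 Mz 0.016 e7 -0.187 w 72.9
```

>>> {"method": "apply_moves", "body": {
  "steps": [
    {"jaw": 0.85, "dx": 0, "dy": 0, "dz": 0, "spin": -5},
    {"jaw": 0.85, "dx": 0, "dy": 0, "dz": 0, "spin": -5},
    {"jaw": 0.85, "dx": 0, "dy": 0, "dz": 0, "spin": 0},
    {"jaw": 0.85, "dx": 0, "dy": 0, "dz": 0, "spin": 0},
    {"jaw": 0, "dx": 0, "dy": 0, "dz": 0, "spin": 0}
  ]
}}

```text
time: 67.77
tool_pos: [486.5, 56.9, 136.6]
ee_rot: [-180.0, 0.0, 26.3]
ft_force: [-0.2, 0.9, 0.1]
grip_width: 62.2
```

>>> {"method": "apply_moves", "body": {
  "steps": [
    {"jaw": 0, "dx": 0, "dy": 0, "dz": 0, "spin": 0},
    {"jaw": 0, "dx": 0, "dy": 0, "dz": 0, "spin": 0},
    {"jaw": 0, "dx": 0, "dy": 0, "dz": 0, "spin": 0},
    {"jaw": 0, "dx": 0, "dy": 0, "dz": 0, "spin": 0},
    {"jaw": 0, "dx": 0, "dy": 0, "dz": 0, "spin": 0}
  ]
}}

```text
time: 68.18
tool_pos: [486.6, 57.0, 136.8]
ee_rot: [180.0, -0.0, 26.4]
ft_force: [-1.5, 0.1, 4.5]
grip_width: 42.8
```

```bash
python3 s1.py
```

```text
yaw 26.42 z 136.8 Fz 4.5 Mz 0.013 e7 -0.036 w 42.8
```

>>> {"method": "apply_moves", "body": {
  "steps": [
    {"jaw": 0, "dx": 0, "dy": 0, "dz": 0, "spin": 0.1},
    {"jaw": 0, "dx": 0, "dy": 0, "dz": 0, "spin": 0.1},
    {"jaw": 0, "dx": 0, "dy": 0, "dz": 0, "spin": 0.1},
    {"jaw": 0, "dx": 0, "dy": 0, "dz": 0, "spin": 0.1},
    {"jaw": 0, "dx": 0, "dy": 0, "dz": 0, "spin": 0.1}
  ]
}}

```text
time: 68.6
tool_pos: [486.7, 57.0, 136.8]
ee_rot: [180.0, -0.0, 25.9]
ft_force: [-0.7, -0.5, 5.6]
grip_width: 42.6
```

```bash
python3 s1.py
```

```text
yaw 25.93 z 136.8 Fz 5.6 Mz 0.157 e7 -0.107 w 42.6
```

>>> {"method": "apply_moves", "body": {
  "steps": [
    {"jaw": 0, "dx": 0, "dy": 0, "dz": 0, "spin": 0.2},
    {"jaw": 0, "dx": 0, "dy": 0, "dz": 0, "spin": 0.2},
    {"jaw": 0, "dx": 0, "dy": 0, "dz": 0, "spin": 0.2},
    {"jaw": 0, "dx": 0, "dy": 0, "dz": 0, "spin": 0.2},
    {"jaw": 0, "dx": 0, "dy": 0, "dz": 0, "spin": 0.2}
  ]
}}

```text
time: 69.02
tool_pos: [486.6, 57.0, 136.7]
ee_rot: [180.0, -0.0, 24.9]
ft_force: [-0.3, 0.1, 5.2]
grip_width: 42.5
```

```bash
python3 s1.py
```

```text
yaw 24.92 z 136.7 Fz 5.2 Mz 0.060 e7 -0.035 w 42.5
```

>>> {"method": "apply_moves", "body": {
  "steps": [
    {"jaw": 0, "dx": 0, "dy": 0, "dz": 0, "spin": 0.2},
    {"jaw": 0, "dx": 0, "dy": 0, "dz": 0, "spin": 0.2},
    {"jaw": 0, "dx": 0, "dy": 0, "dz": 0, "spin": 0.2},
    {"jaw": 0, "dx": 0, "dy": 0, "dz": 0, "spin": 0.2},
    {"jaw": 0, "dx": 0, "dy": 0, "dz": 0, "spin": 0.2}
  ]
}}

```text
time: 69.43
tool_pos: [486.7, 57.0, 136.7]
ee_rot: [180.0, -0.0, 23.9]
ft_force: [-0.0, -0.5, 4.2]
grip_width: 42.6
```

```bash
python3 s1.py
```

```text
yaw 23.92 z 136.7 Fz 4.2 Mz 0.145 e7 -0.083 w 42.6
```

```bash
python3 - <<'E'
from h import *
c=cap('wrist');Tc=np.array(c['T_tool_cam'])
def mk(p,yaw):
    w=dict(c);T=np.eye(4);T[:3,:3]=R.from_euler('xyz',[180,0,yaw],degrees=True).as_matrix();T[:3,3]=p;w['W']=T@Tc;return w
V={'w17':mk([487.97,53.97,250.4],.3),'w18':mk([486.86,57.23,250.66],140.34),'w19':mk([486.76,56.83,137.2],34.47)}
t=np.radians(np.arange(0,360,2))
for f,w in V.items():
    print(f)
    for z in (56,60,64,68,72,76):
        P=np.array([proj(w,[486.8+15*np.cos(a),56.9+15*np.sin(a),z]) for a in t]);i=P[:,1].argmin();print(z,'top',P[i].round(1),'left',P[P[:,0].argmin()].round(1),'right',P[P[:,0].argmax()].round(1))
    g=cv2.imread(f'pics/{f}.png').max(2)
    for u in (310,314,318,322,326,330): print(u,(list(range(160,180)) if 0 else ''),g[(158 if f!='w19' else 190):(180 if f!='w19' else 212),u].tolist())
P=np.hstack([cv2.resize(cv2.imread(f'pics/{f}.png')[150:190,290:355],(390,240),interpolation=cv2.INTER_CUBIC) for f in('w17','w18')]);cv2.imwrite('pics/g.png',P)
E
```

```text
w17
56 top [319.9 156.5] left [303.2 173. ] right [336.6 172.6]
60 top [319.9 157.3] left [303. 174.] right [336.8 173.6]
64 top [319.9 158.1] left [302.7 175. ] right [336.9 174.6]
68 top [319.9 159. ] left [302.5 176. ] right [337.1 175.6]
72 top [319.9 159.9] left [302.3 177.1] right [337.4 176.7]
76 top [319.9 160.8] left [302.1 178.2] right [337.6 177.8]
310  [195, 195, 197, 196, 195, 195, 196, 195, 195, 197, 198, 180, 120, 0, 19, 21, 31, 17, 21, 31, 52, 47]
314  [195, 195, 194, 194, 195, 193, 191, 196, 199, 177, 92, 110, 132, 122, 55, 10, 16, 17, 19, 18, 20, 32]
318  [196, 195, 193, 195, 194, 196, 195, 196, 193, 160, 107, 179, 191, 115, 125, 136, 116, 3, 18, 24, 7, 25]
322  [197, 196, 195, 195, 195, 195, 196, 199, 196, 158, 111, 177, 206, 204, 191, 134, 22, 12, 20, 25, 19, 24]
326  [196, 195, 195, 195, 195, 194, 194, 196, 198, 193, 141, 111, 105, 0, 8, 25, 13, 18, 30, 39, 56, 60]
330  [193, 192, 193, 192, 195, 194, 193, 193, 198, 183, 123, 116, 55, 0, 7, 29, 15, 22, 34, 45, 54, 48]
w18
56 top [321.1 159.4] left [304.3 175.7] right [337.6 175.4]
60 top [321.1 160.2] left [304.1 
[... 1154 characters left out ...]
.5 229. ]
76 top [321.8 206.2] left [294.1 232.2] right [349.1 231.7]
310  [202, 201, 200, 202, 199, 198, 197, 155, 74, 45, 37, 63, 87, 93, 96, 96, 94, 94, 95, 91, 63, 58]
314  [196, 198, 201, 200, 204, 196, 131, 67, 23, 44, 67, 88, 93, 96, 88, 88, 85, 53, 57, 60, 54, 72]
318  [201, 199, 200, 201, 206, 193, 58, 27, 53, 83, 96, 97, 98, 98, 92, 93, 81, 57, 56, 61, 71, 102]
322  [199, 200, 198, 200, 204, 195, 84, 26, 41, 73, 74, 60, 55, 57, 54, 57, 53, 65, 79, 99, 114, 112]
326  [201, 205, 202, 170, 121, 119, 77, 21, 23, 46, 54, 61, 81, 100, 112, 110, 114, 112, 116, 118, 133, 156]
330  [128, 129, 133, 131, 134, 134, 122, 113, 111, 112, 112, 113, 115, 115, 132, 153, 169, 178, 182, 186, 186, 194]
```

View pics/g.png

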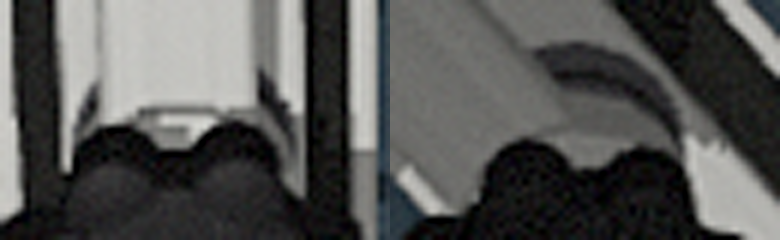

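>>> {"method": "apply_moves", "body": {
  "steps": [
    {"jaw": 0.85, "dx": 0, "dy": 0, "dz": 0, "spin": 0},
    {"jaw": 0.85, "dx": 0, "dy": 0, "dz": 0, "spin": 0},
    {"jaw": 0.85, "dx": 0, "dy": 0, "dz": 0, "spin": 0},
    {"jaw": 0.85, "dx": 0, "dy": 0, "dz": 0, "spin": 0},
    {"jaw": 0.85, "dx": 0, "dy": 0, "dz": -0.015, "spin": 0}
  ]
}}

```text
time: 69.9
tool_pos: [484.7, 56.5, 149.7]
ee_rot: [-179.9, 0.3, 23.9]
ft_force: [-0.6, -0.1, 0.8]
grip_width: 72.5
```

>>> {"method": "apply_moves", "body": {
  "steps": [
    {"jaw": 0.85, "dx": 0, "dy": 0, "dz": -0.025, "spin": 0},
    {"jaw": 0.85, "dx": 0, "dy": 0, "dz": -0.03, "spin": 0},
    {"jaw": 0.85, "dx": 0, "dy": 0, "dz": -0.03, "spin": 0},
    {"jaw": 0.85, "dx": 0, "dy": 0, "dz": -0.02, "spin": 0},
    {"jaw": 0.85, "dx": 0, "dy": 0, "dz": 0, "spin": 0}
  ]
}}

```text
time: 70.32
tool_pos: [488.9, 57.6, 260.6]
ee_rot: [179.9, -0.4, 23.9]
ft_force: [0.6, 1.1, 0.7]
grip_width: 72.5
```

>>> {"method": "apply_moves", "body": {
  "steps": [
    {"jaw": 0.85, "dx": 0, "dy": 0, "dz": 0, "spin": 4},
    {"jaw": 0.85, "dx": 0, "dy": 0, "dz": 0, "spin": 7},
    {"jaw": 0.85, "dx": 0, "dy": 0, "dz": 0, "spin": 7},
    {"jaw": 0.85, "dx": 0, "dy": 0, "dz": 0, "spin": 6},
    {"jaw": 0.85, "dx": 0, "dy": 0, "dz": 0, "spin": 0}
  ]
}}

```text
time: 70.73
tool_pos: [486.1, 56.8, 255.9]
ee_rot: [180.0, 0.1, -0.3]
ft_force: [0.6, -0.4, 0.4]
grip_width: 72.4
```

>>> {"method": "apply_moves", "body": {
  "steps": [
    {"jaw": 0.85, "dx": 0, "dy": 0, "dz": 0, "spin": 0},
    {"jaw": 0.85, "dx": 0, "dy": 0, "dz": 0, "spin": 0},
    {"jaw": 0.85, "dx": 0, "dy": 0, "dz": 0, "spin": 0},
    {"jaw": 0.85, "dx": 0, "dy": 0, "dz": 0, "spin": 0},
    {"jaw": 0.85, "dx": 0, "dy": 0, "dz": 0, "spin": 0}
  ]
}}

```text
time: 71.15
tool_pos: [486.5, 56.9, 256.5]
ee_rot: [-180.0, 0.0, -0.0]
ft_force: [0.2, -0.1, 0.3]
grip_width: 72.5
```

```bash
python3 - <<'E'
from h import *
c=cap('wrist');save(c,'fin');s=r.get_state();print(s['time'],s['tool_pos'],s['ee_rot'])
im=c['pixels'];h=cv2.cvtColor(im,cv2.COLOR_BGR2HSV);m=(((h[...,0]<6)|(h[...,0]>172))&(h[...,1]>140)&(h[...,2]>60)).astype(np.uint8)
k=max(cv2.findContours(m,cv2.RETR_EXTERNAL,cv2.CHAIN_APPROX_NONE)[0],key=cv2.contourArea)
print('T',cv2.minAreaRect(np.array([onz(c,u,v,133)[:2] for u,v in k[:,0]],np.float32)))
u,v=proj(c,[486.8,56.9,141]).astype(int);print(u,v)
cv2.imwrite('pics/finc.png',cv2.resize(im[:,200:450],None,fx=1.5,fy=1.5,interpolation=cv2.INTER_CUBIC))
E
```

```text
71.2 [486.4952149   56.8611137  256.54663794] [-1.79996432e+02  5.58242557e-03 -3.77330492e-02]
T ((489.3550109863281, -34.55036163330078), (57.08061599731445, 15.641546249389648), 89.9671859741211)
321 202
```

View pics/finc.png

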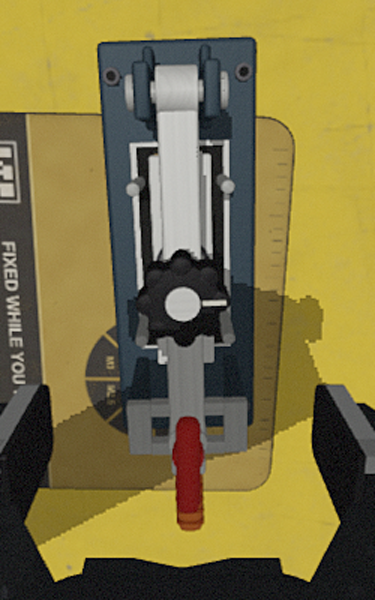

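```bash
python3 -c "
from bench import r
print(r.close_job())"
```

```text
the job is handed in; nothing more can be done
None
```

The job is handed in at about 71 s. One check disagreed: the torque I measured on the knob was below what the task describes after a quarter turn.

**Done:** I found three modules and stacked all of them flat between the guide pins. The pressure bar lies on top, rubber side down. I swung the hinged bar down, turned the T-handle crosswise so the T-head dropped through the slot, and turned the handle about 91° to lock it. I then turned the knob clockwise about 293° in two strokes. The other things on the bench were not touched.

**Last checks**
- **T-handle:** the last image shows it along the bar, about 1.60 rad, which is its stop.
- **Stack and pressure bar:** the stack and the pressure bar looked centred between the pins in the views taken as they were placed.
- **Knob position:** the pointer and cap height put the knob at about 360°, roughly a quarter turn past the computed 270° contact. This assumes the pointer faces the press's +x at knob 0. The cap height fits that assumption.
- **Foot:** two views show it dropped about 9 mm while the knob went down nearly 16 mm. It is therefore on the pressure bar with its spring pressed in about 4–5 mm, give or take 1–2 mm.

**Disagreement:** knob torque rose from near 0 to about 0.11–0.13 Nm around the expected bite. It then stayed flat within noise of about ±0.04 Nm, and did not climb towards 0.25 Nm. I stopped on the vision evidence, so the final quarter turn is not confirmed by torque.

I viewed 20 pictures, 6 over the budget of 14, mostly to settle the knob's bite point.

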